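# Check-weigh a batch of brass collets on the beam scale

### The job

Check-weigh the brass collets that lie on the blue mat (two to four of them): with the scale's beam arrested, set every collet gently into the weighing scoop, then push the arrest lever fully over so that the beam is free and let the scoop's end sink and stay down for a good second, and pull the lever fully back so that the beam is held level again. Then lift the scoop off by its handle, tip the collets out over its lip into the wooden tray, and stand the empty scoop upright again, centred on the scale's platform. Never handle the scoop or the collets in it while the beam is free, leave the lever in the arrested position, and leave the other things on the bench where they are.

Things in the scene. Friction and masses are not known exactly. Their poses are not given: they have to be found in the camera images.
- arrest (a joint): arrest lever of the beam scale: a steel toggle with a heavy black ball knob, on a grey block on the scale's front foot (robot side). 0 = beam arrested, knob leaning 0.5 rad from upright to the scale's -x (to the robot); 1.0 = beam free, leaning 0.5 rad to +x. Stays where left; takes 1 to 3 N at the knob. Straddling the knob from above with the fingers and moving along works both ways.
- arrest_tip (a point): centre of the lever's black ball knob (26 mm diameter), 80 mm from the hinge; 92 mm above the table at both ends of travel, 102 mm at mid travel. The hinge runs along the scale's y axis, at scale x = -105, y = +30 mm, 22 mm above the table
- beam (a joint): tilt of the beam, rad: 0 = level, positive = the scoop's end sinks; stops at +-0.1. Arrested, two posts hold it level from below. The brass counterweight balances the empty scoop plus less than one collet, so with two or more collets in the scoop the freed beam sinks at the scoop's end within about a second; pulling the lever back lifts it level
- pan (a point): centre of the top of the scale's flat steel platform: 85 mm along the scale's x by 110 mm along y, no rim, 101 mm above the table when level, 110 mm from the pivot on the scale's -y side. Axes as the scale's when level
- scale: fixed grey stand of the beam scale, origin on the table under the pivot; z up, x away from the robot, y along the beam from scoop end to counterweight end. Beam 250 mm long, pivot 85 mm up, counterweight's top 131 mm up. Foot 150 x 270 x 20 mm
- scoop: loose aluminium dustpan-like weighing scoop, 160 g, on the platform; origin under the centre of its floor, z up. Floor 74 (x) x 132 (y), 4 mm thick; back wall at x=+35, 30 mm high; side walls at y=+-64, 26 high, 4 thick. Front open: a lip rises 20 degrees to x=-71, 15 mm high. Handle along +x. Tipped lip down by 60 to 80 degrees, things slide out over the lip
- scoop_in (a point): on the scoop's inner floor, 4 mm above the scoop's origin; axes as scoop
- scoop_handle (a point): on the scoop's black handle, at scoop x = +78, y = 0, z = 22 mm: a level bar 16 mm wide (y), 14 mm tall, from x = 37 to 107 mm, free underneath; take it from above across its width, firmly (about 80 N) because the load hangs to one side
- tray: fixed wooden finished-parts tray on the robot's right, 220 (x) x 240 (y) x 40 mm high, walls 6 mm; origin under its centre
- tray_in (a point): centre of the tray's inner floor, 6 mm above the table; x and y axes along the tray's sides
- mat: fixed blue bench mat, 270 x 220 x 3 mm, on which the collets start; origin under its centre
- collet1: one of two to four identical loose brass collets (state None and absent if not in this run): a round flange 26 mm in diameter and 8 mm high with a round hub 18 mm in diameter and 14 mm high on top, 22 mm high in all, 75 g; origin at the centre of the flange's underside, z along its axis towards the hub; it starts standing on the blue mat, flange down
- collet1_mid (a point): middle of collet1, on its axis 11 mm above the flange's underside
- collet2: one of two to four identical loose brass collets (state None and absent if not in this run): a round flange 26 mm in diameter and 8 mm high with a round hub 18 mm in diameter and 14 mm high on top, 22 mm high in all, 75 g; origin at the centre of the flange's underside, z along its axis towards the hub; it starts standing on the blue mat, flange down
- collet2_mid (a point): middle of collet2, on its axis 11 mm above the flange's underside
- collet3: one of two to four identical loose brass collets (state None and absent if not in this run): a round flange 26 mm in diameter and 8 mm high with a round hub 18 mm in diameter and 14 mm high on top, 22 mm high in all, 75 g; origin at the centre of the flange's underside, z along its axis towards the hub; it starts standing on the blue mat, flange down
- collet3_mid (a point): middle of collet3, on its axis 11 mm above the flange's underside
- collet4: one of two to four identical loose brass collets (state None and absent if not in this run): a round flange 26 mm in diameter and 8 mm high with a round hub 18 mm in diameter and 14 mm high on top, 22 mm high in all, 75 g; origin at the centre of the flange's underside, z along its axis towards the hub; it starts standing on the blue mat, flange down
- collet4_mid (a point): middle of collet4, on its axis 11 mm above the flange's underside
- gear: bystander: brass clock wheel lying on the mat, 52 mm across, 4 mm thick with a short steel arbor 14 mm up; leave it where it is
- movement: bystander: clock movement of two brass plates 70 x 90 mm, 50 mm high overall, beyond the mat
- jar: bystander: glass jar, 64 mm in diameter, 80 mm high, beyond the mat or the scale
- torch: bystander: dark metal torch standing on end, 30 mm in diameter, 120 mm high, beyond the mat or the scale
- tub: bystander: small white tub with a red band, 56 mm in diameter, 60 mm high, beyond the tray
Mind the look-alikes: they are no part of the job. There is more than one size of the scoop; the one meant has the size given above.

How it is judged:
By the outcome, as a careful person would: the job done as asked, in the order asked, and still so for the second after the job is handed in, with the robot touching nothing.
Of collet1, collet2, collet3, collet4 only 2 to 4 are there at a start; the rules pass over those that are not, and their reading is None.
At some moment in a run one of collet1, collet2, collet3, collet4 may be knocked a few centimetres aside while the robot is not near it.
It also fails if it takes over 210 s, if anything falls off the work surface, if the arm or the gripper's body presses on something with over 40 N, if the wrist force passes 120 N, or if a joint passes its speed limit or range.

### The arm

A 6-joint arm with a two-finger parallel gripper is mounted at the origin on the work surface. World frame = base frame: x ahead of the robot, y to its left, z up, the work surface at z = 0. Lengths are in m, angles in rad, forces in N, time in s.
With the tool pointing down it reaches from about 0.425 to 0.95 m from the base axis. Payload 3.5 kg.
Tool frame: the origin (TCP) lies midway between the tips of the shut fingers; the grasp point (between the pads) lies grasp_offset behind it (grasp_offset is the distance from the TCP to the grasp point, in m); z points along the fingers, y is the direction in which the jaws open and shut (so a half turn about z gives the same grasp; the last joint's range is limited). The gripper opens to 85 mm and grips with 20 to 120 N. Pads are 22 mm wide; open, the fingers measure 114 mm over their backs; the gripper's body (76 mm by 85 mm) begins 54 mm behind the grasp point. The pads swing forward as they close: fully open they stand 13 mm farther back than shut.
Start: joints at [-1.321, 0.286, 1.577, -0, 1.279, -0.15], TCP at [0.263, -0.622, 0.21] pointing down, gripper open.
Joint ranges: [-2.77, 2.77], [-0.9, 2.22], [0.21, 2.48], [-1.53, 4.67], [0.24, 2.81], [-2.84, 2.84]. Speed limits (rad/s): [2.79, 2.79, 3.14, 3.14, 3.14, 3.14].

### API

Orientations are given as a unit quaternion [x, y, z, w].
In Python, from plant import * gives the robot as it stands.
- The arm moves only by the tool jog_arm, never from a script. Its argument "targets" is text: rows parted by semicolons, each of 7 numbers parted by spaces: the shift along the world's x, y, z in mm, then the turn, a rotation vector about the world's x, y, z in degrees, then the gripper's target within -1 to 1 (fully open at 1, half-way at 0, shut at -1). A call has 1 to 10 rows; each row shifts and turns the pose as measured when the row begins; what a row does not reach is not made up. A row lasts 1/12 s, in which the tool goes at most 41.7 mm and 7.16 degrees, less where a joint would pass 70% of its speed; a pose out of reach is approached as far as the arm can. A call with a gripper value outside its range is refused whole. The fingers move at their own pace and stop on an object; "force" is the grip in N (left out, the last holds). Time passes only in rows, so rows that do not move let the fingers close. It gives the time, the measured TCP pose, the force and the opening at its end, in the units of the state.
- get_state(): the state, without advancing time (a new reading comes with each control period).
- read_camera(name): name is "scene" or "side" or "wrist"; returns a dict with "pixels" (480x640x3 uint8, blue, green, red), "mtx" (3x3 intrinsics, pixels), "world_from_camera" (4x4, takes a point from camera to world coordinates). Camera axes: x right, y up, looking along -z (the intrinsics and any distortion apply to the point x, -y, -z); pixel columns grow to the right and rows downward; lengths in m; the calibration is good to about 2 mm. A picture is of the moment at which its call begins. There is no depth.
- sign_off(): hands the job in, once; it reports no verdict.
Trained networks look in a picture, given as the dict that the camera call returned (one of the last four; its "shot" number tells which), for a name from the list of things; names that differ only in an ending like _2 or _b are one class to them, and where a whole thing is asked for, a point or a joint stands for the part that bears it (a point fixed in the world has none). Each returns a list of dicts, best first, with "p" (0 to 1); they miss things now and then, are a little off and sometimes report something else, mostly with a low value. They report only what shows in the picture. A call takes as long as a camera call. They do not tell look-alikes from the thing itself.
- spot_in(target, picture): "uv" ([column, row] in pixels, amid what is visible of it).
- silhouettes(target, picture): "mask" (480x640 bool, what is visible of it) and "uv" ([column, row] in pixels, amid what is visible of it).
- mark_of(target, picture): "uv" ([column, row] in pixels: a listed point, or the origin of a listed thing).
The state is a dict: "time": time; "qpos": joint angles; "dq": joint speeds; "joint_efforts": joint torques, N m; "eef_pos": TCP position; "tcp_rot": TCP orientation; "contact_force": force on the tool from outside, world axes, zero at the start; "wrist_torque": the same for the moment, N m; "opening": opening from 0.0 (shut) to 1.0 (fully open).
Only numpy, scipy, OpenCV 4.12 (cv2) and the standard library are available. Lean on these libraries where they do the work, as an engineer would, in place of code of your own. Each camera call takes 0.05 s, during which the arm holds its last target.

## Working session

There is one attempt and no reset: what is moved stays moved. The work goes in short steps, Python scripts to look and compute and a tool call to move; the robot and the scene stay as the last step left them, time stands still between calls to the robot, and variables do not carry over. Pictures are saved under pics/ and viewed, and the job is handed in when it is done.

Besides the shell and the picture viewer there is one more tool, called after "Call:" as name(argument=value, ...) on one line, values as JSON. jog_arm: Moves the arm, as the interface text tells. Its arguments: {"type":"object","properties":{"targets":{"type":"string"},"force":{"type":"number"}},"required":["targets"]}

```bash
ls -la; mkdir -p pics
python3 - <<'E'
from plant import *
import cv2
s=get_state(); print(s)
for n in ["scene","side","wrist"]:
    r=read_camera(n); cv2.imwrite(f"pics/{n}0.png",r["pixels"]); print(n,r["mtx"].tolist(),r["world_from_camera"].round(4).tolist(),[k for k in r])
E
```

```text
total 12
drwxr-xr-x  3 agent agent 4096 Dec  6 18:29 .
drwxr-xr-x 23 root  root  4096 Dec  6 18:29 ..
drwxr-xr-x  2 agent agent 4096 Dec  6 18:29 pics
{'time': 0.0, 'qpos': array([-1.32100904e+00,  2.87186516e-01,  1.57820503e+00,  3.76719532e-05,
        1.27858743e+00, -1.49993409e-01]), 'dq': array([-0.00058594,  0.0002518 , -0.00046912, -0.00019795,  0.00133749,
       -0.00108378]), 'joint_efforts': array([-1.14955412e-03, -4.05985129e+01, -2.92625892e+01, -1.99115793e-04,
        5.89300660e-03,  8.45269348e-07]), 'eef_pos': array([ 0.26258264, -0.62105567,  0.20841816]), 'tcp_rot': array([ 9.80088740e-01,  1.98556382e-01, -4.15016334e-05, -1.19257217e-03]), 'contact_force': array([-0.51242431,  0.0415456 , -0.86204446]), 'wrist_torque': array([-0.03658665,  0.01306202, -0.00833332]), 'opening': 1.003571371583881}
scene [[452.67646028216024, 0.0, 320.92431192795664], [0.0, 452.67646028216024, 238.6416717485007], [0.0, 0.0, 1.0]] [[-0.0318, -0.5684, 0.8221, 1.3208], [0.9995, -0.014, 0.029, 0.1401], [-0.0049, 0.8226, 0.5686, 0.6889], [0.0, 0.0, 0.0, 1.0]] ['pixels', 'mtx', 'world_from_camera', 'shot']
side [[565.4754648033482, 0.0, 326.95817311639433], [0.0, 565.4754648033482, 236.30353832693493], [0.0, 0.0, 1.0]] [[0.8886, 0.3455, -0.3018, 0.1136], [-0.4586, 0.6515, -0.6043, -0.6398], [-0.0121, 0.6754, 0.7373, 1.055], [0.0, 0.0, 0.0, 1.0]] ['pixels', 'mtx', 'world_from_camera', 'shot']
wrist [[355.5652623906399, 0.0, 317.3309416527541], [0.0, 355.5652623906399, 236.8915021852042], [0.0, 0.0, 1.0]] [[0.3889, 0.8859, 0.2527, 0.3263], [-0.9213, 0.3745, 0.1049, -0.5938], [-0.0017, -0.2736, 0.9618, 0.3731], [0.0, 0.0, 0.0, 1.0]] ['pixels', 'mtx', 'world_from_camera', 'shot']
```

View pics/scene0.png

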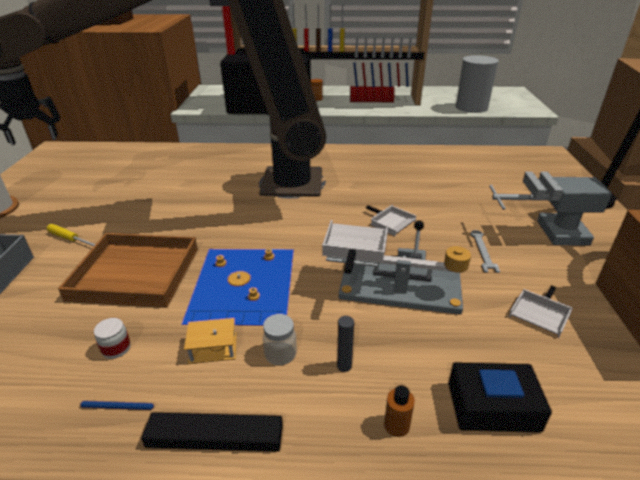

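View pics/side0.png

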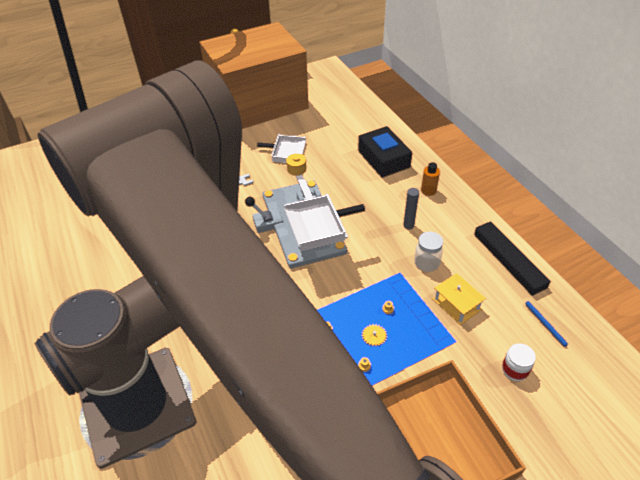

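View pics/wrist0.png

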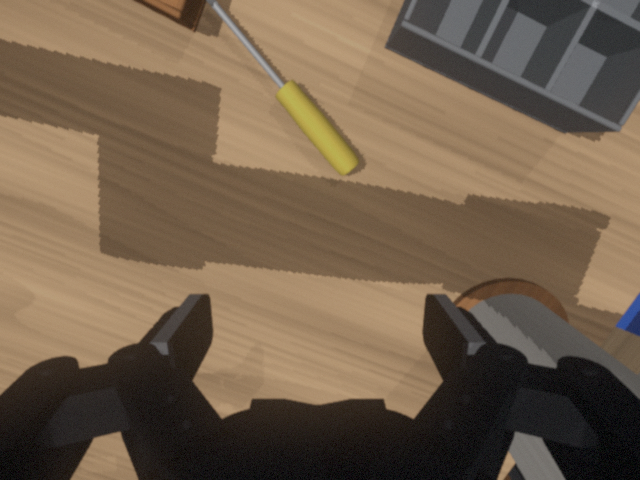

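The scene picture shows three collets on the mat at about (220,261), (269,255) and (253,294), with the gear at (238,278). The scoop is on the scale at (357,243) with its handle at (349,262), and the lever knob is at (419,226). Two smaller look-alike scoops sit off the scale at (394,220) and (540,312). Next I measure positions.

```bash
cat > h.py <<'E'
from plant import *
import numpy as np, cv2
from scipy.spatial.transform import Rotation as R
def ray(pic,uv):
    K=pic["mtx"];T=pic["world_from_camera"]
    d=np.linalg.inv(K)@[uv[0],uv[1],1.0]; d=np.array([d[0],-d[1],-d[2]])
    return T[:3,3],T[:3,:3]@d
def atz(pic,uv,z):
    o,d=ray(pic,uv); return o+d*(z-o[2])/d[2]
def tri(obs):
    A=np.zeros((3,3));b=np.zeros(3);L=[]
    for p,uv in obs:
        o,d=ray(p,uv);d=d/np.linalg.norm(d);P=np.eye(3)-np.outer(d,d);A+=P;b+=P@o;L.append((o,P))
    x=np.linalg.solve(A,b); return x,[float(np.linalg.norm(P@(x-o))) for o,P in L]
def proj(pic,X):
    T=pic["world_from_camera"];c=T[:3,:3].T@(np.asarray(X)-T[:3,3]);q=pic["mtx"]@[c[0],-c[1],-c[2]];return q[:2]/q[2]
def st():
    s=get_state();print("t",round(s["time"],2),"p",(s["eef_pos"]*1000).round(1),"rv",np.degrees(R.from_quat(s["tcp_rot"]).as_rotvec()).round(1),"F",s["contact_force"].round(1),"op",round(s["opening"],3),"q",s["qpos"].round(2));return s
E
python3 - <<'E'
from h import *
a=read_camera("scene");b=read_camera("side")
for t in ["collet1","collet1_mid","arrest_tip","pan","scale","scoop","scoop_in","scoop_handle","tray","tray_in","mat","gear"]:
    for n,p in (("sc",a),("si",b)):
        print(t,n,[(np.round(m["uv"],1).tolist(),round(m["p"],2)) for m in mark_of(t,p)][:6])
print(get_state()["time"])
E
```

```text
collet1 sc [([269.1, 258.4], 0.61), ([222.0, 260.6], 0.53), ([254.4, 299.3], 0.48)]
collet1 si [([388.4, 307.3], 0.47), ([390.7, 304.6], 0.46), ([364.1, 367.7], 0.43)]
collet1_mid sc [([266.3, 252.1], 0.56)]
collet1_mid si [([361.9, 362.6], 0.65), ([386.9, 311.2], 0.37)]
arrest_tip sc [([399.9, 291.6], 0.67), ([419.5, 227.0], 0.55), ([252.1, 291.5], 0.28), ([352.4, 248.5], 0.23)]
arrest_tip si [([250.3, 200.0], 0.63)]
pan sc [([353.8, 250.9], 0.81), ([272.1, 255.0], 0.16)]
pan si [([434.6, 443.0], 0.24)]
scale sc [([400.2, 290.6], 0.68), ([221.0, 260.0], 0.27)]
scale si [([351.3, 208.9], 0.66)]
scoop sc [([355.0, 251.5], 0.82), ([387.6, 225.2], 0.67), ([538.9, 311.3], 0.65), ([136.4, 272.4], 0.21)]
scoop si [([320.0, 224.9], 0.9), ([284.8, 151.3], 0.67)]
scoop_in sc [([351.8, 246.7], 0.72), ([539.0, 314.8], 0.61), ([387.5, 220.5], 0.57)]
scoop_in si [([287.9, 148.0], 0.76), ([321.8, 222.8], 0.63), ([363.0, 364.7], 0.52)]
scoop_handle sc [([346.6, 264.0], 0.84), ([547.5, 291.5], 0.61), ([369.5, 206.7], 0.59)]
scoop_handle si [([351.1, 210.5], 0.87), ([266.5, 143.6], 0.67), ([390.0, 303.8], 0.42)]
tray sc [([139.1, 271.8], 0.73)]
tray si [([437.9, 443.6], 0.75)]
tray_in sc [([134.2, 271.9], 0.94)]
tray_in si [([439.3, 437.6], 0.71)]
mat sc [([243.2, 283.5], 0.94)]
mat si [([378.8, 331.6], 0.82), ([426.3, 263.7], 0.53)]
gear sc [([240.8, 275.5], 0.65)]
gear si [([374.4, 336.5], 0.56), ([319.4, 222.9], 0.51)]
1.45
```

Run:
```python
from h import *
a=read_camera("scene");b=read_camera("side")
import pickle; pickle.dump((a,b),open("ab0.pkl","wb"))
def T(n,u,v): x,e=tri([(a,u),(b,v)]);print(n,(x*1000).round(1),(np.array(e)*1000).round(1))
T("knob",(419.2,226.5),(250.2,200.5))
T("handle",(346.6,264),(351.1,210.5))
T("scoop",(355,251.5),(320,224.9))
T("scoop_in",(351.8,246.7),(321.8,222.8))
T("tray_in",(134.2,271.9),(439,437.6))
T("c",(269.1,258.4),(328,326)) 
T("c",(222,260.6),(364.1,367.7))
T("c",(254.4,299.3),(388.4,307.3))
for n,uv,z in (("c",(269.1,258.4),3),("c",(222,260.6),3),("c",(254.4,299.3),3)): print((atz(a,uv,z/1000)*1000).round(1))
cv2.imwrite("pics/c1.png",cv2.resize(a["pixels"][190:320,190:480],None,fx=2.75,fy=2.75,interpolation=2))
cv2.imwrite("pics/c2.png",cv2.resize(b["pixels"][130:400,230:480],None,fx=2.2,fy=2.2,interpolation=2))
```

```text
knob [396.5 345.8  89.7] [0.4 0.4]
handle [584.2 169.2 119.6] [3.3 3.3]
scoop [509.1 187.2  94.3] [0.3 0.3]
scoop_in [510.1 179.6 108. ] [0.2 0.2]
tray_in [ 491. -338.   10.] [1.8 1.8]
c [422.7 -20.2   6.5] [1.4 1.4]
c [ 439.7 -140.2    6.7] [4.4 4.4]
c [568.2 -35.6   1.1] [0.9 0.9]
[419.4 -22.    3. ]
[ 431.4 -138.4    3. ]
[571.  -35.8   3. ]
```

View pics/c1.png

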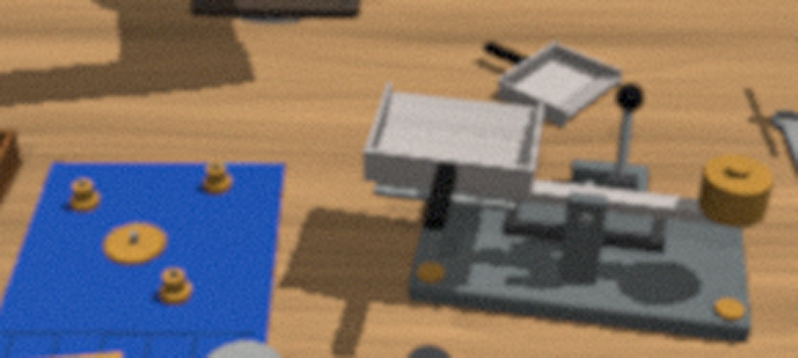

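View pics/c2.png

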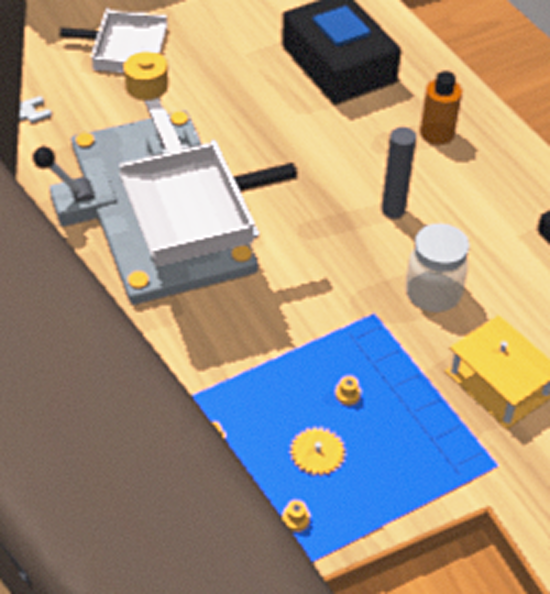

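The two loose scoops are visibly smaller. The one meant is on the platform at (357,243) in the scene and (320,225) from the side, at about 132 × 74 mm with its handle pointing to +x. I now move the wrist camera over the mat.

Call:
jog_arm(targets="15 37 6 0 0 4 1;15 37 6 0 0 4 1;15 37 6 0 0 4 1;15 37 6 0 0 4 1;15 37 6 0 0 4 1;15 37 6 0 0 4 1;15 37 6 0 0 4 1;15 37 6 0 0 4 1;15 37 6 0 0 4 1;15 37 6 0 0 4 1", force=40)

```text
time: 2.38
eef_pos: [0.41, -0.244, 0.2673]
tcp_rot: [0.848, 0.53, -0.001, -0.0]
contact_force: [0.9, -0.6, -1.1]
opening: 1.0
```

Call:
jog_arm(targets="15 37 6 0 0 4 1;15 37 6 0 0 4 0.3;15 37 6 0 0 4 0.3;15 37 6 0 0 4 0.3;15 37 6 0 0 4 0.3;0 0 0 0 0 0 0.3;0 0 0 0 0 0 0.3")

```text
time: 2.97
eef_pos: [0.4873, -0.045, 0.3028]
tcp_rot: [0.733, 0.68, 0.003, 0.004]
contact_force: [-0.5, -0.5, 0.6]
opening: 0.649
```

Run:
```python
from h import *
import plant
print("go",plant.grasp_offset if hasattr(plant,"grasp_offset") else [n for n in dir(plant) if n[0]!="_"])
s=st(); w=read_camera("wrist");a=read_camera("scene");b=read_camera("side")
Tc=w["world_from_camera"];Rt=R.from_quat(s["tcp_rot"]).as_matrix()
print("cam in tool",(Rt.T@(Tc[:3,3]-s["eef_pos"])).round(4))
cv2.imwrite("pics/w1.png",w["pixels"]);cv2.imwrite("pics/s1.png",b["pixels"]);cv2.imwrite("pics/sc1.png",a["pixels"])
for t in ["collet1","gear"]:
  for n,p in (("w",w),("sc",a),("si",b)):
    print(t,n,[(np.round(m["uv"],1).tolist(),round(m["p"],2),(atz(p,m["uv"],.003)*1000).round(1).tolist()) for m in mark_of(t,p)][:6])
```

```text
go 0.0187
t 2.97 p [487.3 -45.  302.8] rv [131.6 122.2   0.6] F [-0.5 -0.5  0.6] op 0.649 q [-0.3  -0.2   1.91  0.    1.42 -0.23]
cam in tool [ 0.0699 -0.0002 -0.1646]
collet1 w [([257.7, 180.6], 0.85, [413.4, -25.7, 3.0]), ([289.3, 263.1], 0.76, [443.3, -142.1, 3.0]), ([374.4, 183.0], 0.59, [564.5, -40.3, 3.0])]
collet1 sc [([254.7, 299.4], 0.65, [571.3, -35.1, 3.0]), ([269.7, 256.6], 0.55, [411.9, -21.5, 3.0]), ([221.4, 261.6], 0.49, [435.5, -139.1, 3.0]), ([117.1, 346.0], 0.35, [714.6, -288.3, 3.0]), ([417.2, 226.1], 0.28, [261.4, 370.0, 3.0])]
collet1 si [([326.4, 328.1], 0.66, [417.7, -19.9, 3.0]), ([386.1, 310.4], 0.6, [558.1, -40.7, 3.0]), ([364.7, 364.5], 0.41, [447.4, -136.9, 3.0])]
gear w [([329.9, 217.7], 0.7, [503.6, -82.1, 3.0])]
gear sc [([239.5, 278.8], 0.59, [500.8, -82.0, 3.0]), ([252.0, 291.1], 0.24, [543.6, -45.5, 3.0])]
gear si [([377.1, 336.8], 0.92, [504.7, -90.9, 3.0])]
```

View pics/w1.png

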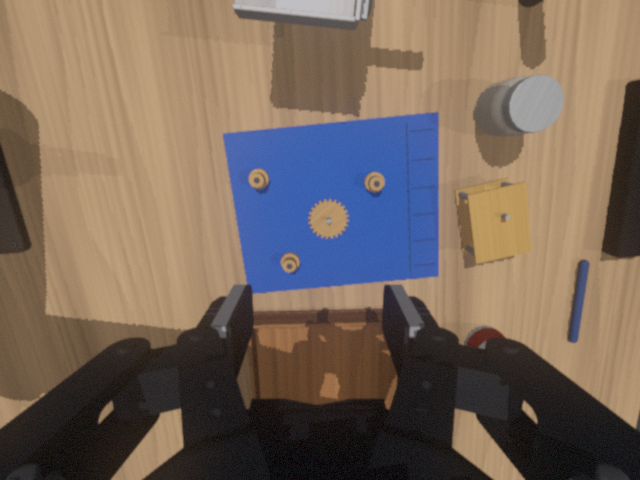

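View pics/s1.png

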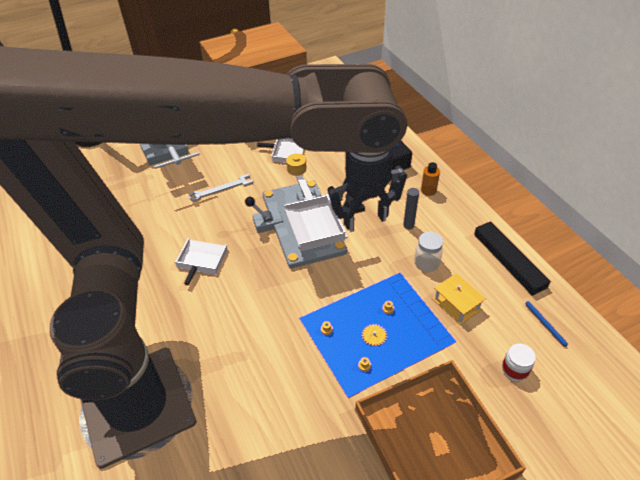

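```bash
cat >> h.py <<'E'
def brass(pic,lo=20,hi=900):
    hsv=cv2.cvtColor(pic["pixels"],cv2.COLOR_BGR2HSV)
    m=cv2.inRange(hsv,(10,100,90),(35,255,255))
    n,l,s,c=cv2.connectedComponentsWithStats(m)
    return [(c[i],s[i]) for i in range(1,n) if lo<s[i][4]<hi]
def collets(names=("wrist","scene","side"),guess=None,r=12):
    """refine: for each guess (x,y), pick silhouette uv near the projection in each view; triangulate"""
    P=[read_camera(n) for n in names]; M=[]
    for p in P: M.append([m for m in silhouettes("collet1",p) if m["p"]>.2])
    out=[]
    for g in guess:
        obs=[];
        for p,ms in zip(P,M):
            q=proj(p,[g[0],g[1],.014]);c=[]
            for m in ms:
                ys,xs=np.nonzero(m["mask"]);
                if len(xs)==0: continue
                u=np.array([(xs.min()+xs.max())/2,(ys.min()+ys.max())/2])
                if np.hypot(*(u-q))<r: c.append((np.hypot(*(u-q)),u))
            if c: obs.append((p,min(c,key=lambda t:t[0])[1]))
        if len(obs)>1:
            x,e=tri(obs); print((x*1000).round(1),(np.array(e)*1000).round(1),len(obs),[(atz(p,u,.014)*1000).round(1).tolist() for p,u in obs]); out.append(x)
        else: print("few",g,len(obs))
    return P,out
E
python3 - <<'E'
from h import *
collets(guess=[(.416,-.022),(.437,-.139),(.567,-.037)])
a=read_camera("scene");b=read_camera("side");w=read_camera("wrist")
for nm,u,v in (("knob",(419.2,226.5),(250.2,200.5)),):print(nm)
for t in ["scoop","scoop_in","scoop_handle","arrest_tip","tray_in","tray"]:
    print(t,[[(np.round(m["uv"],1).tolist(),round(m["p"],2)) for m in mark_of(t,p)][:3] for p in (a,b)])
cv2.imwrite("pics/w1c.png",cv2.resize(w["pixels"][100:300,210:450],None,fx=3,fy=3,interpolation=2))
E
```

```text
[414.9 -23.1  10.9] [1.5 0.9 1. ] 3 [[416.8, -22.2, 14.0], [417.8, -22.9, 14.0], [412.9, -25.2, 14.0]]
[ 444.9 -138.2    7.1] [0.2 0.2] 2 [[445.8, -135.9, 14.0], [442.6, -141.5, 14.0]]
[563.7 -36.9   7.7] [0. 0.] 2 [[562.7, -36.0, 14.0], [561.0, -40.5, 14.0]]
knob
scoop [[([352.0, 253.4], 0.91), ([538.9, 311.2], 0.7), ([389.2, 220.5], 0.59)], [([198.6, 261.5], 0.78), ([286.2, 150.9], 0.78), ([320.0, 220.9], 0.63)]]
scoop_in [[([538.6, 312.6], 0.77), ([391.7, 218.8], 0.66), ([352.2, 249.6], 0.59)], [([320.1, 222.2], 0.96), ([200.1, 261.9], 0.89), ([435.3, 440.0], 0.29)]]
scoop_handle [[([375.5, 207.9], 0.85), ([547.5, 295.5], 0.76), ([347.5, 259.1], 0.72)], [([267.1, 142.5], 0.91), ([190.7, 276.5], 0.65), ([350.9, 209.5], 0.6)]]
arrest_tip [[([417.3, 227.3], 0.47)], [([249.6, 203.5], 0.6)]]
tray_in [[([350.7, 247.1], 0.73), ([136.8, 272.2], 0.71)], [([437.9, 439.5], 0.74)]]
tray [[([139.0, 273.8], 0.78), ([353.6, 247.7], 0.25)], [([435.0, 440.5], 0.74), ([376.2, 330.8], 0.63)]]
```

View pics/w1c.png

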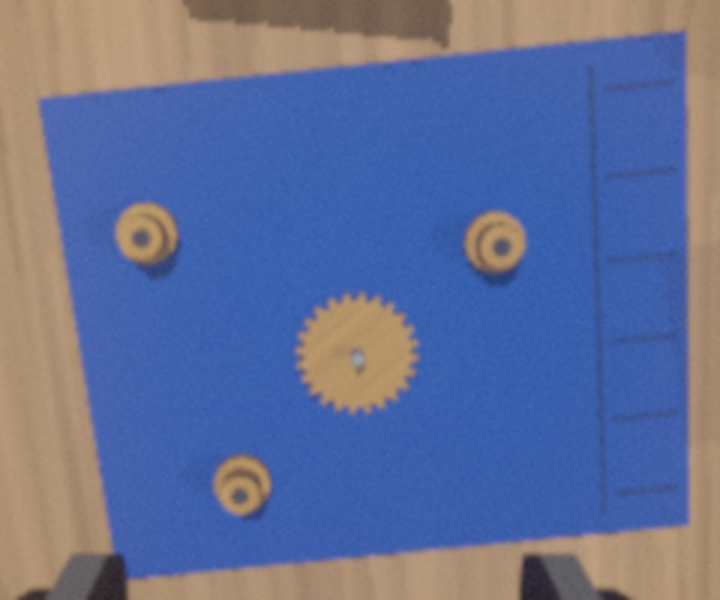

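Run:
```python
from h import *
w=read_camera("wrist");s=st()
for u in ((257.3,179.3),(377,182.3),(289.7,265)): print("top",(atz(w,u,.025)*1000).round(1))
for u in ((259,178),(375,180.7),(290.7,261.7)): print("fl",(atz(w,u,.008)*1000).round(1))
# kinematic fit seed
```

```text
t 4.52 p [486.9 -46.7 302.3] rv [131.9 121.9   0.6] F [-0.5  0.3 -0.6] op 0.651 q [-0.3  -0.2   1.91  0.    1.42 -0.23]
top [416.4 -22.9  25. ]
top [563.7 -38.4  25. ]
top [ 445.  -138.1   25. ]
fl [415.9 -23.2   8. ]
fl [564.  -38.5   8. ]
fl [ 445.1 -139.6    8. ]
```

Hub tops measured from the wrist view: A (416,-23), B (564,-38), C (445,-139), in mm. They agree with the triangulation from the other views. I start with B.

Call:
jog_arm(targets="13 1 -35 0 0 -1 0.3;13 1 -35 0 0 -1 0.3;13 1 -35 0 0 -1 0.3;13 1 -35 0 0 -1 0.3;13 1 -35 0 0 -1 0.3;12 2 -35 0 0 -1 0.2;0 0 -30 0 0 0 0.2;0 0 0 0 0 0 0.2;0 0 0 0 0 0 0.2")

```text
time: 5.27
eef_pos: [0.5691, -0.0401, 0.0592]
tcp_rot: [0.771, 0.637, 0.006, 0.011]
contact_force: [0.7, -0.4, 0.0]
opening: 0.6
```

Run:
```python
from h import *
s=st();w=read_camera("wrist");cv2.imwrite("pics/w2.png",w["pixels"])
x=[.564,-.0385,.025];print(proj(w,x),proj(w,[s["eef_pos"][0],s["eef_pos"][1],.025]))
```

```text
t 5.27 p [569.1 -40.1  59.2] rv [137.8 113.9   1.1] F [ 0.7 -0.4  0. ] op 0.6 q [-0.25  0.22  1.96 -0.    0.94 -0.06]
[307.63655597 257.3251191 ] [316.60518244 258.18492895]
```

View pics/w2.png

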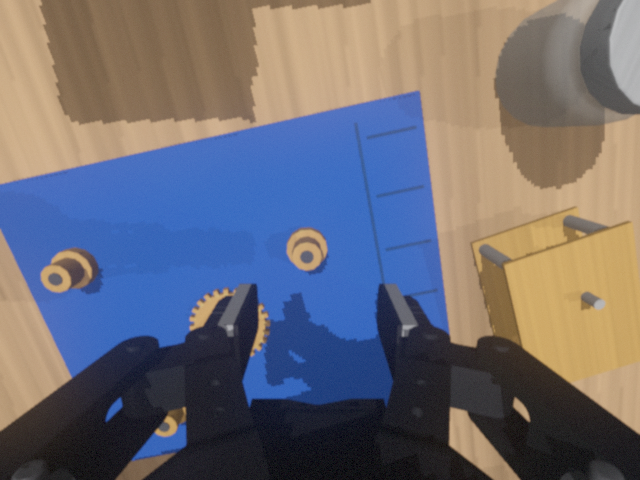

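The hub top shows at (307,257), exactly where it was predicted. I descend and grip.

Call:
jog_arm(targets="-5 1 -24 0 0 0 0;0 0 -16 0 0 0 0;0 0 -6 0 0 0 0;0 0 0 0 0 0 0;0 0 0 0 0 0 -1;0 0 0 0 0 0 -1;0 0 0 0 0 0 -1;0 0 0 0 0 0 -1")

```text
time: 5.98
eef_pos: [0.575, -0.0422, 0.0306]
tcp_rot: [0.77, 0.637, 0.015, 0.022]
contact_force: [0.7, 0.5, 0.1]
opening: -0.001
```

Run:
```python
from h import *
s=st();print(s["qpos"].tolist(),s["joint_efforts"].round(1));w=read_camera("wrist");cv2.imwrite("pics/w3.png",w["pixels"])
```

```text
t 5.98 p [575.  -42.2  30.6] rv [136.7 113.    2.6] F [0.7 0.5 0.1] op -0.001 q [-0.25  0.26  1.97 -0.    0.86 -0.06]
[-0.24781626907905605, 0.26001814681092567, 1.971141444276256, -0.003695944275730184, 0.8572058601896677, -0.0562771726722336] [ -0.  -34.  -23.8  -0.   -0.1   0. ]
```

View pics/w3.png

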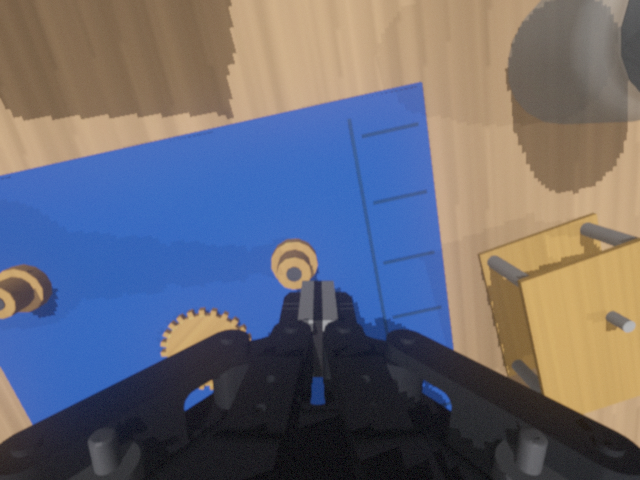

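The move undershot and tilted because of tracking lag, and the fingers shut on nothing above the collet. Nothing was touched. I add a correction helper.

```bash
cat >> h.py <<'E'
def down(phi): # tool down, jaw at phi deg
    f=np.radians(phi); y=np.array([np.cos(f),np.sin(f),0]); z=np.array([0,0,-1.]); x=np.cross(y,z)
    return np.column_stack([x,y,z])
def need(pos,Rm):
    s=st();Rc=R.from_quat(s["tcp_rot"]).as_matrix()
    d=np.asarray(pos)-s["eef_pos"]*1000
    print("NEED d",d.round(1),"rot",np.degrees(R.from_matrix(Rm@Rc.T).as_rotvec()).round(1));return s
E
python3 - <<'E'
from h import *
need((564,-38.5,40),down(-10))
E
```

```text
t 6.03 p [575.3 -42.2  30.7] rv [136.7 113.    2.6] F [0.7 0.2 0.3] op 0.001 q [-0.25  0.26  1.97 -0.    0.86 -0.06]
NEED d [-11.3   3.7   9.3] rot [0.9 3.  0.8]
```

Call:
jog_arm(targets="0 0 10 0 0 0 0;-5 2 0 0 1 0 0;-6 2 0 1 2 1 0;0 0 0 0 0 0 0;0 0 0 0 0 0 0")

```text
time: 6.45
eef_pos: [0.5645, -0.038, 0.0442]
tcp_rot: [0.765, 0.644, -0.0, -0.001]
contact_force: [-0.2, -1.1, -0.6]
opening: 0.502
```

Run:
```python
from h import *
need((564,-38.5,40),down(-10))
```

```text
t 6.45 p [564.5 -38.   44.2] rv [-137.6 -115.9    0. ] F [-0.2 -1.1 -0.6] op 0.502 q [-0.25  0.25  1.96  0.    0.94 -0.08]
NEED d [-0.5 -0.5 -4.2] rot [-0.1 -0.1 -0.2]
```

Call:
jog_arm(targets="0 0 -10 0 0 0 0;0 0 -10 0 0 0 0;0 0 -6 0 0 0 0;0 0 0 0 0 0 0;0 0 0 0 0 0 0")

```text
time: 6.87
eef_pos: [0.5634, -0.0376, 0.0143]
tcp_rot: [0.765, 0.644, -0.001, -0.001]
contact_force: [-0.4, -0.0, -0.2]
opening: 0.499
```

Run:
```python
from h import *
need((564,-38.5,13),down(-10))
```

```text
t 6.87 p [563.4 -37.6  14.3] rv [-1.376e+02 -1.158e+02  1.000e-01] F [-0.4 -0.  -0.2] op 0.499 q [-0.25  0.29  1.97  0.    0.89 -0.07]
NEED d [ 0.6 -0.9 -1.3] rot [-0.1 -0.1 -0.1]
```

Call:
jog_arm(targets="0 -1 -1 0 0 0 -1;0 0 0 0 0 0 -1;0 0 0 0 0 0 -1;0 0 0 0 0 0 -1;0 0 0 0 0 0 -1;0 0 0 0 0 0 -1", force=40)

```text
time: 7.37
eef_pos: [0.5633, -0.0388, 0.0128]
tcp_rot: [0.765, 0.644, -0.001, -0.001]
contact_force: [-0.3, -0.4, -0.1]
opening: -0.003
```

Call:
jog_arm(targets="0 0 10 0 0 0 -1;0 0 20 0 0 0 -1;0 0 25 0 0 0 -1;0 0 20 0 0 0 -1;0 0 10 0 0 0 -1;0 0 0 0 0 0 -1")

```text
time: 7.87
eef_pos: [0.5622, -0.0385, 0.1038]
tcp_rot: [0.765, 0.644, -0.001, -0.002]
contact_force: [0.5, 0.1, 1.1]
opening: -0.002
```

Run:
```python
from h import *
s=st();w=read_camera("wrist");b=read_camera("side");a=read_camera("scene")
cv2.imwrite("pics/w4.png",w["pixels"]);cv2.imwrite("pics/s4.png",cv2.resize(b["pixels"][130:400,230:480],None,fx=2.2,fy=2.2,interpolation=2))
```

```text
t 7.87 p [562.2 -38.5 103.8] rv [-137.6 -115.7    0.2] F [0.5 0.1 1.1] op -0.002 q [-0.25  0.16  1.94  0.    1.05 -0.08]
```

View pics/w4.png

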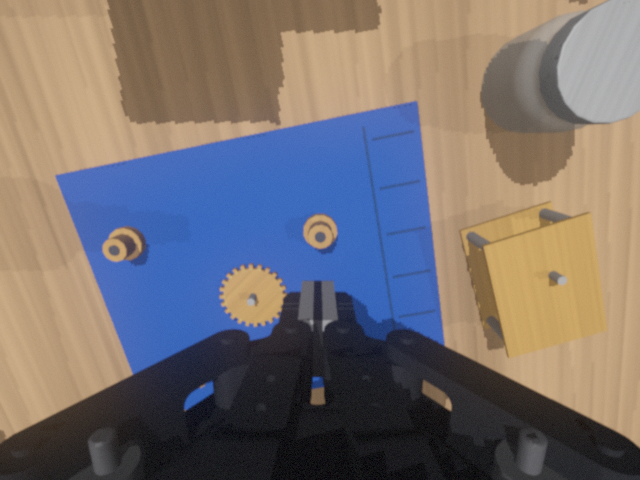

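View pics/s4.png

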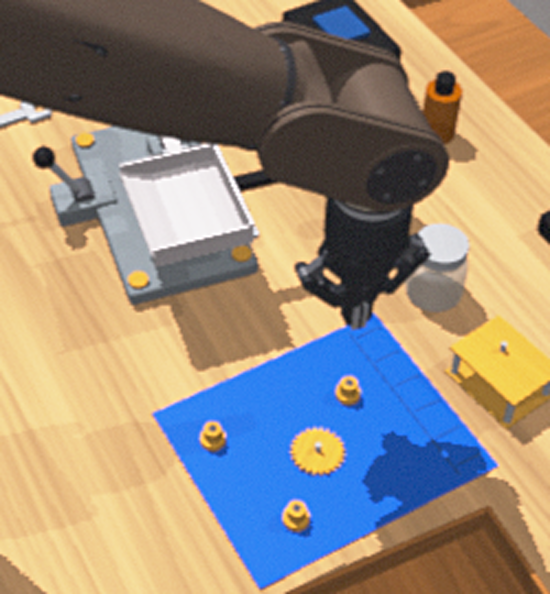

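Run:
```python
from h import *
s=st();w=read_camera("wrist")
print("tcp px",proj(w,s["eef_pos"]),"collet",(atz(w,(320,237),.025)*1000).round(1))
print(w["world_from_camera"].round(3))
collets(guess=[(.416,-.023),(.564,-.038),(.445,-.139)],r=20)
```

```text
t 8.02 p [560.  -37.9  99.9] rv [-137.4 -115.5    0.5] F [ 0.3 -0.1 -0.6] op -0.003 q [-0.25  0.16  1.94  0.    1.05 -0.08]
tcp px [318.10848646 281.21782132] collet [560.9 -36.4  25. ]
[[ 0.985  0.162  0.057  0.573]
 [-0.172  0.948  0.267  0.03 ]
 [-0.011 -0.273  0.962  0.265]
 [ 0.     0.     0.     1.   ]]
[417.1 -21.9  13.3] [1.1 1.1] 2 [[417.6, -20.7, 14.0], [417.8, -22.9, 14.0]]
[562.9 -38.1  10.6] [1.9 1.6 1.4] 3 [[564.6, -36.1, 14.0], [565.7, -38.8, 14.0], [560.0, -40.0, 14.0]]
[ 448.3 -140.7   19.9] [4.2 4.2] 2 [[442.6, -149.9, 14.0], [445.4, -139.0, 14.0]]
```

The fingers closed over the top of the hub, so the usable pad begins well behind the tips. I retry lower.

Call:
jog_arm(targets="1 0 0 0 0 0 0;1 0 0 0 0 0 0;0 0 -15 0 0 0 0;0 0 -15 0 0 0 0;0 0 -12 0 0 0 0;0 0 -10 0 0 0 0;0 0 0 0 0 0 0;0 0 0 0 0 0 0")

```text
time: 9.03
eef_pos: [0.5629, -0.0381, 0.0448]
tcp_rot: [0.765, 0.644, -0.003, -0.004]
contact_force: [0.6, 0.2, -0.3]
opening: 0.504
```

Run:
```python
from h import *
s=need((562.5,-37.5,5),down(-10));w=read_camera("wrist");cv2.imwrite("pics/w5.png",w["pixels"]);b=read_camera("side")
cv2.imwrite("pics/s5.png",cv2.resize(b["pixels"][200:360,300:480],None,fx=4,fy=3.7,interpolation=2))
```

```text
t 9.03 p [562.9 -38.1  44.8] rv [-137.4 -115.5    0.5] F [ 0.6  0.2 -0.3] op 0.504 q [-0.25  0.25  1.96  0.    0.95 -0.08]
NEED d [ -0.4   0.6 -39.8] rot [-0.2 -0.6 -0.1]
```

View pics/w5.png

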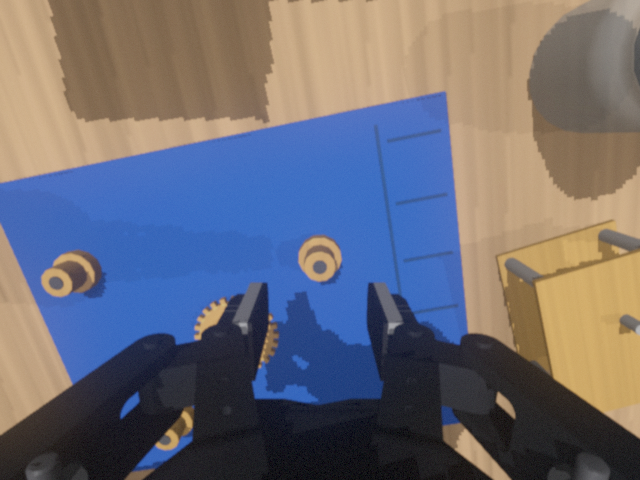

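View pics/s5.png

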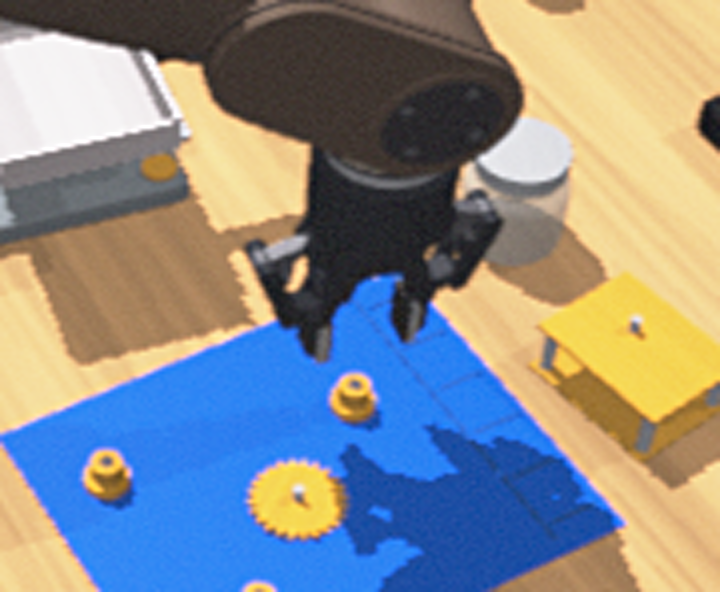

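Call:
jog_arm(targets="0 0 -14 0 0 0 0;0 0 -12 0 0 0 0;0 0 -8 0 0 0 0;0 0 0 0 0 0 0;0 0 0 0 0 0 0")

```text
time: 9.55
eef_pos: [0.566, -0.0388, 0.0131]
tcp_rot: [0.765, 0.644, -0.001, -0.001]
contact_force: [0.2, -0.5, 0.3]
opening: 0.501
```

Run:
```python
from h import *
s=need((562.5,-37.5,5),down(-10));w=read_camera("wrist");cv2.imwrite("pics/w6.png",w["pixels"][150:450,150:500])
```

```text
t 9.55 p [566.  -38.8  13.1] rv [-1.376e+02 -1.158e+02  1.000e-01] F [ 0.2 -0.5  0.3] op 0.501 q [-0.25  0.3   1.96  0.    0.89 -0.08]
NEED d [-3.5  1.3 -8.1] rot [-0.1 -0.2 -0.1]
```

View pics/w6.png

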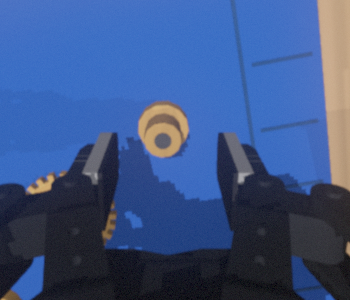

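Call:
jog_arm(targets="-2 1 -5 0 0 0 0;-1 0 -3 0 0 0 0;0 0 0 0 0 0 0;0 0 0 0 0 0 -1;0 0 0 0 0 0 -1;0 0 0 0 0 0 -1;0 0 0 0 0 0 -1;0 0 0 0 0 0 -1")

```text
time: 10.27
eef_pos: [0.564, -0.0379, 0.0064]
tcp_rot: [0.765, 0.644, 0.0, 0.0]
contact_force: [0.0, 1.0, -0.7]
opening: 0.002
```

Run:
```python
from h import *
s=need((562.5,-37.5,5),down(-10));w=read_camera("wrist");cv2.imwrite("pics/w7.png",w["pixels"][150:450,150:500])
```

```text
t 10.27 p [564.  -37.9   6.4] rv [137.7 115.9   0. ] F [ 0.   1.  -0.7] op 0.002 q [-0.25  0.3   1.97  0.    0.87 -0.07]
NEED d [-1.5  0.4 -1.4] rot [-0.   0.  -0.1]
```

View pics/w7.png

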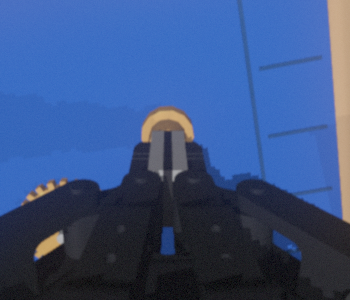

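Run:
```python
from h import *
s=st();a=read_camera("scene");b=read_camera("side");w=read_camera("wrist")
for n,p in (("a",a),("b",b),("w",w)):
    im=p["pixels"].copy();u=proj(p,s["eef_pos"]);v=proj(p,[.564,-.038,.025]);print(n,u,v)
    x0,y0=int(u[0])-50,int(u[1])-50
    c=cv2.resize(im[y0:y0+100,x0:x0+100],None,fx=5,fy=5,interpolation=2)
    cv2.circle(c,tuple(int(t) for t in (u-[x0,y0])*5),4,(0,0,255),1);cv2.circle(c,tuple(int(t) for t in (v-[x0,y0])*5),4,(0,255,0),1)
    cv2.imwrite(f"pics/z_{n}.png",c)
c=np.hstack([cv2.imread(f"pics/z_{n}.png") for n in "ab"]);cv2.imwrite("pics/z_ab.png",cv2.resize(c,(800,400)))
```

```text
t 10.32 p [564.  -37.9   6.4] rv [137.7 115.9   0. ] F [-0.2 -0.7 -0.1] op -0.001 q [-0.25  0.3   1.97  0.    0.87 -0.07]
a [253.82121384 296.0199751 ] [253.03188902 289.75083973]
b [387.81094497 307.61064185] [388.40038675 302.78431859]
w [318.27946373 281.30471051] [318.44323659 297.77317473]
```

View pics/z_ab.png

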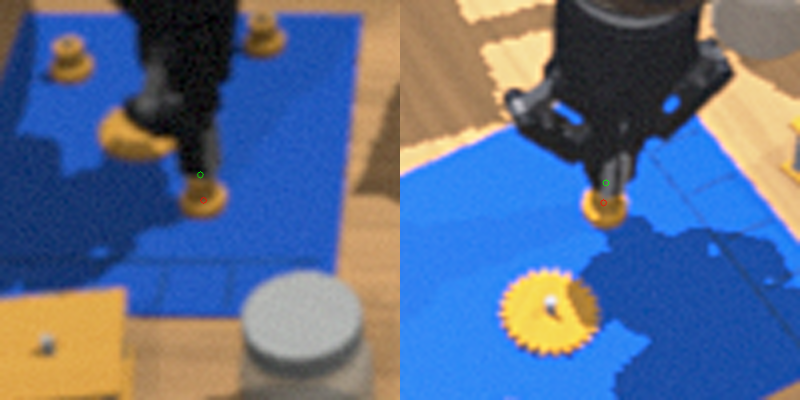

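View pics/z_w.png

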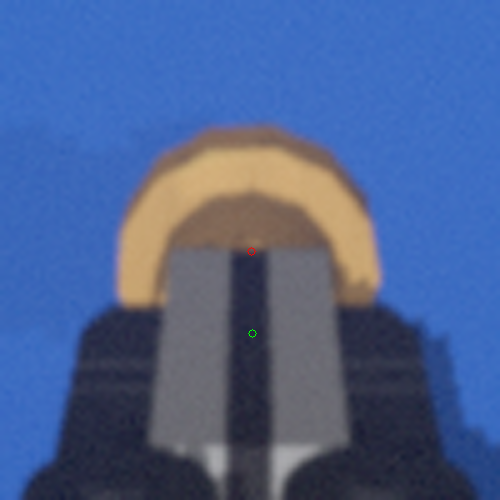

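Run:
```python
from h import *
a=read_camera("scene");b=read_camera("side")
cv2.imwrite("pics/y_a.png",cv2.resize(a["pixels"][265:315,225:285],None,fx=12,fy=12,interpolation=2))
cv2.imwrite("pics/y_b.png",cv2.resize(b["pixels"][275:325,358:418],None,fx=12,fy=12,interpolation=2))
```

```text
(no output)
```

View pics/y_a.png

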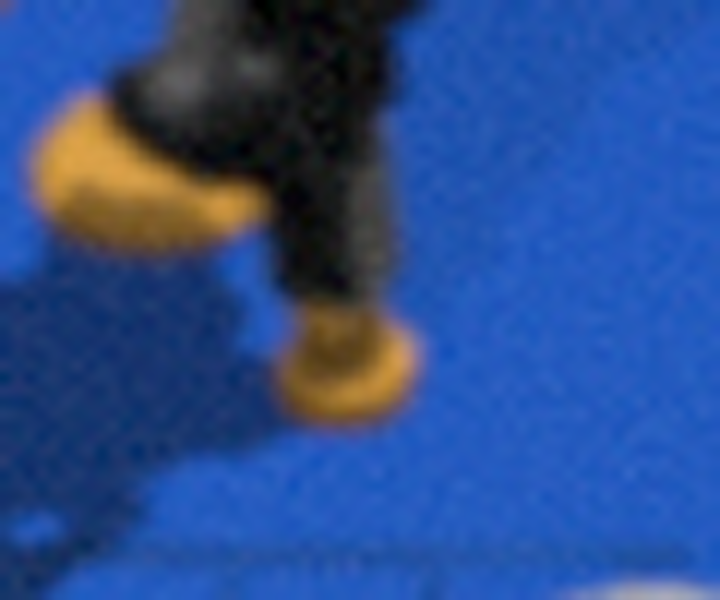

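View pics/y_b.png

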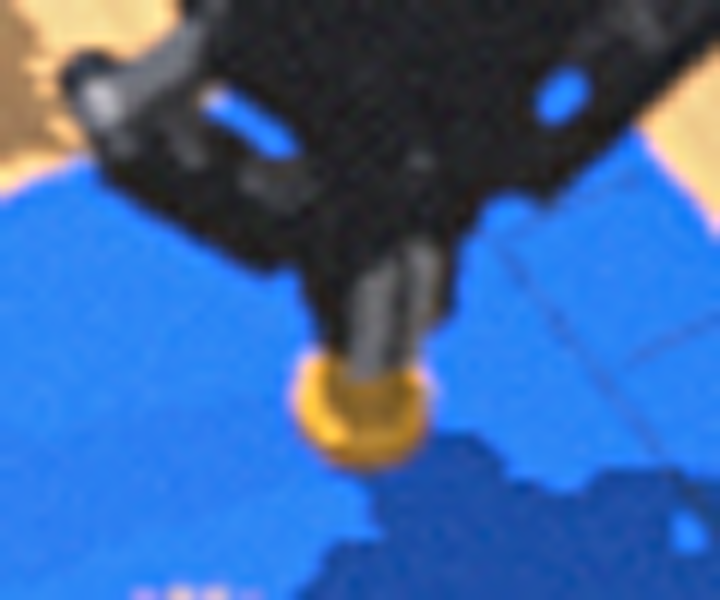

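The scene view shows the shut tips resting just at hub-top height even though TCP z reads 6 mm. The real tips therefore sit about 18 mm behind the reported TCP, which is near the grasp point. I go lower and watch the force.

Call:
jog_arm(targets="0 0 2 0 0 0 0;-1 0 0 0 0 0 0;0 0 0 0 0 0 0;0 0 0 0 0 0 0;0 0 -4 0 0 0 0;0 0 -4 0 0 0 0;0 0 0 0 0 0 0")

```text
time: 11.15
eef_pos: [0.5628, -0.0379, -0.0]
tcp_rot: [0.765, 0.644, 0.0, 0.0]
contact_force: [-0.2, 0.4, 0.1]
opening: 0.503
```

Run:
```python
from h import *
s=need((563.5,-37.5,-3),down(-10));print(s["wrist_torque"].round(2));a=read_camera("scene")
cv2.imwrite("pics/y_a2.png",cv2.resize(a["pixels"][265:315,225:285],None,fx=12,fy=12,interpolation=2))
```

```text
t 11.15 p [562.8 -37.9  -0. ] rv [1.377e+02 1.159e+02 1.000e-01] F [-0.2  0.4  0.1] op 0.503 q [-0.25  0.31  1.97  0.    0.85 -0.08]
NEED d [ 0.7  0.4 -3. ] rot [-0.   0.  -0.1]
[-0.02  0.01  0.04]
```

View pics/y_a2.png

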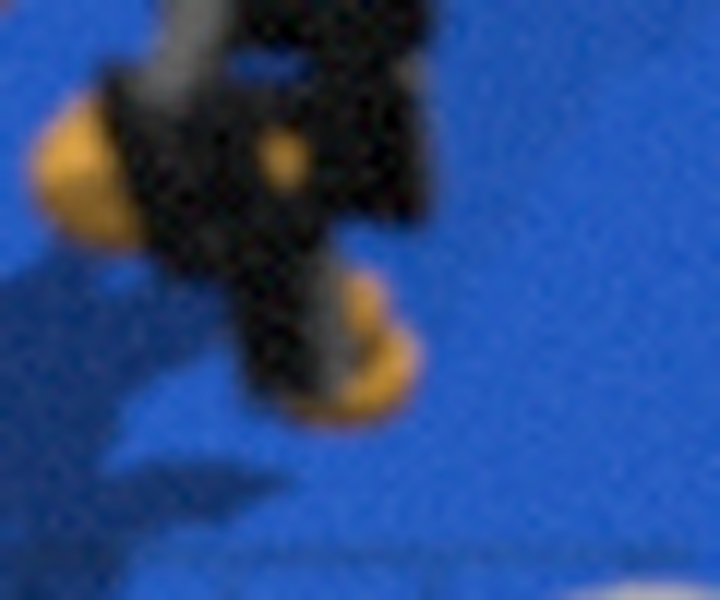

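Call:
jog_arm(targets="0 2 -2 0 0 0 0;0 0 0 0 0 0 -1;0 0 0 0 0 0 -1;0 0 0 0 0 0 -1;0 0 0 0 0 0 -1;0 0 0 0 0 0 -1")

```text
time: 11.7
eef_pos: [0.563, -0.0357, -0.0022]
tcp_rot: [0.765, 0.644, 0.0, 0.0]
contact_force: [-0.3, -1.0, 0.1]
opening: 0.177
```

Run:
```python
from h import *
s=st();a=read_camera("scene")
cv2.imwrite("pics/y_a3.png",cv2.resize(a["pixels"][265:315,225:285],None,fx=12,fy=12,interpolation=2))
w=read_camera("wrist");cv2.imwrite("pics/w8.png",w["pixels"][150:450,150:500])
```

```text
t 11.7 p [563.  -35.7  -2.2] rv [137.7 115.9   0. ] F [-0.3 -1.   0.1] op 0.177 q [-0.24  0.32  1.97  0.    0.85 -0.07]
```

View pics/w8.png

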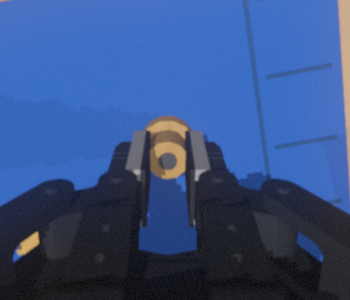

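Gripped, with opening 0.177 on the hub. I lift and move to where the wrist camera can see the scoop.

Call:
jog_arm(targets="0 0 10 0 0 0 -1;0 0 25 0 0 0 -1;0 0 35 0 0 0 -1;0 0 35 0 0 0 -1;0 0 35 0 0 0 -1;-6 10 35 0 0 0 -1;-12 20 30 0 0 0 -1;-12 30 15 0 0 0 -1;-12 20 5 0 0 0 -1;0 0 0 0 0 0 -1")

```text
time: 12.63
eef_pos: [0.5136, 0.0473, 0.2376]
tcp_rot: [0.767, 0.642, 0.001, -0.002]
contact_force: [0.3, 0.3, -1.0]
opening: 0.176
```

Run:
```python
from h import *
s=need((505,100,230),down(-10));w=read_camera("wrist");cv2.imwrite("pics/w9.png",w["pixels"])
a=read_camera("scene");b=read_camera("side")
for t in ["scoop_in","scoop_handle","arrest_tip"]:
    print(t,[[(np.round(m["uv"],1).tolist(),round(m["p"],2)) for m in mark_of(t,p)][:3] for p in (w,)])
```

```text
t 12.63 p [513.6  47.3 237.6] rv [-137.9 -115.4   -0.2] F [ 0.3  0.3 -1. ] op 0.176 q [-0.11 -0.09  1.93  0.    1.3   0.07]
NEED d [-8.6 52.7 -7.6] rot [-0.2 -0.   0.1]
scoop_in [[([279.1, 44.5], 0.9)]]
scoop_handle [[]]
arrest_tip [[]]
```

View pics/w9.png

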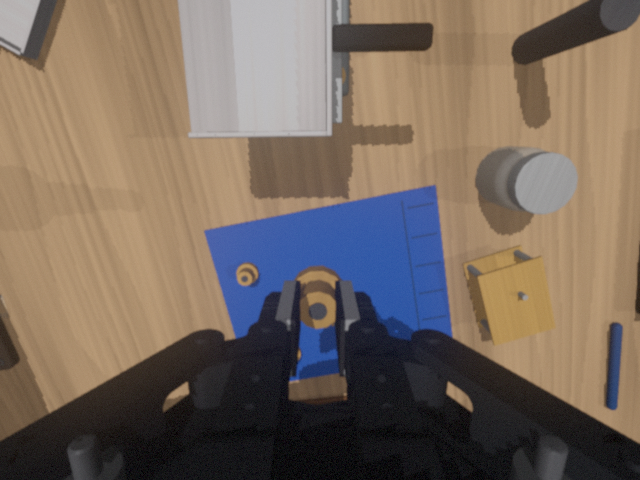

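Call:
jog_arm(targets="-1 25 0 0 0 0 -1;-1 28 0 0 0 0 -1;-1 20 0 0 0 0 -1;0 0 0 0 0 0 -1;0 0 0 0 0 0 -1")

```text
time: 13.35
eef_pos: [0.5107, 0.1141, 0.2263]
tcp_rot: [0.771, 0.637, -0.007, -0.007]
contact_force: [-0.0, -0.4, -0.3]
opening: 0.174
```

Run:
```python
from h import *
s=need((505,187,235),down(-10));w=read_camera("wrist");cv2.imwrite("pics/w10.png",w["pixels"])
for t in ["scoop_in","scoop_handle","arrest_tip","scale","pan"]:
    print(t,[[(np.round(m["uv"],1).tolist(),round(m["p"],2)) for m in mark_of(t,p)][:3] for p in (w,)])
```

```text
t 13.35 p [510.7 114.1 226.3] rv [-138.2 -114.1    1.3] F [-0.  -0.4 -0.3] op 0.174 q [ 0.02 -0.05  1.92  0.    1.3   0.21]
NEED d [-5.7 72.9  8.7] rot [-0.1 -1.1  0.9]
scoop_in [[([22.1, 77.0], 0.64), ([303.6, 136.8], 0.62)]]
scoop_handle [[]]
arrest_tip [[]]
scale [[]]
pan [[([346.8, 355.5], 0.15)]]
```

View pics/w10.png

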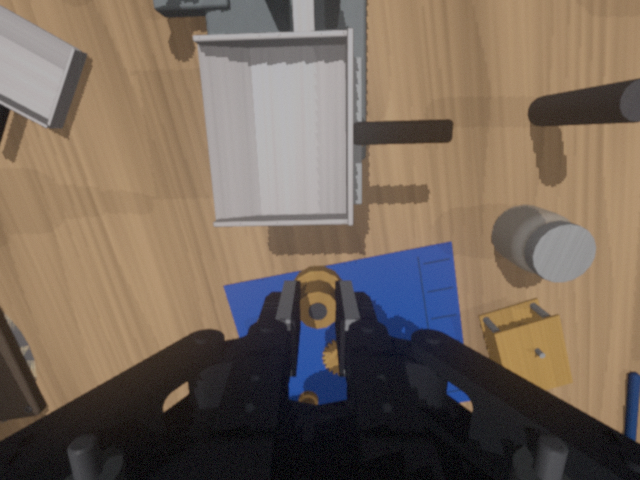

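Run:
```python
from h import *
w=read_camera("wrist")
g=lambda u,z:(atz(w,u,z)*1000).round(1)
for n,u,z in (("backtop+y",(352,31),.131),("backtop-y",(353,223),.131),("hndl tip",(452,131),.123),("hndl root",(356,133),.123),("lip+y",(196,38),.116),("lip-y",(216,224),.116),("floor +y back",(346,58),.105),("floor -y back",(347,214),.105),("floorfront+y",(252,62),.105),("floorfront-y",(262,214),.105)): print(n,g(u,z))
```

```text
backtop+y [557.1 242.7 131. ]
backtop-y [536.5 115.1 131. ]
hndl tip [618. 167. 123.]
hndl root [550.  178.8 123. ]
lip+y [451.2 263.2 116. ]
lip-y [429. 131. 116.]
floor +y back [552.9 232.2 105. ]
floor -y back [533.9 116.9 105. ]
floorfront+y [484.5 243.  105. ]
floorfront-y [465.  130.1 105. ]
```

Scoop pose measured: origin about (511,185) mm, yaw about -9.5°. The first collet goes to scoop y=+36, which is world (512,221).

Call:
jog_arm(targets="0 22 0 0 0 0 -1;0 28 0 0 -0.5 0.5 -1;0 28 0 0 -0.5 0.4 -1;0 20 -5 0 0 0 -1;0 9 -10 0 0 0 -1;0 0 -20 0 0 0 -1;0 0 -15 0 0 0 -1;0 0 0 0 0 0 -1;0 0 0 0 0 0 -1")

```text
time: 14.45
eef_pos: [0.513, 0.2205, 0.1772]
tcp_rot: [0.769, 0.64, 0.003, 0.002]
contact_force: [1.4, -0.5, 0.3]
opening: 0.178
```

Run:
```python
from h import *
need((512,221,101),down(-10))
```

```text
t 14.45 p [513.  220.5 177.2] rv [138.2 115.    0.5] F [ 1.4 -0.5  0.3] op 0.178 q [ 0.22  0.06  1.9  -0.    1.18  0.41]
NEED d [ -1.    0.5 -76.2] rot [-0.1  0.4  0.5]
```

Call:
jog_arm(targets="0 0 -18 0 0 0 -1;0 0 -22 0 0 0.5 -1;0 0 -14 0 0 0 -1;0 0 -8 0 0 0 -1;0 0 0 0 0 0 -1;0 0 0 0 0 0 -1")

```text
time: 14.95
eef_pos: [0.517, 0.2178, 0.1185]
tcp_rot: [0.767, 0.642, 0.006, 0.004]
contact_force: [-0.3, 0.7, -0.4]
opening: 0.177
```

Run:
```python
from h import *
need((512,221,101),down(-10));w=read_camera("wrist");cv2.imwrite("pics/w11.png",w["pixels"])
```

```text
t 14.95 p [517.  217.8 118.5] rv [137.7 115.2   1.1] F [-0.3  0.7 -0.4] op 0.177 q [ 0.22  0.12  1.94 -0.    1.06  0.4 ]
NEED d [ -5.    3.2 -17.5] rot [-0.1  0.9  0.2]
```

View pics/w11.png

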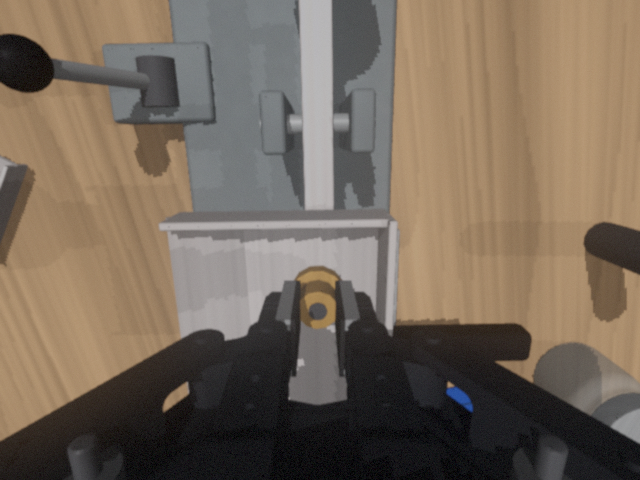

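Call:
jog_arm(targets="-3 2 0 0 0.5 0 -1;-4 1 -5 0 0.4 0 -1;0 0 -5 0 0 0 -1;0 0 -3 0 0 0 -1;0 0 0 0 0 0 -1")

```text
time: 15.42
eef_pos: [0.5121, 0.2217, 0.1092]
tcp_rot: [0.767, 0.642, 0.003, 0.0]
contact_force: [-0.3, 0.1, -1.1]
opening: 0.178
```

Run:
```python
from h import *
need((510,221,101),down(-10))
```

```text
t 15.42 p [512.1 221.7 109.2] rv [138.  115.5   0.6] F [-0.3  0.1 -1.1] op 0.178 q [0.23 0.13 1.95 0.   1.05 0.4 ]
NEED d [-2.1 -0.7 -8.2] rot [-0.2  0.3  0.2]
```

Call:
jog_arm(targets="-2 0 -4 0 0 0 -1;0 0 -3 0 0 0 -1;0 0 -1 0 0 0 -1;0 0 0 0 0 0 -1")

```text
time: 15.75
eef_pos: [0.5097, 0.2218, 0.1002]
tcp_rot: [0.767, 0.642, 0.003, 0.0]
contact_force: [0.4, -0.1, -0.5]
opening: 0.173
```

Run:
```python
from h import *
need((510,221,101),down(-10))
```

```text
t 15.75 p [509.7 221.8 100.2] rv [138.  115.5   0.6] F [ 0.4 -0.1 -0.5] op 0.173 q [0.23 0.14 1.96 0.   1.03 0.4 ]
NEED d [ 0.3 -0.8  0.8] rot [-0.2  0.3  0.2]
```

Call:
jog_arm(targets="0 0 0 0 0 0 -0.5;0 0 0 0 0 0 -0.4;0 0 0 0 0 0 -0.3;0 0 0 0 0 0 -0.3;0 0 8 0 0 0 -0.3;0 0 20 0 0 0 -0.3;0 0 30 0 0 0 -0.3;0 0 35 0 0 0 -0.2;0 0 35 0 0 0 -0.2;0 0 0 0 0 0 -0.2")

```text
time: 16.58
eef_pos: [0.5074, 0.2211, 0.2346]
tcp_rot: [0.767, 0.642, 0.001, -0.0]
contact_force: [0.5, 0.3, 1.6]
opening: 0.401
```

Run:
```python
from h import *
need((416.5,-22.5,235),down(-10));w=read_camera("wrist");cv2.imwrite("pics/w12.png",w["pixels"])
u=(0,0)
```

```text
t 16.58 p [507.4 221.1 234.6] rv [-138.  -115.5   -0.3] F [0.5 0.3 1.6] op 0.401 q [ 0.23 -0.    1.85  0.    1.29  0.4 ]
NEED d [ -90.9 -243.6    0.4] rot [-0.1  0.1  0.2]
```

View pics/w12.png

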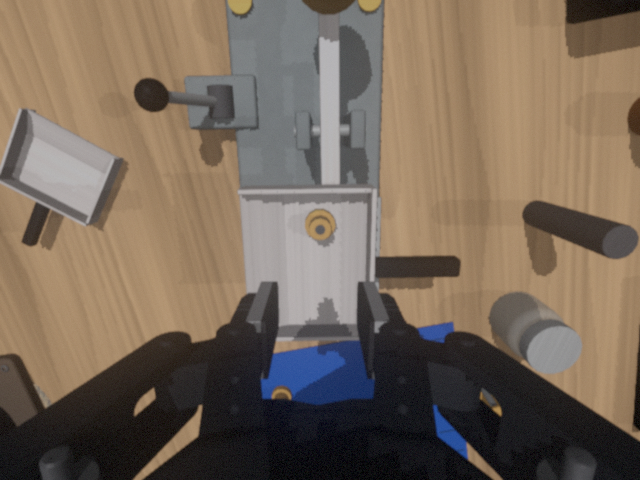

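Run:
```python
from h import *
w=read_camera("wrist")
g=lambda u,z:(atz(w,u,z)*1000).round(1)
print("knob",g((152,95),.092),"block top c",g((222,102),.022),"handle tip",g((459,266),.123),"handle root",g((378,267),.123),"handle root",g((378,267),.123))
print("back",g((376,187),.131),g((376,338),.131),"collet",g((320,228),.127))
```

```text
knob [393.3 344.1  92. ] block top c [430.6 338.2  22. ] handle tip [613.8 168.6 123. ] handle root [548.6 179.4 123. ] handle root [548.6 179.4 123. ]
back [554.5 245.9 131. ] [537.7 119.6 131. ] collet [507.8 221.1 127. ]
```

Call:
jog_arm(targets="-5 -18 0 0 0 0 -0.1;-10 -28 0 0 0 0 -0.1;-10 -28 0 0 0 0 -0.1;-10 -28 0 0 0 0 -0.1;-10 -28 0 0 0 0 -0.1;-10 -28 0 0 0 0 -0.1;-10 -28 0 0 0 0 -0.1;-8 -20 0 0 0 0 -0.1;-5 -15 0 0 0 0 -0.1;0 0 0 0 0 0 -0.1")

```text
time: 17.52
eef_pos: [0.4135, -0.0071, 0.2134]
tcp_rot: [0.765, 0.643, -0.012, -0.011]
contact_force: [1.0, 0.1, 0.4]
opening: 0.451
```

Run:
```python
from h import *
need((416.5,-22.5,100),down(-10));w=read_camera("wrist");cv2.imwrite("pics/w13.png",w["pixels"]);print(proj(w,(.4165,-.0225,.025)))
```

```text
t 17.52 p [413.5  -7.1 213.4] rv [-136.8 -115.     2.1] F [1.  0.1 0.4] op 0.451 q [-0.26 -0.31  2.16 -0.01  1.32 -0.09]
NEED d [   3.   -15.4 -113.4] rot [-0.1 -1.8 -0.1]
[329.34840094 221.26045577]
```

View pics/w13.png

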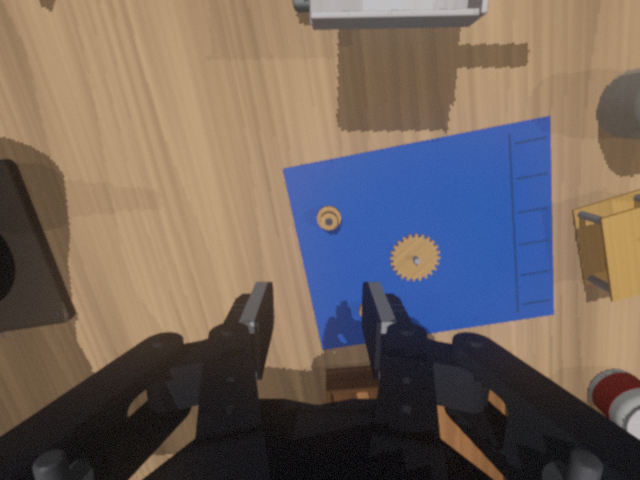

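Collet A is where expected (329,221). I descend.

Call:
jog_arm(targets="1 -5 -18 0 -0.6 0 -0.1;1 -6 -25 0 -0.6 0 -0.1;0 -4 -28 0 -0.6 0 -0.1;0 0 -28 0 0 0 -0.1;0 0 -28 0 0 0 -0.1;0 0 -20 0 0 0 -0.1;0 0 0 0 0 0 -0.1;0 0 0 0 0 0 -0.1")

```text
time: 18.23
eef_pos: [0.4146, -0.0143, 0.0579]
tcp_rot: [0.764, 0.645, 0.002, -0.004]
contact_force: [0.6, 0.9, 0.2]
opening: 0.451
```

Run:
```python
from h import *
need((416.5,-22.5,-2),down(-10));w=read_camera("wrist");cv2.imwrite("pics/w14.png",w["pixels"]);print(proj(w,(.4165,-.0225,.025)))
```

```text
t 18.23 p [414.6 -14.3  57.9] rv [-137.2 -115.8   -0.4] F [0.6 0.9 0.2] op 0.451 q [-0.29 -0.11  2.31  0.01  0.95 -0.12]
NEED d [  1.9  -8.2 -59.9] rot [-0.5 -0.1 -0.3]
[323.68880635 272.04137928]
```

View pics/w14.png

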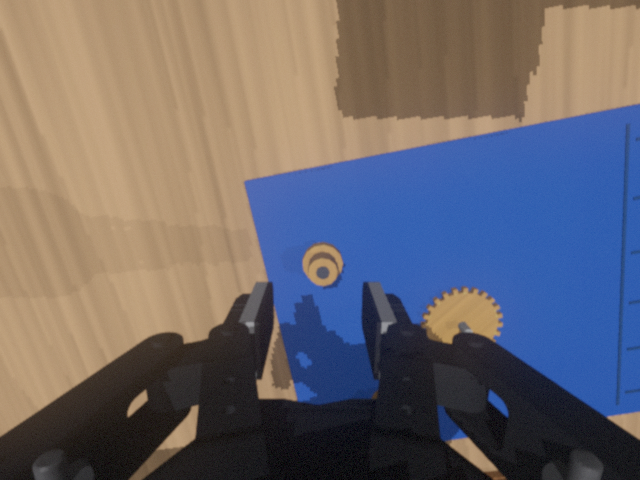

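Call:
jog_arm(targets="0 -3 -8 0 0 0 -0.1;1 -3 -12 -0.3 0 -0.2 -0.1;1 -1 -14 0 0 0 -0.1;0 0 -10 0 0 0 -0.1;0 0 -6 0 0 0 -0.1;0 0 0 0 0 0 -0.1;0 0 0 0 0 0 -0.1")

```text
time: 18.87
eef_pos: [0.4256, -0.023, 0.014]
tcp_rot: [0.764, 0.645, 0.006, 0.006]
contact_force: [1.0, 0.4, -0.0]
opening: 0.453
```

Run:
```python
from h import *
need((416.5,-22,-2),down(-10))
```

```text
t 18.87 p [425.6 -23.   14. ] rv [137.  115.6   1.1] F [ 1.   0.4 -0. ] op 0.453 q [-0.3  -0.01  2.31  0.    0.82 -0.13]
NEED d [ -9.1   1.  -16. ] rot [ 0.1  1.  -0.3]
```

Call:
jog_arm(targets="-4 0 0 0 0.5 0 -0.1;-4 0 0 0 0.5 0 -0.1;-2 0 -2 0 0 0 -0.1;0 0 0 0 0 0 -0.1;0 0 0 0 0 0 -0.1")

```text
time: 19.28
eef_pos: [0.4171, -0.0237, 0.015]
tcp_rot: [0.764, 0.645, 0.0, 0.003]
contact_force: [0.6, -0.4, 0.8]
opening: 0.449
```

Run:
```python
from h import *
need((416.5,-22,-2),down(-10))
```

```text
t 19.28 p [417.1 -23.7  15. ] rv [1.373e+02 1.159e+02 1.000e-01] F [ 0.6 -0.4  0.8] op 0.449 q [-0.3  -0.02  2.32 -0.    0.83 -0.13]
NEED d [ -0.6   1.7 -17. ] rot [ 0.2  0.2 -0.3]
```

Call:
jog_arm(targets="0 1 -5 0 0 0 -0.1;0 1 -5 0 0 0 -0.1;-1 0 -4 0 0 0 -0.1;0 0 0 0 0 0 -0.1;0 0 0 0 0 0 -0.1")

```text
time: 19.7
eef_pos: [0.4159, -0.0215, -0.0004]
tcp_rot: [0.764, 0.645, 0.0, 0.003]
contact_force: [1.0, 0.2, -0.3]
opening: 0.449
```

Run:
```python
from h import *
need((416.5,-21.5,-2),down(-10))
```

```text
t 19.7 p [ 4.159e+02 -2.150e+01 -4.000e-01] rv [1.373e+02 1.158e+02 1.000e-01] F [ 1.   0.2 -0.3] op 0.449 q [-0.29  0.01  2.33 -0.    0.8  -0.12]
NEED d [ 0.6 -0.  -1.6] rot [ 0.2  0.3 -0.3]
```

Call:
jog_arm(targets="0 0 -2 0 0 0 -0.1;0 0 0 0 0 0 -1;0 0 0 0 0 0 -1;0 0 0 0 0 0 -1;0 0 0 0 0 0 -1;0 0 0 0 0 0 -1;0 0 10 0 0 0 -1;0 0 20 0 0 0 -1;0 0 30 0 0 0 -1")

```text
time: 20.45
eef_pos: [0.4094, -0.0197, 0.0536]
tcp_rot: [0.764, 0.645, -0.004, -0.004]
contact_force: [0.3, -0.8, -1.6]
opening: 0.172
```

Call:
jog_arm(targets="0 0 35 0 0 0 -1;0 0 35 0 0 0 -1;0 5 35 0 0 0 -1;5 15 35 0 0 0 -1;10 25 25 0 0 0 -1;10 28 10 0 0 0 -1;10 28 0 0 0 0 -1;10 28 0 0 0 0 -1;10 28 0 0 0 0 -1;0 0 0 0 0 0 -1")

```text
time: 21.28
eef_pos: [0.4656, 0.1443, 0.2546]
tcp_rot: [0.766, 0.642, 0.006, 0.004]
contact_force: [0.0, 0.4, -0.4]
opening: 0.177
```

Run:
```python
from h import *
need((504,186,200),down(-10));w=read_camera("wrist");cv2.imwrite("pics/w15.png",w["pixels"])
```

```text
t 21.28 p [465.6 144.3 254.6] rv [137.6 115.3   1. ] F [ 0.   0.4 -0.4] op 0.177 q [ 0.09 -0.18  1.98 -0.    1.33  0.27]
NEED d [ 38.4  41.7 -54.6] rot [-0.1  0.8  0.1]
```

View pics/w15.png

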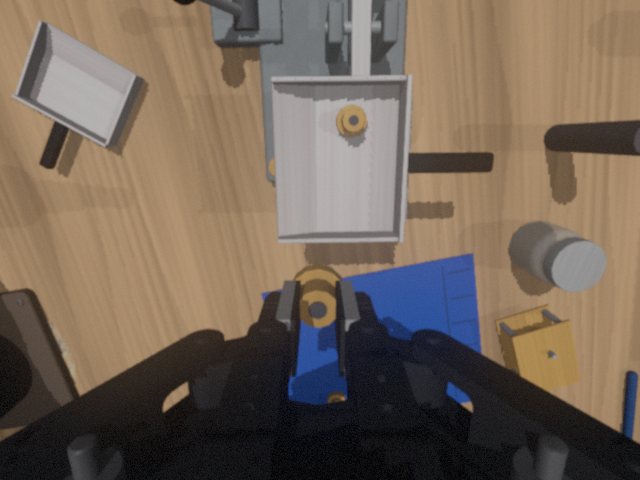

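Call:
jog_arm(targets="12 13 -8 0 0.4 0 -1;14 16 -15 0 0.4 0 -1;12 13 -20 0 0 0 -1;0 0 -22 0 0 0 -1;0 0 -22 0 0 0 -1;0 0 -15 0 0 0 -1;0 0 0 0 0 0 -1;0 0 0 0 0 0 -1")

```text
time: 22.0
eef_pos: [0.5026, 0.1807, 0.1531]
tcp_rot: [0.767, 0.641, -0.001, 0.002]
contact_force: [-0.4, -0.1, -0.7]
opening: 0.178
```

Run:
```python
from h import *
need((504,186,101),down(-10))
```

```text
t 22.0 p [502.6 180.7 153.1] rv [137.9 115.3  -0.2] F [-0.4 -0.1 -0.7] op 0.178 q [ 0.16  0.03  1.97 -0.01  1.14  0.34]
NEED d [  1.4   5.3 -52.1] rot [0.3 0.1 0.2]
```

Call:
jog_arm(targets="1 2 -8 0 0 0 -1;0 2 -12 0 0 0 -1;0 1 -12 0 0 0 -1;0 0 -8 0 0 0 -1;0 0 -4 0 0 0 -1;0 0 0 0 0 0 -1;0 0 0 0 0 0 -1")

```text
time: 22.58
eef_pos: [0.5053, 0.1848, 0.109]
tcp_rot: [0.768, 0.641, 0.001, 0.004]
contact_force: [0.1, -0.2, -1.0]
opening: 0.175
```

Run:
```python
from h import *
need((504,186,101),down(-10))
```

```text
t 22.58 p [505.3 184.8 109. ] rv [137.8 115.    0.2] F [ 0.1 -0.2 -1. ] op 0.175 q [ 0.17  0.09  2.   -0.01  1.05  0.35]
NEED d [-1.3  1.2 -8. ] rot [0.3 0.4 0.3]
```

Call:
jog_arm(targets="-1 1 -4 0 0 0 -1;0 0 -3 0 0 0 -1;0 0 -1 0 0 0 -1;0 0 0 0 0 0 -1")

```text
time: 22.92
eef_pos: [0.505, 0.1862, 0.1013]
tcp_rot: [0.768, 0.641, 0.002, 0.005]
contact_force: [-0.4, -0.2, -1.6]
opening: 0.174
```

Call:
jog_arm(targets="0 0 0 0 0 0 -0.5;0 0 0 0 0 0 -0.4;0 0 0 0 0 0 -0.3;0 0 0 0 0 0 -0.3;0 0 8 0 0 0 -0.3;0 0 20 0 0 0 -0.3;0 0 30 0 0 0 -0.3;0 0 35 0 0 0 -0.2;0 0 35 0 0 0 -0.2;0 0 0 0 0 0 -0.2")

```text
time: 23.75
eef_pos: [0.5031, 0.1858, 0.2366]
tcp_rot: [0.768, 0.641, 0.001, 0.004]
contact_force: [1.4, 0.5, 0.8]
opening: 0.4
```

Run:
```python
from h import *
need((445,-138,220),down(-10));w=read_camera("wrist");cv2.imwrite("pics/w16.png",w["pixels"])
```

```text
t 23.75 p [503.1 185.8 236.6] rv [137.8 115.    0.2] F [1.4 0.5 0.8] op 0.4 q [ 0.17 -0.05  1.89 -0.01  1.29  0.35]
NEED d [ -58.1 -323.8  -16.6] rot [0.3 0.4 0.3]
```

View pics/w16.png

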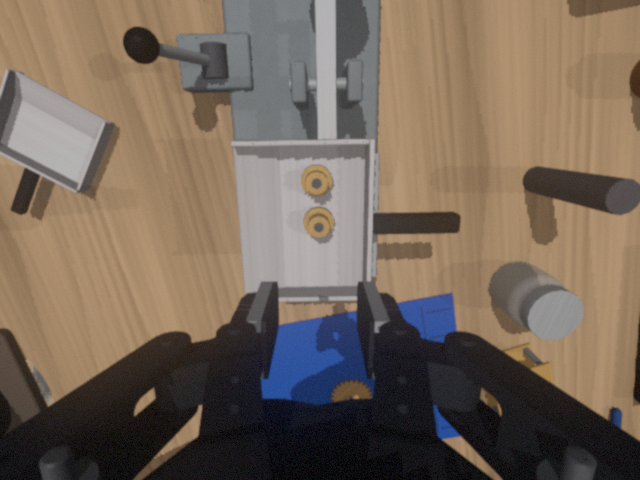

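Call:
jog_arm(targets="-3 -20 0 0 0 0 -0.1;-6 -32 0 0 0 0 -0.1;-6 -35 0 0 0 0 -0.1;-6 -35 0 0 0 0 -0.1;-6 -35 0 0 0 0 -0.1;-6 -35 0 0 0 0 -0.1;-6 -35 0 0 0 0 -0.1;-6 -35 0 0 0 0 -0.1;-6 -30 0 0 0 0 -0.1;-3 -20 0 0 0 0 -0.1")

```text
time: 24.63
eef_pos: [0.4404, -0.1334, 0.2304]
tcp_rot: [0.764, 0.645, -0.0, 0.001]
contact_force: [0.6, -0.7, 0.0]
opening: 0.452
```

Call:
jog_arm(targets="0 -10 0 0 0 0 -0.1;0 0 0 0 0 0 -0.1;0 0 0 0 0 0 -0.1")

```text
time: 24.88
eef_pos: [0.4385, -0.1468, 0.2285]
tcp_rot: [0.767, 0.642, -0.001, -0.001]
contact_force: [-0.9, 1.0, -0.3]
opening: 0.451
```

Run:
```python
from h import *
need((445,-138,60),down(-10));w=read_camera("wrist");cv2.imwrite("pics/w17.png",w["pixels"]);print(proj(w,(.445,-.1385,.025)))
```

```text
t 24.88 p [ 438.5 -146.8  228.5] rv [-137.9 -115.6    0.2] F [-0.9  1.  -0.3] op 0.451 q [-0.54 -0.21  2.06 -0.    1.3  -0.37]
NEED d [   6.5    8.8 -168.5] rot [ 0.  -0.1  0.1]
[322.93013916 195.87370067]
```

View pics/w17.png

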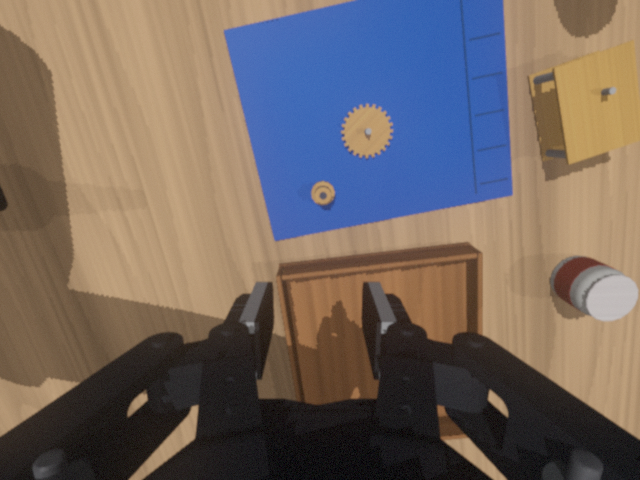

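C is unmoved, at (323,195) as predicted.

Call:
jog_arm(targets="2 3 -18 0 0 0 -0.1;2 3 -25 0 0 0 -0.1;2 3 -28 0 0 0 -0.1;0 0 -28 0 0 0 -0.1;0 0 -28 0 0 0 -0.1;0 0 -20 0 0 0 -0.1;0 0 -10 0 0 0 -0.1;0 0 0 0 0 0 -0.1;0 0 0 0 0 0 -0.1")

```text
time: 25.68
eef_pos: [0.4483, -0.1245, 0.0682]
tcp_rot: [0.76, 0.65, 0.002, 0.002]
contact_force: [0.4, 0.5, 0.4]
opening: 0.445
```

Run:
```python
from h import *
w=read_camera("wrist");need((445,-137.5,-2),down(-10));print(proj(w,(.445,-.1385,.025)));cv2.imwrite("pics/w18.png",w["pixels"][150:450,150:500])
```

```text
t 25.73 p [ 448.4 -124.6   68.5] rv [136.7 116.8   0.3] F [-0.8  0.6  0.1] op 0.45 q [-0.49 -0.01  2.19  0.    0.96 -0.33]
NEED d [ -3.4 -12.9 -70.5] rot [ 0.   0.3 -1. ]
[316.00940236 275.37145849]
```

View pics/w18.png

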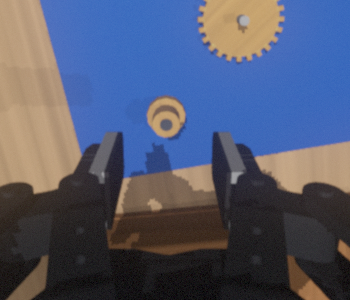

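Call:
jog_arm(targets="-1 -5 -10 0 0 -0.5 -0.1;-2 -6 -12 0 0 -0.5 -0.1;-1 -2 -12 0 0 0 -0.1;0 0 -8 0 0 0 -0.1;0 0 -4 0 0 0 -0.1;0 0 0 0 0 0 -0.1;0 0 0 0 0 0 -0.1")

```text
time: 26.32
eef_pos: [0.4512, -0.1423, 0.0277]
tcp_rot: [0.766, 0.642, 0.005, 0.011]
contact_force: [-0.4, 0.6, -0.4]
opening: 0.448
```

Run:
```python
from h import *
need((445,-137.5,-2),down(-10))
```

```text
t 26.32 p [ 451.2 -142.3   27.7] rv [137.  114.8   0.9] F [-0.4  0.6 -0.4] op 0.448 q [-0.52  0.07  2.2   0.    0.85 -0.35]
NEED d [ -6.2   4.8 -29.7] rot [0.6 1.2 0.1]
```

Call:
jog_arm(targets="-3 2 0 0.3 0.6 0 -0.1;-3 2 -5 0.3 0.6 0 -0.1;0 0 -8 0 0 0 -0.1;0 0 -6 0 0 0 -0.1;0 0 0 0 0 0 -0.1;0 0 0 0 0 0 -0.1")

```text
time: 26.82
eef_pos: [0.4462, -0.1384, 0.0089]
tcp_rot: [0.766, 0.642, 0.0, 0.001]
contact_force: [0.5, -0.2, 0.4]
opening: 0.453
```

Run:
```python
from h import *
need((445,-137.5,-2),down(-10))
```

```text
t 26.82 p [ 446.2 -138.4    8.9] rv [1.379e+02 1.156e+02 1.000e-01] F [ 0.5 -0.2  0.4] op 0.453 q [-0.52  0.11  2.2   0.    0.83 -0.34]
NEED d [ -1.2   0.9 -10.9] rot [0.  0.1 0. ]
```

Call:
jog_arm(targets="-1 1 -5 0 0 0 -0.1;0 0 -4 0 0 0 -0.1;0 0 -2 0 0 0 -0.1;0 0 0 0 0 0 -0.1;0 0 0 0 0 0 -0.1")

```text
time: 27.23
eef_pos: [0.4447, -0.137, -0.0038]
tcp_rot: [0.766, 0.643, 0.0, 0.0]
contact_force: [-0.5, 0.0, 0.2]
opening: 0.452
```

Call:
jog_arm(targets="0 0 0 0 0 0 -1;0 0 0 0 0 0 -1;0 0 0 0 0 0 -1;0 0 0 0 0 0 -1;0 0 0 0 0 0 -1;0 0 0 0 0 0 -1")

```text
time: 27.73
eef_pos: [0.4449, -0.1372, -0.0034]
tcp_rot: [0.766, 0.643, 0.0, 0.0]
contact_force: [-0.6, 0.1, 0.0]
opening: 0.177
```

Call:
jog_arm(targets="0 0 10 0 0 0 -1;0 0 22 0 0 0 -1;0 0 35 0 0 0 -1;0 0 38 0 0 0 -1;0 0 38 0 0 0 -1;0 0 38 0 0 0 -1;2 12 35 0 0 0 -1;4 25 20 0 0 0 -1;6 35 0 0 0 0 -1;6 35 0 0 0 0 -1")

```text
time: 28.57
eef_pos: [0.4568, -0.0282, 0.2502]
tcp_rot: [0.77, 0.638, 0.001, 0.001]
contact_force: [0.2, -0.2, -0.8]
opening: 0.176
```

Call:
jog_arm(targets="6 35 0 0 0 0 -1;6 35 0 0 0 0 -1;6 35 0 0 0 0 -1;6 32 0 0 0 0 -1;4 20 0 0 0 0 -1;0 0 0 0 0 0 -1;0 0 0 0 0 0 -1")

```text
time: 29.15
eef_pos: [0.4839, 0.1423, 0.2592]
tcp_rot: [0.768, 0.641, 0.006, 0.004]
contact_force: [-0.6, -0.7, -0.2]
opening: 0.175
```

Run:
```python
from h import *
need((499.5,150,200),down(-10))
```

```text
t 29.15 p [483.9 142.3 259.2] rv [137.8 115.    1.1] F [-0.6 -0.7 -0.2] op 0.175 q [ 0.08 -0.14  1.94 -0.    1.33  0.26]
NEED d [ 15.6   7.7 -59.2] rot [-0.1  0.9  0.3]
```

Call:
jog_arm(targets="4 2 -10 0 0.5 0.2 -1;6 3 -18 0 0.4 0 -1;4 2 -22 0 0 0 -1;0 0 -25 0 0 0 -1;0 0 -22 0 0 0 -1;0 0 -14 0 0 0 -1;0 0 0 0 0 0 -1;0 0 0 0 0 0 -1")

```text
time: 29.82
eef_pos: [0.4985, 0.1405, 0.1426]
tcp_rot: [0.77, 0.638, -0.001, 0.0]
contact_force: [-0.7, -0.2, 0.8]
opening: 0.18
```

Run:
```python
from h import *
need((499.5,150,99),down(-10))
```

```text
t 29.82 p [498.5 140.5 142.6] rv [ 1.385e+02  1.149e+02 -1.000e-01] F [-0.7 -0.2  0.8] op 0.18 q [ 0.08  0.01  2.02 -0.    1.12  0.27]
NEED d [  1.    9.5 -43.6] rot [ 0.1 -0.   0.7]
```

Call:
jog_arm(targets="0 4 0 0 0 0.3 -1;1 5 -5 0 0 0.3 -1;0 1 -10 0 0 0 -1;0 0 -10 0 0 0 -1;0 0 -6 0 0 0 -1;0 0 0 0 0 0 -1;0 0 0 0 0 0 -1")

```text
time: 30.4
eef_pos: [0.5024, 0.1502, 0.1126]
tcp_rot: [0.767, 0.642, 0.002, 0.002]
contact_force: [-0.8, 0.3, -0.2]
opening: 0.176
```

Run:
```python
from h import *
need((499.5,150,99),down(-10))
```

```text
t 30.4 p [502.4 150.2 112.6] rv [137.8 115.4   0.4] F [-0.8  0.3 -0.2] op 0.176 q [ 0.1   0.06  2.03 -0.    1.05  0.28]
NEED d [ -2.9  -0.2 -13.6] rot [0.1 0.4 0.1]
```

Call:
jog_arm(targets="-2 0 -4 0 0.3 0 -1;-1 0 -4 0 0 0 -1;0 0 -3 0 0 0 -1;0 0 -1 0 0 0 -1;0 0 0 0 0 0 -1")

```text
time: 30.82
eef_pos: [0.4993, 0.1504, 0.0998]
tcp_rot: [0.767, 0.642, 0.0, 0.001]
contact_force: [0.3, 0.4, -0.4]
opening: 0.179
```

Run:
```python
from h import *
need((499.5,150,99),down(-10))
```

```text
t 30.82 p [499.3 150.4  99.8] rv [137.9 115.5   0. ] F [ 0.3  0.4 -0.4] op 0.179 q [ 0.1   0.07  2.04 -0.    1.03  0.28]
NEED d [ 0.2 -0.4 -0.8] rot [0.  0.1 0.1]
```

Call:
jog_arm(targets="0 0 0 0 0 0 -0.5;0 0 0 0 0 0 -0.4;0 0 0 0 0 0 -0.3;0 0 0 0 0 0 -0.3;0 0 8 0 0 0 -0.3;0 0 20 0 0 0 -0.3;0 0 30 0 0 0 -0.3;0 0 35 0 0 0 -0.2;0 0 35 0 0 0 -0.2;0 0 0 0 0 0 -0.2")

```text
time: 31.65
eef_pos: [0.4973, 0.15, 0.2351]
tcp_rot: [0.767, 0.642, -0.001, 0.0]
contact_force: [0.7, 0.1, 1.1]
opening: 0.399
```

Run:
```python
from h import *
need((393,344,200),down(-10));w=read_camera("wrist");cv2.imwrite("pics/w19.png",w["pixels"])
```

```text
t 31.65 p [497.3 150.  235.1] rv [ 1.380e+02  1.155e+02 -1.000e-01] F [0.7 0.1 1.1] op 0.399 q [ 0.1  -0.08  1.93 -0.    1.3   0.28]
NEED d [-104.3  194.   -35.1] rot [ 0.1 -0.1  0.1]
```

View pics/w19.png

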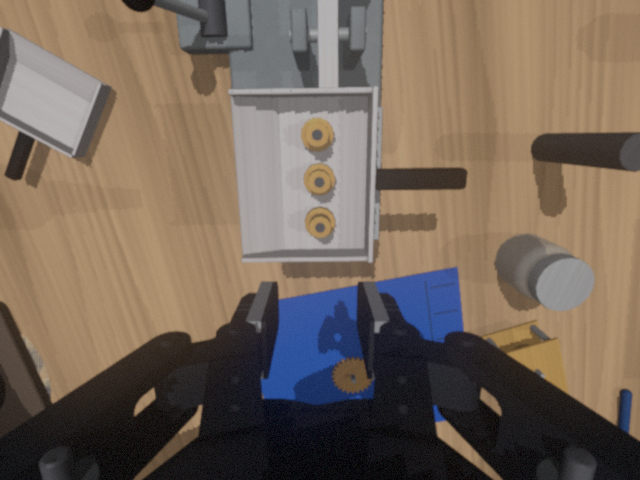

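All three collets stand in the scoop. Next is the lever, whose knob is at about (393,345).

Call:
jog_arm(targets="-8 15 0 0 0 0 0;-15 28 0 0 0 0 0;-16 30 0 0 0 0 0;-16 30 0 0 0 0 0;-16 30 -5 0 0 0 0;-16 28 -10 0 0 0 0;-10 18 -10 0 0 0 0;-3 5 -10 0 0 0 0;0 0 0 0 0 0 0;0 0 0 0 0 0 0")

```text
time: 32.53
eef_pos: [0.3895, 0.338, 0.1938]
tcp_rot: [0.768, 0.64, -0.003, 0.0]
contact_force: [0.1, -0.1, 1.2]
opening: 0.498
```

Run:
```python
from h import *
need((393,345,170),down(-10));w=read_camera("wrist");cv2.imwrite("pics/w20.png",w["pixels"]);print(proj(w,(.3933,.3445,.092)))
```

```text
t 32.53 p [389.5 338.  193.8] rv [138.3 115.2  -0.6] F [ 0.1 -0.1  1.2] op 0.498 q [ 0.52 -0.05  1.98 -0.    1.22  0.7 ]
NEED d [  3.5   7.  -23.8] rot [ 0.3 -0.3  0.4]
[321.80877024 219.9204835 ]
```

View pics/w20.png

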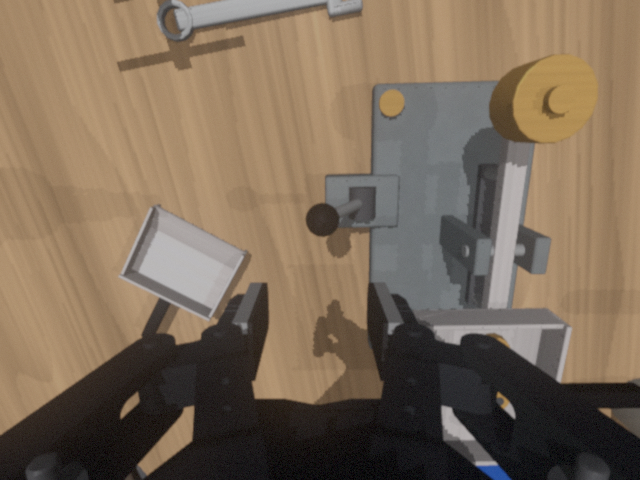

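Call:
jog_arm(targets="2 3 -15 0.3 -0.3 0.4 0;2 3 -22 0 0 0 0;0 1 -25 0 0 0 0;0 0 -20 0 0 0 0;0 0 0 0 0 0 0;0 0 0 0 0 0 0")

```text
time: 33.08
eef_pos: [0.4019, 0.3397, 0.1141]
tcp_rot: [0.77, 0.639, 0.005, 0.002]
contact_force: [0.2, 0.1, -0.2]
opening: 0.499
```

Run:
```python
from h import *
need((394,345,70),down(-10));w=read_camera("wrist");cv2.imwrite("pics/w21.png",w["pixels"]);print(proj(w,(.394,.3445,.092)))
```

```text
t 33.08 p [401.9 339.7 114.1] rv [138.4 114.8   0.8] F [ 0.2  0.1 -0.2] op 0.499 q [ 0.51  0.06  2.03 -0.    1.05  0.7 ]
NEED d [ -7.9   5.3 -44.1] rot [-0.2  0.5  0.6]
[302.18494063 260.30158381]
```

View pics/w21.png

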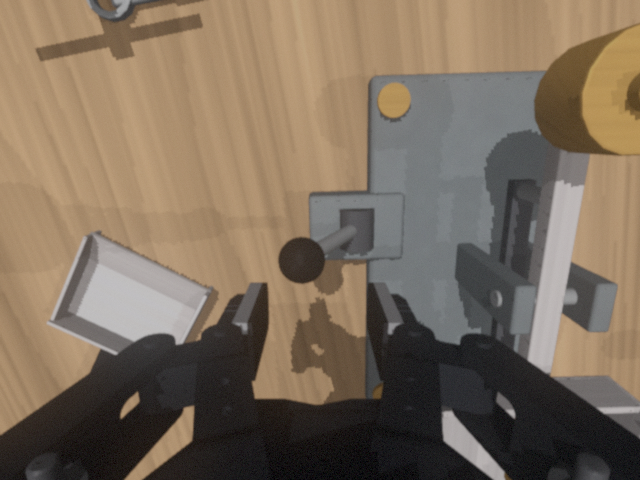

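Call:
jog_arm(targets="-4 2 0 0 0.3 0.3 0;-4 2 0 0 0.2 0.3 0;-1 1 -6 0 0 0 0;0 0 -10 0 0 0 0;0 0 -12 0 0 0 0;0 0 -8 0 0 0 0;0 0 0 0 0 0 0;0 0 0 0 0 0 0")

```text
time: 33.8
eef_pos: [0.3955, 0.3462, 0.0809]
tcp_rot: [0.766, 0.643, 0.006, -0.0]
contact_force: [0.3, 0.1, 0.0]
opening: 0.497
```

Run:
```python
from h import *
need((394,345,70),down(-10));w=read_camera("wrist");cv2.imwrite("pics/w22.png",w["pixels"]);print(proj(w,(.394,.3445,.092)))
```

```text
t 33.8 p [395.5 346.2  80.9] rv [-137.9 -115.6   -1.1] F [0.3 0.1 0. ] op 0.497 q [0.52 0.1  2.05 0.   0.98 0.7 ]
NEED d [ -1.5  -1.2 -10.9] rot [-0.5  0.5  0. ]
[315.82539231 294.09009518]
```

View pics/w22.png

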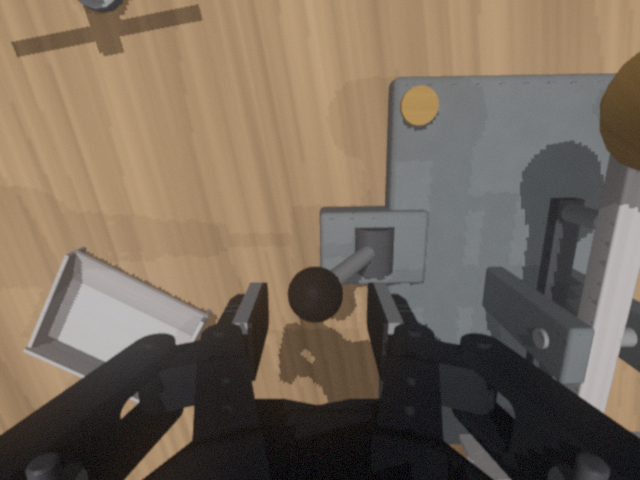

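Call:
jog_arm(targets="-1 -1 -6 0 0.3 0 0;0 0 -5 0 0 0 0;0 0 -2 0 0 0 0;0 0 0 0 0 0 0;0 0 0 0 0 0 0")

```text
time: 34.27
eef_pos: [0.3945, 0.345, 0.0665]
tcp_rot: [0.766, 0.643, 0.004, -0.002]
contact_force: [-0.4, -0.7, -0.2]
opening: 0.497
```

Run:
```python
from h import *
need((394,345,70),down(-10))
```

```text
t 34.27 p [394.5 345.   66.5] rv [-137.7 -115.5   -0.7] F [-0.4 -0.7 -0.2] op 0.497 q [0.52 0.12 2.06 0.01 0.96 0.69]
NEED d [-0.5  0.   3.5] rot [-0.5  0.2  0. ]
```

Call:
jog_arm(targets="6 -1 1 0 0 0 0;8 -1.5 1 0 0 0 0;8 -1.5 1 0 0 0 0;8 -1.5 0 0 0 0 0;8 -1.5 0 0 0 0 0;8 -1.5 0 0 0 0 0;8 -1.5 0 0 0 0 0;8 -1.5 0 0 0 0 0;0 0 0 0 0 0 0")

```text
time: 35.02
eef_pos: [0.464, 0.3326, 0.0712]
tcp_rot: [0.767, 0.642, 0.004, -0.003]
contact_force: [-1.1, 0.5, -0.3]
opening: 0.498
```

Run:
```python
from h import *
need((480,330,70),down(-10));w=read_camera("wrist");cv2.imwrite("pics/w23.png",w["pixels"]);b=read_camera("side");cv2.imwrite("pics/s23.png",b["pixels"][120:300,200:400])
```

```text
t 35.02 p [464.  332.6  71.2] rv [-137.7 -115.4   -0.8] F [-1.1  0.5 -0.3] op 0.498 q [0.44 0.21 1.94 0.01 0.98 0.61]
NEED d [16.  -2.6 -1.2] rot [-0.6  0.2  0.1]
```

View pics/w23.png

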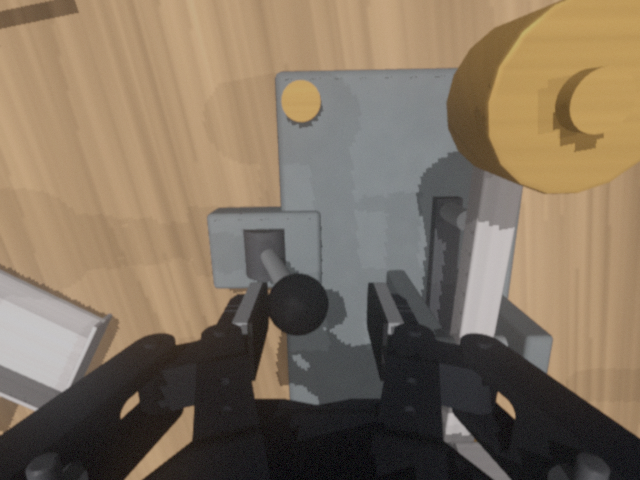

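Call:
jog_arm(targets="6 -1 0 0 0 0 0;6 -1 0 0 0 0 0;5 -1 0 0 0 0 0;2 0 0 0 0 0 0;0 0 0 0 0 0 0")

```text
time: 35.53
eef_pos: [0.4777, 0.3294, 0.0692]
tcp_rot: [0.766, 0.642, -0.002, -0.007]
contact_force: [-2.1, -0.8, 1.5]
opening: 0.499
```

Run:
```python
from h import *
need((480,330,70),down(-10));w=read_camera("wrist");cv2.imwrite("pics/w24.png",w["pixels"])
```

```text
t 35.53 p [477.7 329.4  69.2] rv [-137.4 -115.2    0.3] F [-2.1 -0.8  1.5] op 0.499 q [0.42 0.24 1.91 0.01 1.   0.59]
NEED d [2.3 0.6 0.8] rot [-0.4 -0.6  0. ]
```

View pics/w24.png

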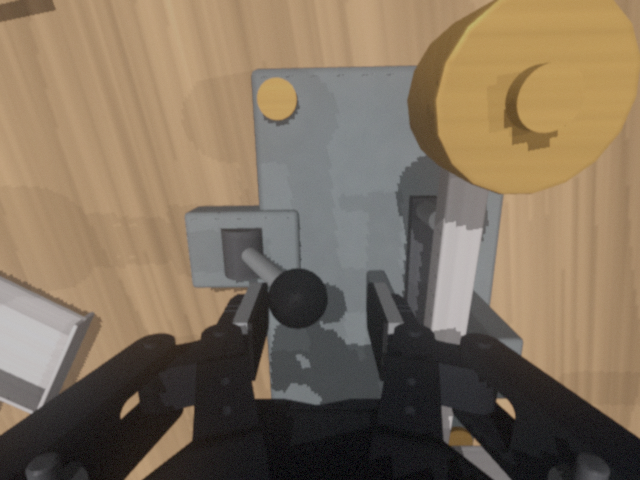

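Call:
jog_arm(targets="3 -0.5 0 0 0 0 0;3 -0.5 0 0 0 0 0;2 0 0 0 0 0 0;0 0 0 0 0 0 0")

```text
time: 35.92
eef_pos: [0.477, 0.3295, 0.0688]
tcp_rot: [0.766, 0.642, -0.011, -0.013]
contact_force: [-1.5, -1.1, -0.3]
opening: 0.5
```

Run:
```python
from h import *
need((482,330,70),down(-10));w=read_camera("wrist");cv2.imwrite("pics/w25.png",w["pixels"]);print((atz(w,(298,298),.092)*1000).round(1));a=read_camera("scene");b=read_camera("side")
cv2.imwrite("pics/a25.png",cv2.resize(a["pixels"][190:320,310:490],None,fx=4,fy=4,interpolation=2))
```

```text
t 35.92 p [477.  329.5  68.8] rv [-136.7 -114.7    2. ] F [-1.5 -1.1 -0.3] op 0.5 q [0.42 0.25 1.9  0.02 1.02 0.58]
NEED d [5.  0.5 1.2] rot [-0.4 -2.   0. ]
[469.4 332.7  92. ]
```

View pics/w25.png

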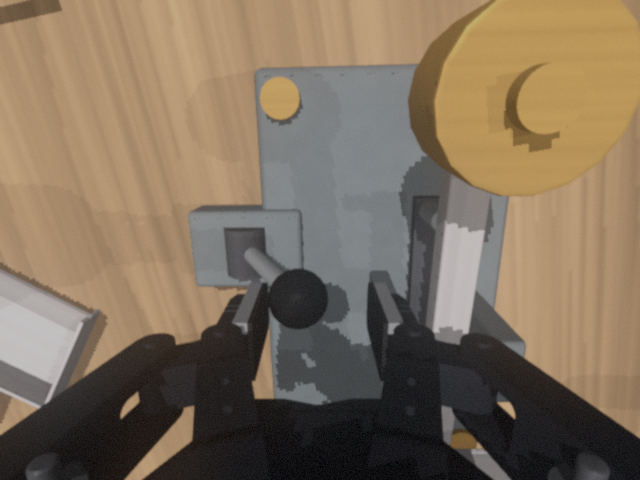

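View pics/a25.png

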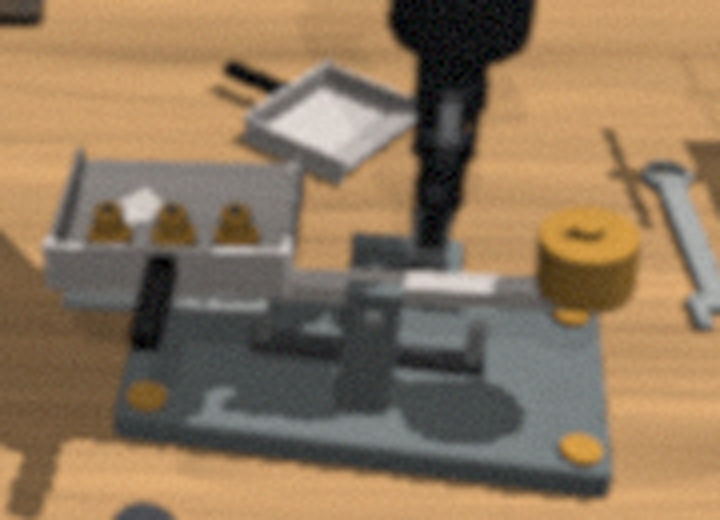

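The lever is at its far stop (knob x 469 against 468.5 expected) and the scoop's end has sunk. I wait well over a second with the tool eased off.

Call:
jog_arm(targets="1 0 0 -0.2 -1 0 0;0 0 0 -0.2 -1 0 0;0 0 0 0 0 0 0;0 0 0 0 0 0 0;0 0 0 0 0 0 0;0 0 0 0 0 0 0;0 0 0 0 0 0 0;0 0 0 0 0 0 0;0 0 0 0 0 0 0;0 0 0 0 0 0 0")

```text
time: 36.9
eef_pos: [0.4781, 0.3295, 0.069]
tcp_rot: [0.767, 0.642, 0.001, 0.001]
contact_force: [-3.2, 0.7, 2.6]
opening: 0.498
```

Call:
jog_arm(targets="0 0 0 0 0 0 0;0 0 0 0 0 0 0;0 0 0 0 0 0 0;0 0 0 0 0 0 0;0 0 0 0 0 0 0;0 0 0 0 0 0 0;0 0 0 0 0 0 0;0 0 0 0 0 0 0;0 0 0 0 0 0 0;0 0 0 0 0 0 0")

```text
time: 37.73
eef_pos: [0.4781, 0.3294, 0.069]
tcp_rot: [0.767, 0.642, 0.001, 0.001]
contact_force: [-2.2, 0.9, 1.0]
opening: 0.503
```

Run:
```python
from h import *
need((400,343,69),down(-10));w=read_camera("wrist");cv2.imwrite("pics/w26.png",w["pixels"]);a=read_camera("scene")
cv2.imwrite("pics/a26.png",cv2.resize(a["pixels"][190:320,310:490],None,fx=4,fy=4,interpolation=2))
```

```text
t 37.73 p [478.1 329.4  69. ] rv [137.9 115.5   0.2] F [-2.2  0.9  1. ] op 0.503 q [ 0.43  0.24  1.91 -0.    0.99  0.61]
NEED d [-78.1  13.6  -0. ] rot [0.  0.1 0.1]
```

View pics/w26.png

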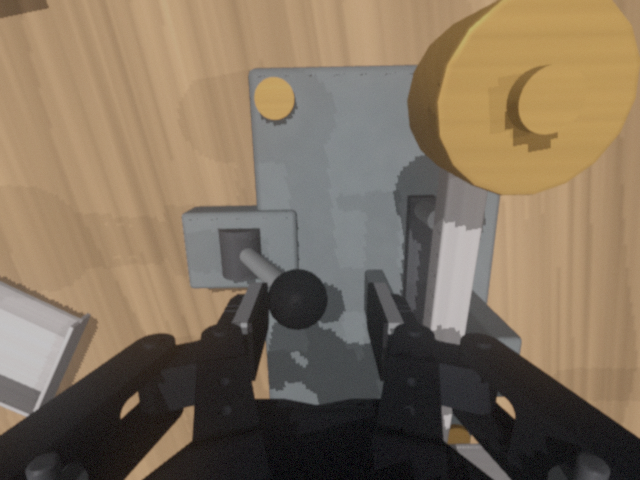

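View pics/a26.png

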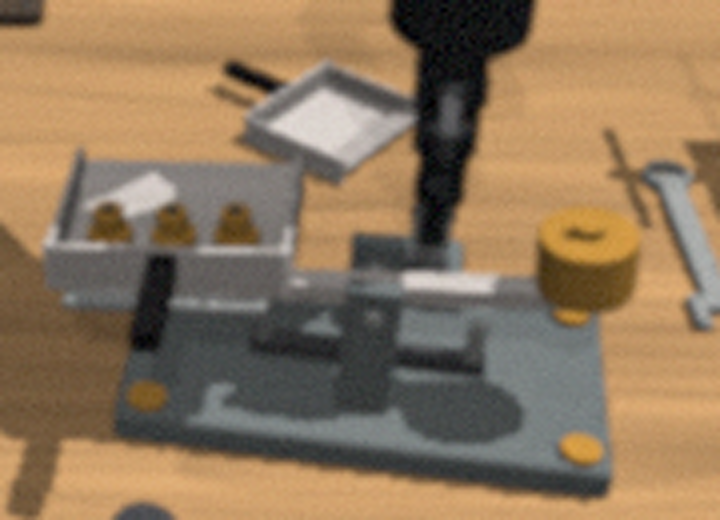

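Call:
jog_arm(targets="-6 1 0 0 0 0 0;-8 1.5 0 0 0 0 0;-8 1.5 0 0 0 0 0;-8 1.5 0 0 0 0 0;-8 1.5 0 0 0 0 0;-8 1.5 0 0 0 0 0;-8 1.5 0 0 0 0 0;-8 1.5 0 0 0 0 0;-8 1.5 0 0 0 0 0;0 0 0 0 0 0 0")

```text
time: 38.67
eef_pos: [0.4103, 0.3447, 0.0742]
tcp_rot: [0.766, 0.642, 0.012, 0.007]
contact_force: [0.4, 0.4, 1.1]
opening: 0.5
```

Run:
```python
from h import *
need((384,346.5,68),down(-10));
```

```text
t 38.67 p [410.3 344.7  74.2] rv [137.3 115.1   2.2] F [0.4 0.4 1.1] op 0.5 q [ 0.51  0.12  2.04 -0.01  0.96  0.7 ]
NEED d [-26.3   1.8  -6.2] rot [-0.3  1.6  0. ]
```

Call:
jog_arm(targets="-6 0.5 -2 0 0.5 0 0;-7 0.5 -2 0 0.5 0 0;-7 0.5 -1 0 0.5 0 0;-6 0.5 0 0 0 0 0;-3 0 0 0 0 0 0;0 0 0 0 0 0 0")

```text
time: 39.17
eef_pos: [0.3862, 0.3463, 0.0672]
tcp_rot: [0.765, 0.644, 0.01, 0.005]
contact_force: [-0.1, 1.2, 0.6]
opening: 0.503
```

Run:
```python
from h import *
need((384,346.5,68),down(-10));w=read_camera("wrist");cv2.imwrite("pics/w27.png",w["pixels"])
```

```text
t 39.17 p [386.2 346.3  67.2] rv [137.3 115.6   1.8] F [-0.1  1.2  0.6] op 0.503 q [ 0.54  0.1   2.08 -0.01  0.94  0.71]
NEED d [-2.2  0.2  0.8] rot [-0.3  1.2 -0.2]
```

View pics/w27.png

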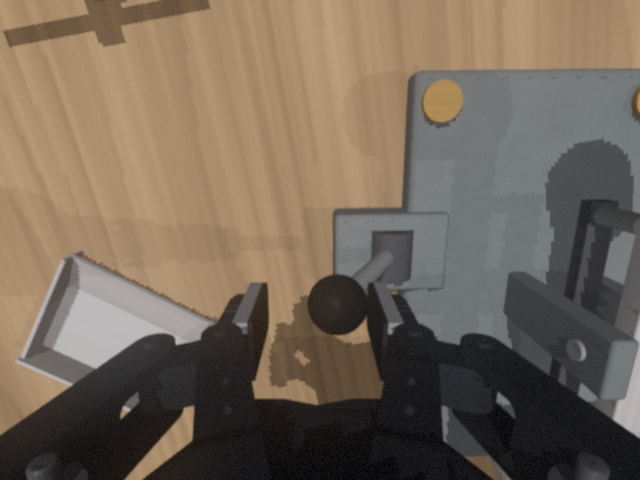

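Call:
jog_arm(targets="-4 0.5 0 0 0.6 0 0;-3 0.5 0 0 0.5 0 0;-3 0 0 0 0 0 0;0 0 0 0 0 0 0;0 0 0 0 0 0 0")

```text
time: 39.63
eef_pos: [0.3861, 0.346, 0.067]
tcp_rot: [0.764, 0.645, 0.012, 0.006]
contact_force: [2.1, 0.5, 1.0]
opening: 0.505
```

Run:
```python
from h import *
need((384,346.5,68),down(-10));w=read_camera("wrist");cv2.imwrite("pics/w28.png",w["pixels"])
c=mark_of("arrest_tip",w);print(c and (c[0]["uv"],c[0]["p"],(atz(w,c[0]["uv"],.092)*1000).round(1)))
```

```text
t 39.63 p [386.1 346.   67. ] rv [137.1 115.6   2.2] F [2.1 0.5 1. ] op 0.505 q [ 0.54  0.1   2.08 -0.01  0.94  0.71]
NEED d [-2.1  0.5  1. ] rot [-0.4  1.5 -0.3]
[]
```

View pics/w28.png

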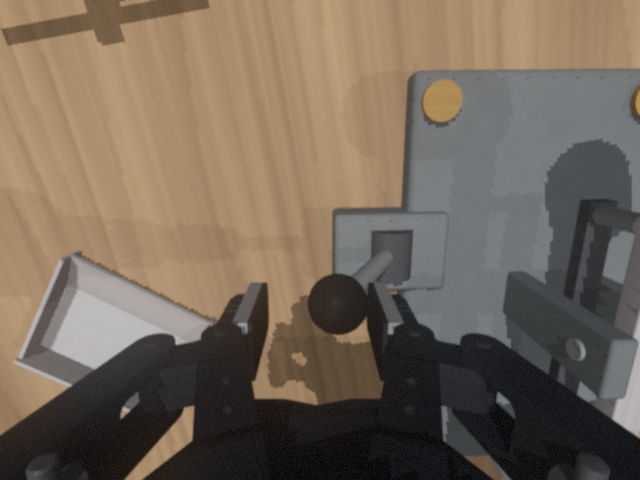

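The lever stopped against its arrested end: TCP no longer advances and force builds up. I ease off, lift, and turn toward the scoop handle.

Call:
jog_arm(targets="4 0 0 0 0.6 0 0;4 0 0 0 0.6 0 0;0 0 10 0 0 0 0;0 0 25 0 0 0 0;0 0 35 0 0 0 0;0 0 38 0 0 0 0;0 0 38 0 0 0 0;0 0 20 0 0 0 0;0 0 0 0 0 0 0")

```text
time: 40.48
eef_pos: [0.3828, 0.3423, 0.2372]
tcp_rot: [0.764, 0.645, -0.011, -0.007]
contact_force: [0.0, 0.6, 1.1]
opening: 0.505
```

Run:
```python
from h import *
need((580,172,230),down(80.5));w=read_camera("wrist");cv2.imwrite("pics/w29.png",w["pixels"]);a=read_camera("scene")
cv2.imwrite("pics/a29.png",cv2.resize(a["pixels"][190:320,310:490],None,fx=4,fy=4,interpolation=2))
```

```text
t 40.48 p [382.8 342.3 237.2] rv [-137.  -115.5    1.9] F [0.  0.6 1.1] op 0.505 q [ 0.53 -0.08  1.93  0.01  1.32  0.69]
NEED d [ 197.2 -170.3   -7.2] rot [ 1.3 -1.  90.2]
```

View pics/w29.png

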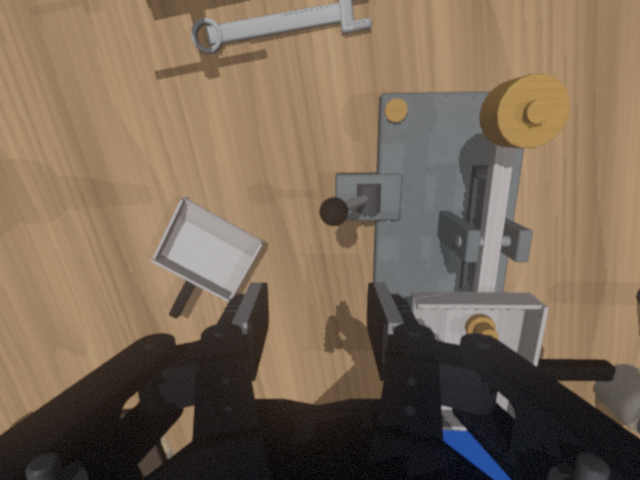

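View pics/a29.png

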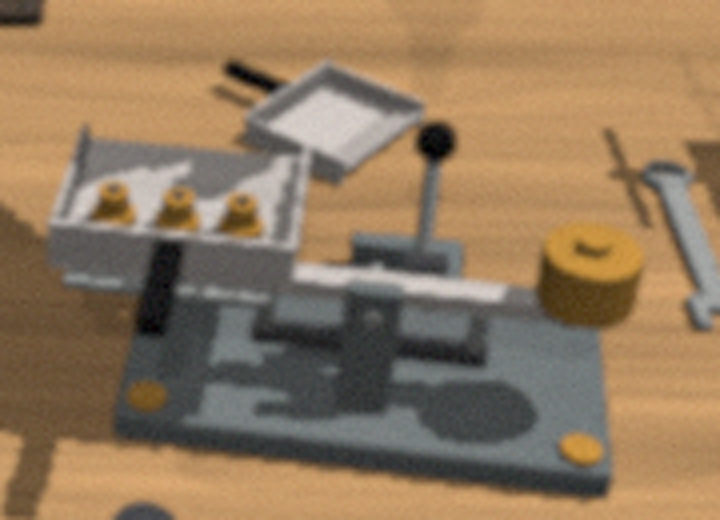

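The beam is level again and the lever is arrested, with the knob at (418,225) as at the start. I turn 90° and move over the handle.

Call:
jog_arm(targets="8 -6 0 0 0 4 0;14 -12 0 0 0 6.5 0.3;15 -13 0 0 0 6.5 0.3;15 -13 0 0 0 6.5 0.3;15 -13 0 0 0 6.5 0.3;15 -13 0 0 0 6.5 0.3;15 -13 0 0 0 6.5 0.3;15 -13 0 0 0 6.5 0.3;15 -13 0 0 0 6.5 0.3;15 -13 0 0 0 6.5 0.3")

```text
time: 41.42
eef_pos: [0.5105, 0.2112, 0.2038]
tcp_rot: [0.291, 0.956, -0.038, -0.012]
contact_force: [0.6, 0.9, 1.1]
opening: 0.65
```

Call:
jog_arm(targets="15 -13 0 0 0 6.5 0.3;15 -13 0 0 0 6.5 0.3;12 -11 0 0 0 6.5 0.3;8 -8 0 0 0 5 0.3;0 0 0 0 0 0 0.3;0 0 0 0 0 0 0.3")

```text
time: 41.92
eef_pos: [0.5539, 0.1595, 0.1836]
tcp_rot: [0.071, 0.996, -0.046, -0.021]
contact_force: [-0.3, 0.6, -0.3]
opening: 0.651
```

Run:
```python
from h import *
need((588,172,200),down(80.5));w=read_camera("wrist");cv2.imwrite("pics/w30.png",w["pixels"])
```

```text
t 41.92 p [553.9 159.5 183.6] rv [ -12.7 -177.     8.1] F [-0.3  0.6 -0.3] op 0.651 q [ 0.14  0.14  1.8  -0.08  1.26 -1.26]
NEED d [34.1 12.5 16.4] rot [ 5.  -2.8 -1.3]
```

View pics/w30.png

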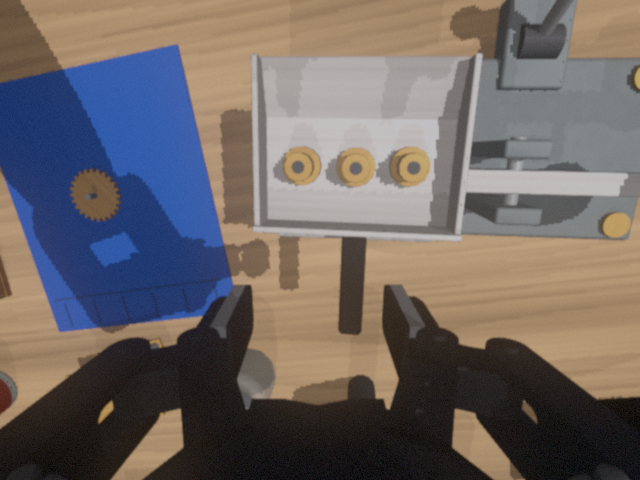

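Call:
jog_arm(targets="8 3 8 1 -0.5 -0.3 0.3;12 5 8 2 -1 -0.5 0.3;10 4 0 2 -1 -0.5 0.3;4 1 0 0 0 0 0.3;0 0 0 0 0 0 0.3;0 0 0 0 0 0 0.3")

```text
time: 42.47
eef_pos: [0.586, 0.1771, 0.1989]
tcp_rot: [0.084, 0.996, 0.002, -0.005]
contact_force: [-0.3, -0.5, -0.6]
opening: 0.647
```

Run:
```python
from h import *
need((588,172,180),down(80.5));w=read_camera("wrist");cv2.imwrite("pics/w31.png",w["pixels"]);print(proj(w,(.588,.172,.123)))
```

```text
t 42.47 p [586.  177.1 198.9] rv [ -15.1 -178.8   -0.4] F [-0.3 -0.5 -0.6] op 0.647 q [ 0.12  0.16  1.74  0.01  1.24 -1.28]
NEED d [  2.   -5.1 -18.9] rot [-0.3 -0.5  0.2]
[309.6256434  243.69543678]
```

View pics/w31.png

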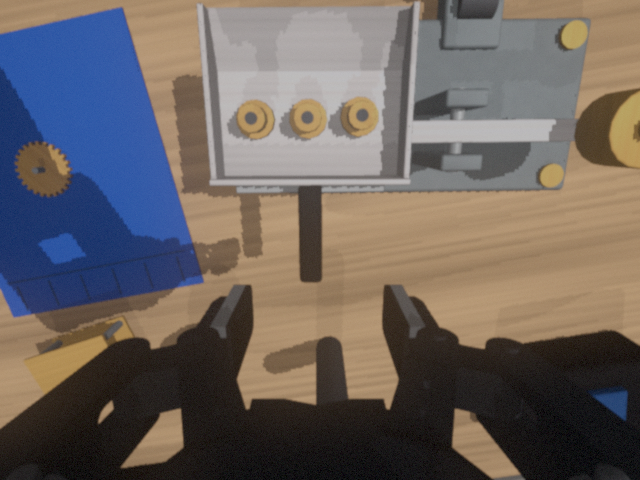

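Call:
jog_arm(targets="1 -2 -12 0 -0.3 0 0;1 -3 -18 0 0 0 0;0 0 -22 0 0 0 0;0 0 -15 0 0 0 0;0 0 0 0 0 0 0;0 0 0 0 0 0 0")

```text
time: 43.02
eef_pos: [0.5867, 0.174, 0.1321]
tcp_rot: [0.083, 0.997, 0.002, -0.001]
contact_force: [0.2, -0.4, -0.0]
opening: 0.496
```

Run:
```python
from h import *
need((588,172,103),down(80.5));w=read_camera("wrist");cv2.imwrite("pics/w32.png",w["pixels"]);print(proj(w,(.588,.172,.123)))
```

```text
t 43.02 p [586.7 174.  132.1] rv [ -15.  -179.3   -0.4] F [ 0.2 -0.4 -0. ] op 0.496 q [ 0.12  0.22  1.8   0.01  1.12 -1.29]
NEED d [  1.3  -2.  -29.1] rot [-0.3 -0.1  0. ]
[312.94054614 277.23532657]
```

View pics/w32.png

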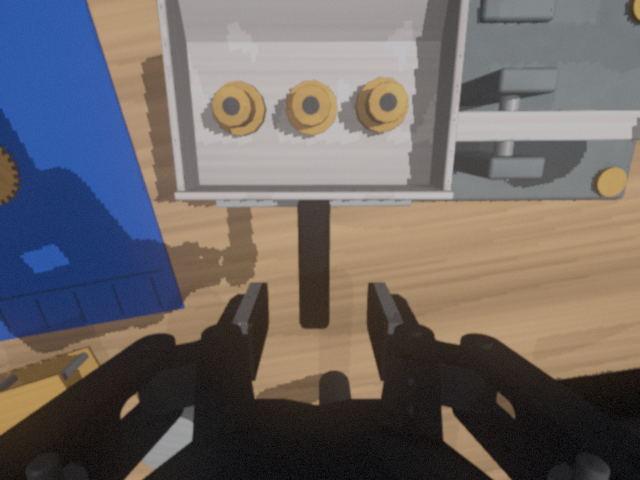

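Call:
jog_arm(targets="1 -1 -8 -0.3 0 0 0;0 -1 -10 0 0 0 0;0 0 -6 0 0 0 0;0 0 -2 0 0 0 0;0 0 0 0 0 0 0;0 0 0 0 0 0 0")

```text
time: 43.57
eef_pos: [0.5896, 0.1724, 0.1075]
tcp_rot: [0.083, 0.997, -0.0, 0.002]
contact_force: [0.1, 0.2, 0.2]
opening: 0.501
```

Run:
```python
from h import *
need((588,172,103),down(80.5));w=read_camera("wrist");cv2.imwrite("pics/w33.png",w["pixels"][150:480,100:540]);
```

```text
t 43.57 p [589.6 172.4 107.5] rv [ 14.9 179.2  -0. ] F [0.1 0.2 0.2] op 0.501 q [ 0.12  0.25  1.81 -0.    1.07 -1.28]
NEED d [-1.6 -0.4 -4.5] rot [0.  0.2 0. ]
```

View pics/w33.png

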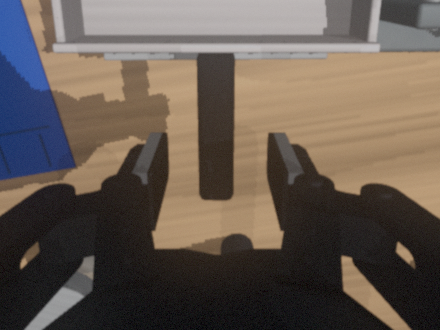

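Call:
jog_arm(targets="-3 0 -3 0 0 0 0;-2 0 -3 0 0 0 0;0 0 0 0 0 0 0;0 0 0 0 0 0 0", force=40)

```text
time: 43.95
eef_pos: [0.5847, 0.1725, 0.1021]
tcp_rot: [0.083, 0.997, 0.0, 0.003]
contact_force: [0.5, 0.4, -0.4]
opening: 0.5
```

Run:
```python
from h import *
need((584,172,101),down(80.5));b=read_camera("side");cv2.imwrite("pics/s34.png",cv2.resize(b["pixels"][140:290,260:430],None,fx=4,fy=4,interpolation=2))
```

```text
t 43.95 p [584.7 172.5 102.1] rv [ 14.9 179.    0. ] F [ 0.5  0.4 -0.4] op 0.5 q [ 0.12  0.25  1.83 -0.    1.06 -1.28]
NEED d [-0.7 -0.5 -1.1] rot [0.  0.3 0. ]
```

View pics/s34.png

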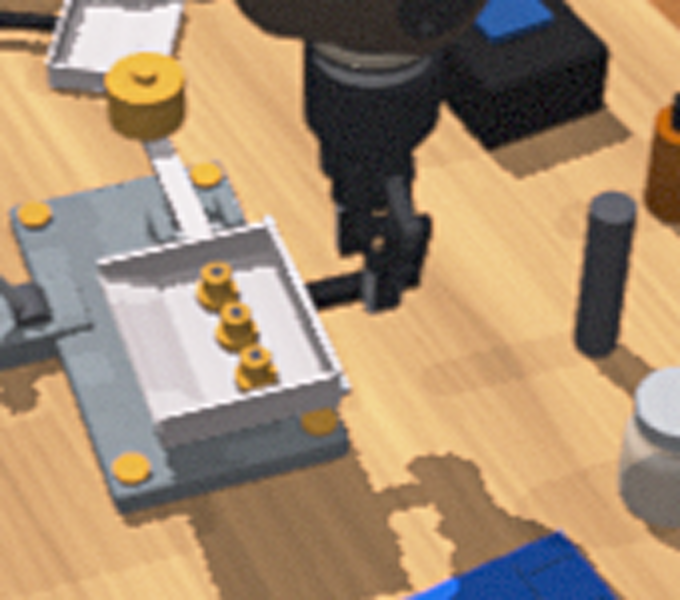

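Call:
jog_arm(targets="0 -0.5 -1 0 0 0 -0.3;0 0 0 0 0 0 -0.5;0 0 0 0 0 0 -0.6;0 0 0 0 0 0 -0.8;0 0 0 0 0 0 -1;0 0 0 0 0 0 -1;0 0 0 0 0 0 -1;0 0 0 0 0 0 -1", force=95)

```text
time: 44.67
eef_pos: [0.5849, 0.172, 0.1017]
tcp_rot: [0.083, 0.997, 0.0, 0.003]
contact_force: [0.3, 0.5, 0.6]
opening: 0.144
```

Run:
```python
from h import *
s=need((584.7,172,101),down(80.5));print(s["tcp_rot"],s["wrist_torque"].round(2));w=read_camera("wrist");cv2.imwrite("pics/w35.png",w["pixels"])
```

```text
t 44.67 p [584.9 172.  101.7] rv [ 14.9 179.    0. ] F [0.3 0.5 0.6] op 0.144 q [ 0.12  0.25  1.83 -0.    1.06 -1.28]
NEED d [-0.2 -0.  -0.7] rot [0.  0.3 0. ]
[8.31487739e-02 9.96532507e-01 1.62992012e-04 3.03601681e-03] [-0.01  0.06 -0.  ]
```

View pics/w35.png

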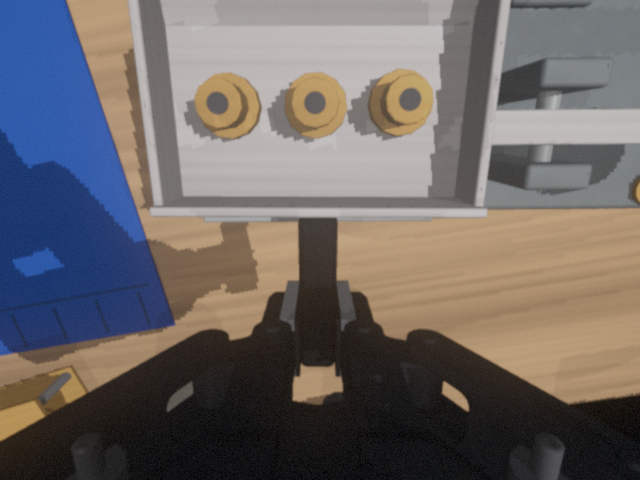

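Gripped. The home pose for the return is TCP (584.9,172.0,101.7). I lift gently.

Call:
jog_arm(targets="0 0 4 0 0 0 -1;0 0 6 0 0 0 -1;0 0 8 0 0 0 -1;0 0 10 0 0 0 -1;0 0 0 0 0 0 -1;0 0 0 0 0 0 -1")

```text
time: 45.22
eef_pos: [0.5834, 0.1716, 0.1292]
tcp_rot: [0.083, 0.997, -0.001, 0.002]
contact_force: [0.1, 0.6, -3.0]
opening: 0.144
```

Run:
```python
from h import *
s=need((584.9,172,131),R.from_quat([.0831,.9965,.0002,.0030]).as_matrix());print(s["wrist_torque"].round(2));w=read_camera("wrist");cv2.imwrite("pics/w36.png",w["pixels"]);b=read_camera("side");cv2.imwrite("pics/s36.png",cv2.resize(b["pixels"][140:290,260:430],None,fx=4,fy=4,interpolation=2))
```

```text
t 45.22 p [583.4 171.6 129.2] rv [ 1.490e+01  1.792e+02 -1.000e-01] F [ 0.1  0.6 -3. ] op 0.144 q [ 0.12  0.22  1.81 -0.    1.11 -1.28]
NEED d [1.5 0.4 1.8] rot [ 0.1 -0.1 -0. ]
[-0.06 -0.26 -0.04]
```

View pics/w36.png

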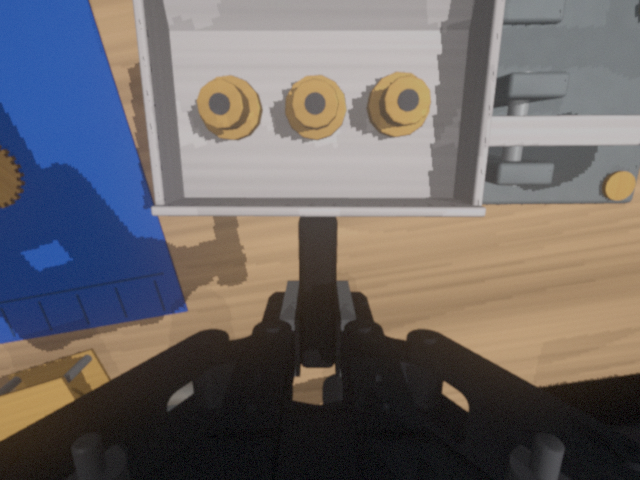

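View pics/s36.png

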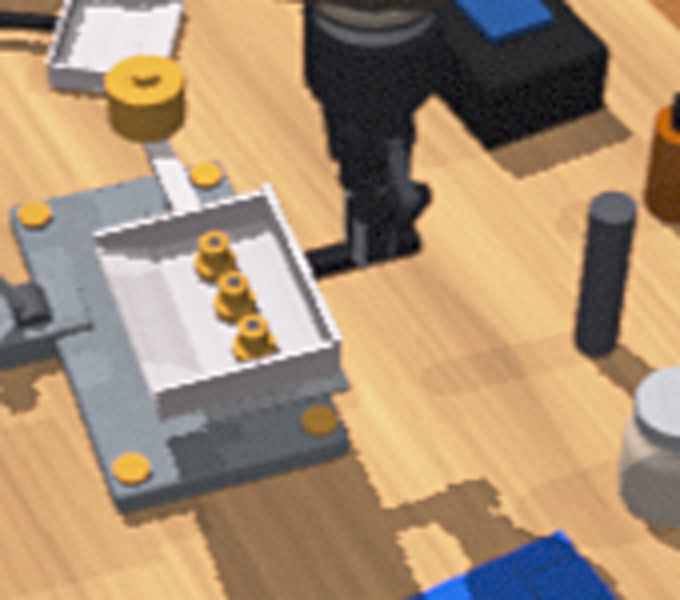

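Call:
jog_arm(targets="0 0 15 0 0 0 -1;0 0 20 0 0 0 -1;0 0 22 0 0 0 -1;0 0 22 0 0 0 -1;0 0 15 0.2 1 0 -1;0 0 10 0.3 2 0 -1;0 0 0 0.3 2 0 -1;0 0 0 0 0 0 -1;0 0 0 0 0 0 -1")

```text
time: 46.07
eef_pos: [0.5793, 0.1711, 0.2323]
tcp_rot: [0.082, 0.995, 0.002, -0.048]
contact_force: [-0.2, 0.4, -3.8]
opening: 0.143
```

```bash
cat > kin.py <<'E'
from h import *
from scipy.optimize import least_squares
# rows: q1,q2,q3,q5, x,y,z (mm), tool-z dot
D=[(-1.321009,.287187,1.578205,1.278587,262.58,-621.06,208.42),
(-.3,-.2,1.91,1.42,487.3,-45,302.8),(-.25,.26002,1.97114,.8572,575,-42.2,30.6),
(-.25,.16,1.94,1.05,562.2,-38.5,103.8),(.23,0,1.85,1.29,507.4,221.1,234.6),(-.26,-.31,2.16,1.32,413.5,-7.1,213.4),(-.29,.01,2.33,.8,415.9,-21.5,-.4),
(.52,-.05,1.98,1.22,389.5,338,193.8),(.43,.24,1.91,.99,478.1,329.4,69),(.12,.25,1.83,1.06,584.9,172,101.7)]
def fk(p,q1,q2,q3,q5):
    L1,L2,L3,h,off,a=p
    r=a+L1*np.sin(q2)+L2*np.sin(q2+q3)+L3*np.sin(q2+q3+q5)
    z=h+L1*np.cos(q2)+L2*np.cos(q2+q3)+L3*np.cos(q2+q3+q5)
    return np.array([r*np.cos(q1)-off*np.sin(q1),r*np.sin(q1)+off*np.cos(q1),z])
def fit(D):
    f=lambda p:np.concatenate([fk(p,*d[:4])-d[4:] for d in D]+[[(p[5])*.1]])
    return least_squares(f,[400,400,250,250,100,0])
E
python3 - <<'E'
from kin import *
s=st();q=s["qpos"];print(R.from_quat(s["tcp_rot"]).as_matrix()[:,2].round(3))
D.append((q[0],q[1],q[2],q[4],*(s["eef_pos"]*1000)))
r=fit(D);print(r.x.round(1),np.abs(r.fun).max().round(1))
import json;json.dump(r.x.tolist(),open("kin.json","w"))
a=read_camera("scene");b=read_camera("side")
cv2.imwrite("pics/a37.png",a["pixels"]);cv2.imwrite("pics/b37.png",b["pixels"])
E
```

```text
t 46.07 p [579.3 171.1 232.3] rv [ -14.4 -173.9   -0.3] F [-0.2  0.4 -3.8] op 0.143 q [ 0.11  0.17  1.68  0.02  1.39 -1.3 ]
[-0.095  0.011 -0.995]
[434.6 566.4 227.8 185.  100.9  -2.1] 5.8
```

View pics/a37.png

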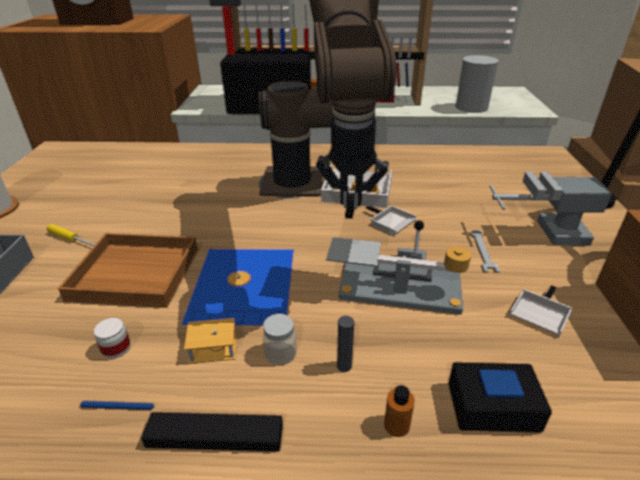

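View pics/b37.png

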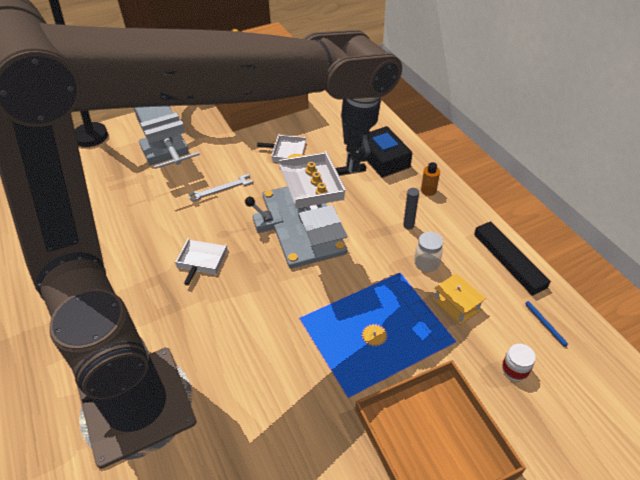

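```bash
cat >> kin.py <<'E'
import json
P=json.load(open("kin.json"))
RZ=lambda a:R.from_euler('z',a).as_matrix(); RY=lambda a:R.from_euler('y',a).as_matrix()
def fk6(q,s4=1,p=P):
    L1,L2,L3,h,off,a=p
    B=RZ(q[0]);e=np.array([a,off,h])+RY(q[1])@[0,0,L1];A=RY(q[1]+q[2]);w=e+A@[0,0,L2]
    T=A@RZ(s4*q[3])@RY(q[4])@RZ(q[5]);t=w+T@[0,0,L3]
    return B@t,B@T@RZ(np.pi/2),B@w
lo=np.array([-2.77,-.9,.21,-1.53,.24,-2.84]);hi=np.array([2.77,2.22,2.48,4.67,2.81,2.84])
def ik(pos,Rm,q0,s4=1):
    f=lambda q:np.concatenate([fk6(q,s4)[0]-pos,200*R.from_matrix(fk6(q,s4)[1]@Rm.T).as_rotvec()])
    return least_squares(f,np.clip(q0,lo+1e-3,hi-1e-3),bounds=(lo,hi))
E
python3 - <<'E'
from kin import *
q=[.14,.14,1.8,-.08,1.26,-1.26];Rm=R.from_rotvec(np.radians([-12.7,-177,8.1])).as_matrix()
for s4 in (1,-1): print(s4,fk6(q,s4)[0].round(0),np.degrees(R.from_matrix(fk6(q,s4)[1]@Rm.T).as_rotvec()).round(1))
s=get_state();q=s["qpos"];Rm=R.from_quat(s["tcp_rot"]).as_matrix()
for s4 in (1,-1): print(s4,(fk6(q,s4)[0]-s["eef_pos"]*1000).round(1),np.degrees(R.from_matrix(fk6(q,s4)[1]@Rm.T).as_rotvec()).round(2))
def scoopR(az,th): # tool orientation: scoop +x azimuth az, tip th lip down
    D=down(az+90); ey=np.array([-np.sin(np.radians(az)),np.cos(np.radians(az)),0])
    return R.from_rotvec(-np.radians(th)*ey).as_matrix()@D
for s4 in (1,-1):
  for az in (-60,-75,-90,-105):
    qq=np.array([-.77,.2,1.8,0,1.2,-.77]);out=[]
    for th in (0,15,30,45,60,75):
        r=ik(np.array([490,-350,200+ (30*(th<40))]),scoopR(az,th),qq,s4);qq=r.x;out.append((th,round(r.cost,1),qq.round(2).tolist()))
    print(s4,az);[print("  ",o) for o in out]
E
```

```text
1 [556. 163. 184.] [ 0.3 -0.1 -0.1]
-1 [552. 197. 184.] [ 8.7  1.1 -3.4]
1 [ 0.4 -0.9  0.7] [-0.  0.  0.]
-1 [  1.5 -10.7   0.7] [-2.42 -0.27  0.69]
1 -60
   (0, np.float64(0.0), [-0.79, 0.12, 1.73, -0.0, 1.29, -1.31])
   (15, np.float64(0.0), [-0.76, 0.0, 1.87, -0.09, 1.02, -1.25])
   (30, np.float64(0.0), [-0.73, -0.09, 2.01, -0.23, 0.74, -1.12])
   (45, np.float64(0.0), [-0.7, -0.13, 2.16, -0.63, 0.42, -0.73])
   (60, np.float64(3.1), [-0.67, -0.14, 2.26, -1.53, 0.33, 0.16])
   (75, np.float64(1351.2), [-0.64, -0.15, 2.26, -1.53, 0.39, 0.17])
1 -75
   (0, np.float64(0.0), [-0.79, 0.12, 1.73, -0.0, 1.29, -1.05])
   (15, np.float64(0.0), [-0.73, 0.02, 1.85, -0.16, 1.05, -0.93])
   (30, np.float64(0.0), [-0.68, -0.05, 1.97, -0.41, 0.83, -0.72])
   (45, np.float64(0.0), [-0.62, -0.06, 2.1, -0.87, 0.63, -0.28])
   (60, np.float64(0.0), [-0.57, -0.04, 2.18, -1.44, 0.63, 0.27])
   (75, np.float64(776.1), [-0.52, -0.01, 2.17, -1.53, 0.76, 0.38])
1 -90
   (0, np.float64(0.0), [-0.79, 0.12, 1.73, -0.0, 1.29, -0.79])
   (15, np.float64(0.0), [-0.71, 0.05, 1.82, -0.22, 1.1, -0.63])
   (30, np
[... 1515 characters left out ...]
.float64(0.0), [-0.71, 0.05, 1.82, 0.22, 1.1, -0.63])
   (30, np.float64(0.0), [-0.64, 0.01, 1.91, 0.51, 0.96, -0.39])
   (45, np.float64(0.0), [-0.56, 0.03, 2.01, 0.92, 0.85, -0.02])
   (60, np.float64(0.0), [-0.5, 0.06, 2.07, 1.32, 0.9, 0.34])
   (75, np.float64(0.0), [-0.46, 0.14, 2.12, 1.65, 1.05, 0.64])
-1 -105
   (0, np.float64(0.0), [-0.79, 0.12, 1.73, -0.0, 1.29, -0.53])
   (15, np.float64(0.0), [-0.7, 0.08, 1.79, 0.26, 1.17, -0.35])
   (30, np.float64(0.0), [-0.61, 0.07, 1.84, 0.56, 1.1, -0.12])
   (45, np.float64(0.0), [-0.53, 0.12, 1.91, 0.89, 1.06, 0.17])
   (60, np.float64(0.0), [-0.47, 0.18, 1.95, 1.2, 1.14, 0.42])
   (75, np.float64(0.0), [-0.43, 0.25, 1.98, 1.46, 1.28, 0.62])
```

Tipping outward would break the q5 limit. The fitted arm model shows that tipping sideways works: scoop handle azimuth about -110°, lip toward +y, q4 about -1.4. I carry the scoop toward the tray in stages.

Call:
jog_arm(targets="-1 -8 0 0 0 -1 -1;-3 -16 0 0 0 -3 -1;-4 -22 0 0 0 -4 -1;-4.5 -25 0 0 0 -4.5 -1;-4.5 -25 0 0 0 -4.5 -1;-4.5 -25 0 0 0 -4.5 -1;-4.5 -25 0 0 0 -4.5 -1;-4.5 -25 0 0 0 -4.5 -1;-3 -16 0 0 0 -3 -1;-1 -8 0 0 0 -1 -1")

```text
time: 47.0
eef_pos: [0.5341, -0.0327, 0.2235]
tcp_rot: [0.387, 0.92, 0.014, -0.05]
contact_force: [-0.3, 0.1, -3.1]
opening: 0.145
```

```bash
cat >> h.py <<'E'
def scoopR(az,th):
    D=down(az+90); ey=np.array([-np.sin(np.radians(az)),np.cos(np.radians(az)),0])
    return R.from_rotvec(-np.radians(th)*ey).as_matrix()@D
def sc(): # current scoop az, tip, roll
    s=get_state();Rc=R.from_quat(s["tcp_rot"]).as_matrix()
    ex=-Rc[:,0];ez=-Rc[:,2];ey=np.cross(ez,ex)
    print("scoop az",np.degrees(np.arctan2(ex[1],ex[0])).round(1),"tip",np.degrees(np.arctan2(ex[2],np.hypot(ex[0],ex[1]))).round(1),"roll",np.degrees(np.arcsin(ey[2])).round(1))
E
python3 - <<'E'
from h import *
need((525,-120,230),scoopR(-55,-4));sc();w=read_camera("wrist");cv2.imwrite("pics/w38.png",w["pixels"])
E
```

```text
t 47.0 p [534.1 -32.7 223.5] rv [ -67.6 -160.6   -2.4] F [-0.3  0.1 -3.1] op 0.145 q [-0.27  0.02  1.85  0.04  1.36 -1.06]
NEED d [ -9.1 -87.3   6.5] rot [-1.  -1.8 -9.4]
scoop az -45.7 tip -5.9 roll -0.8
```

View pics/w38.png

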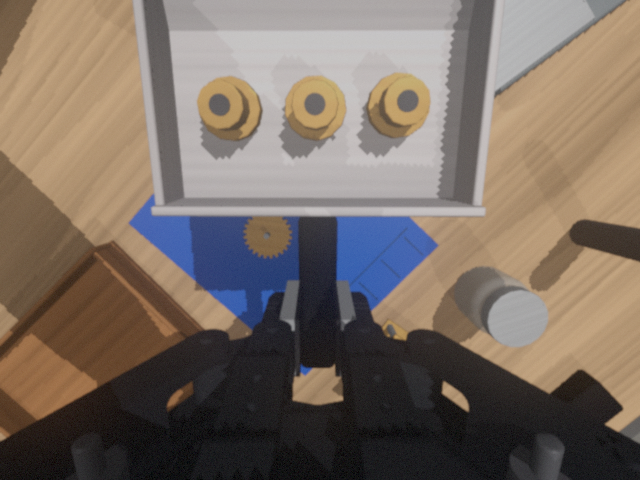

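Call:
jog_arm(targets="-2 -10 1 0 0 -1 -1;-4 -18 2 0 0 -3 -1;-4 -23 2 0 0 -4 -1;-4.5 -25 2 0 0 -4.5 -1;-4.5 -25 0 0 0 -4.5 -1;-4.5 -25 0 0 0 -4.5 -1;-4.5 -25 0 0 0 -4.5 -1;-4.5 -23 0 0 0 -4 -1;-3 -16 0 0 0 -3 -1;-1 -8 0 0 0 -1 -1")

```text
time: 47.88
eef_pos: [0.4946, -0.2345, 0.2295]
tcp_rot: [0.644, 0.763, 0.028, -0.044]
contact_force: [0.2, 0.6, -4.0]
opening: 0.144
```

Run:
```python
from h import *
need((470,-415,210),scoopR(-110,-2));sc();w=read_camera("wrist");cv2.imwrite("pics/w39.png",w["pixels"])
a=read_camera("scene");b=read_camera("side")
print([[(np.round(m["uv"],1).tolist(),round(m["p"],2)) for m in mark_of("tray_in",p)][:2] for p in (a,b,w)])
cv2.imwrite("pics/b39.png",b["pixels"])
```

```text
t 47.88 p [ 494.6 -234.5  229.5] rv [-112.8 -133.6   -4.8] F [ 0.2  0.6 -4. ] op 0.144 q [-0.66  0.04  1.83  0.06  1.37 -0.84]
NEED d [ -24.6 -180.5  -19.5] rot [ -4.   -0.5 -29.6]
scoop az -80.4 tip -5.9 roll -0.9
[[([136.5, 272.9], 0.72), ([151.3, 181.6], 0.53)], [([437.8, 440.0], 0.57)], []]
```

View pics/w39.png

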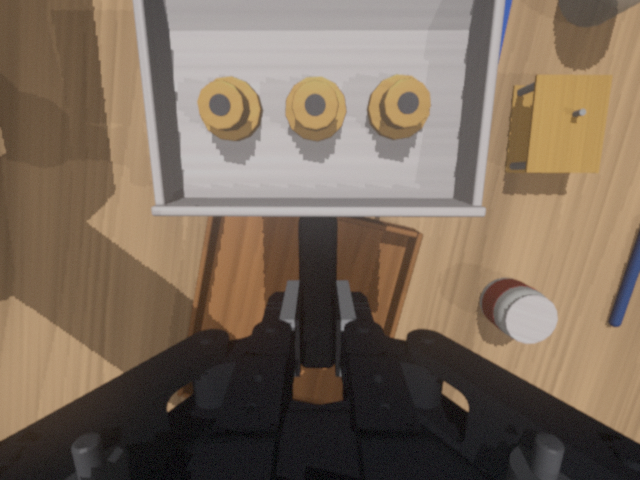

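View pics/b39.png

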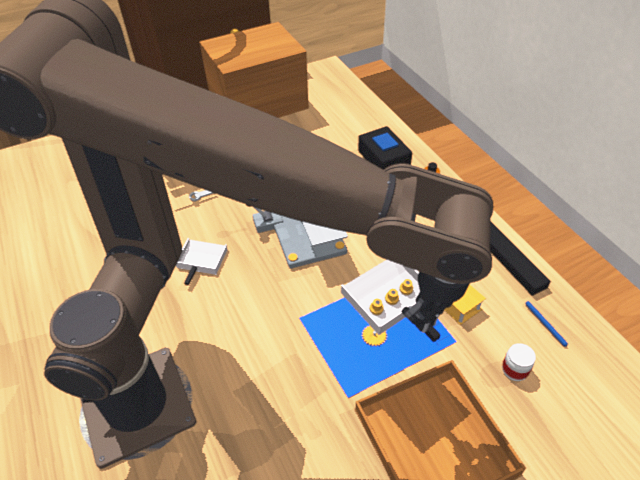

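Run:
```python
from h import *
import pickle;a,b=pickle.load(open("ab0.pkl","rb"))
for u in ((66,288),(111,235),(197,237),(169,299)): print((atz(a,u,.04)*1000).round(0))
for u in ((357,405),(452,362),(523,467)): print((atz(b,u,.04)*1000).round(0))
x,e=tri([(a,(136.5,272.7)),(b,(437.9,440))]);print((x*1000).round(1))
```

```text
[ 586. -444.   40.]
[ 379. -431.   40.]
[ 383. -208.   40.]
[ 615. -208.   40.]
[ 379. -223.   40.]
[ 594. -231.   40.]
[ 582. -461.   40.]
[ 487.7 -337.3    3.8]
```

Call:
jog_arm(targets="-1 -10 0 -0.2 0 -1 -1;-2 -18 0 -0.2 0 -3 -1;-3 -23 0 0 0 -4 -1;-3 -25 -2 0 0 -4.5 -1;-3 -25 -3 0 0 -4.5 -1;-3 -25 -3 0 0 -4.5 -1;-3 -22 -3 0 0 -4 -1;-2 -16 -3 0 0 -3 -1;-1 -8 0 0 0 -1 -1;0 0 0 0 0 0 -1")

```text
time: 49.02
eef_pos: [0.4717, -0.416, 0.2149]
tcp_rot: [0.826, 0.562, 0.033, -0.032]
contact_force: [0.1, 0.3, -3.3]
opening: 0.149
```

Run:
```python
from h import *
need((470,-415,200),scoopR(-110,0));sc()
```

```text
t 49.02 p [ 471.7 -416.   214.9] rv [-145.7  -99.1   -5.9] F [ 0.1  0.3 -3.3] op 0.149 q [-0.91  0.21  1.66  0.07  1.33 -0.56]
NEED d [ -1.7   1.  -14.9] rot [-5.2  1.   1.5]
scoop az -111.6 tip -5.2 roll -0.9
```

Over the tray. I tip in steps, checking drift.

Call:
jog_arm(targets="-1 -2 -4 -2.8 1 0.4 -1;-1 -3 -8 -4.7 1.7 0.5 -1;0 -3 -8 -4.7 1.7 0.4 -1;0 -3 -8 -4.7 1.7 0 -1;0 -2 -8 -4.7 1.7 0 -1;0 0 0 -2 0.7 0 -1;0 0 0 0 0 0 -1")

```text
time: 49.6
eef_pos: [0.4691, -0.4278, 0.1787]
tcp_rot: [0.808, 0.562, -0.149, 0.099]
contact_force: [0.8, 0.8, -3.8]
opening: 0.147
```

Run:
```python
from h import *
need((466,-430,160),scoopR(-110,35));sc();w=read_camera("wrist");cv2.imwrite("pics/w40.png",w["pixels"])
```

```text
t 49.6 p [ 469.1 -427.8  178.7] rv [136.9  95.2 -25.3] F [ 0.8  0.8 -3.8] op 0.147 q [-0.76  0.18  1.79 -0.38  1.06 -0.23]
NEED d [ -3.1  -2.2 -18.7] rot [-13.7   4.5   0.5]
scoop az -110.3 tip 20.6 roll -0.5
```

View pics/w40.png

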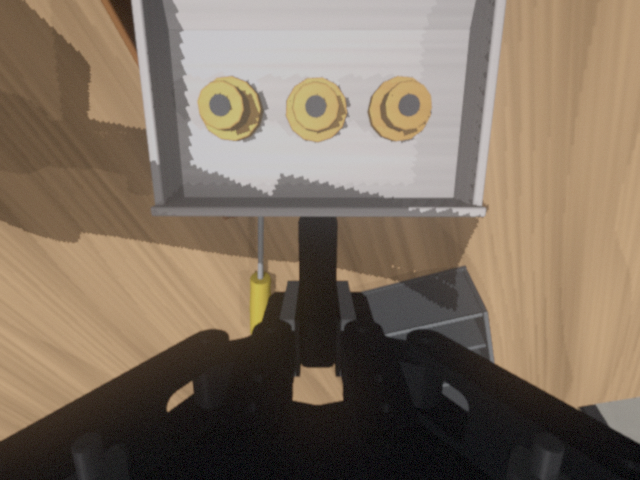

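Call:
jog_arm(targets="-1 -1 -5 -4 1.5 0.2 -1;-1 -1 -6 -4.7 1.7 0.2 -1;-1 0 -6 -4.7 1.7 0 -1;0 0 -4 -4.7 1.7 0 -1;0 0 0 -2 0.7 0 -1;0 0 0 0 0 0 -1")

```text
time: 50.15
eef_pos: [0.467, -0.4315, 0.1624]
tcp_rot: [0.766, 0.531, -0.296, 0.207]
contact_force: [-0.4, -0.1, -4.0]
opening: 0.143
```

Run:
```python
from h import *
need((466,-430,165),scoopR(-110,55));sc();w=read_camera("wrist");cv2.imwrite("pics/w41.png",w["pixels"])
```

```text
t 50.15 p [ 467.  -431.5  162.4] rv [122.3  84.7 -47.2] F [-0.4 -0.1 -4. ] op 0.143 q [-0.63  0.23  1.88 -0.87  1.01  0.21]
NEED d [-1.   1.5  2.6] rot [-11.8   4.6   0.5]
scoop az -110.7 tip 42.4 roll 0.2
```

View pics/w41.png

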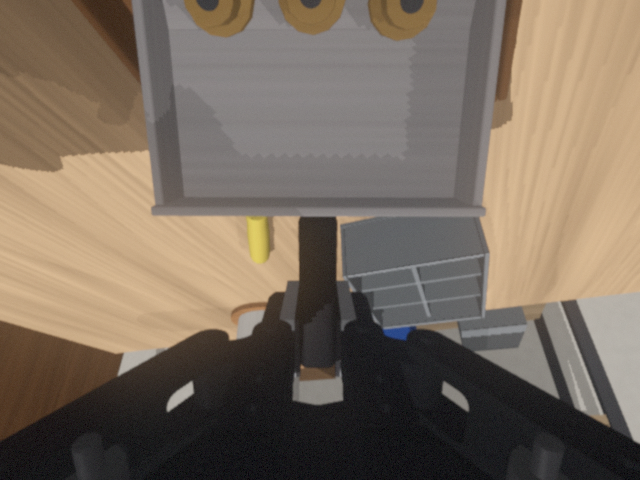

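Call:
jog_arm(targets="0 0 -2 -4 1.5 0 -1;0 0 0 -4 1.5 0 -1;0 0 2 -4 1.5 0 -1;0 0 3 -4 1.5 0 -1;0 0 4 -3 1 0 -1;0 0 0 0 0 0 -1;0 0 0 0 0 0 -1")

```text
time: 50.78
eef_pos: [0.4705, -0.44, 0.1836]
tcp_rot: [0.707, 0.477, -0.423, 0.306]
contact_force: [1.0, 0.4, -0.9]
opening: 0.146
```

Run:
```python
from h import *
need((466,-430,182),scoopR(-110,72));sc();w=read_camera("wrist");cv2.imwrite("pics/w42.png",w["pixels"]);b=read_camera("side");cv2.imwrite("pics/b42.png",b["pixels"])
```

```text
t 50.78 p [ 470.5 -440.   183.6] rv [107.3  72.3 -64.2] F [ 1.   0.4 -0.9] op 0.146 q [-0.54  0.31  1.89 -1.27  1.16  0.56]
NEED d [-4.5 10.  -1.6] rot [-7.9  4.7  0.9]
scoop az -114.3 tip 62.9 roll 1.7
```

View pics/w42.png

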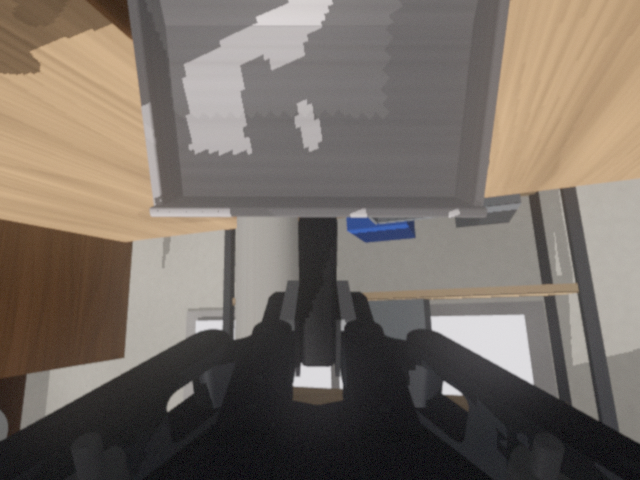

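View pics/b42.png

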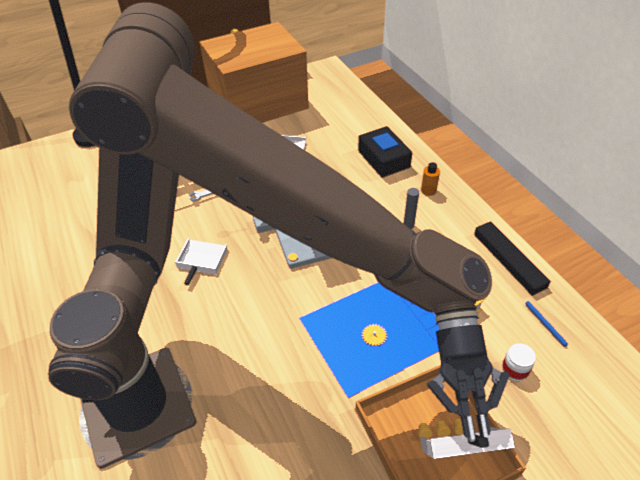

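Call:
jog_arm(targets="0 2 6 -1 0.5 0 -1;0 2 10 0 0 0 -1;0 2 10 0 0 0 -1;0 0 0 0 0 0 -1;0 0 0 0 0 0 -1")

```text
time: 51.3
eef_pos: [0.4704, -0.4357, 0.2169]
tcp_rot: [0.705, 0.471, -0.43, 0.312]
contact_force: [1.1, -0.1, -1.0]
opening: 0.142
```

Run:
```python
from h import *
s=st();sc();a=read_camera("scene");b=read_camera("side")
A=cv2.resize(a["pixels"][200:340,40:240],(800,560),interpolation=2);cv2.imwrite("pics/a43.png",A)
cv2.imwrite("pics/b43.png",cv2.resize(b["pixels"][340:480,340:540],(800,560),interpolation=2))
```

```text
t 51.3 p [ 470.4 -435.7  216.9] rv [106.6  71.2 -65. ] F [ 1.1 -0.1 -1. ] op 0.142 q [-0.53  0.27  1.89 -1.27  1.19  0.52]
scoop az -115.3 tip 64.0 roll 2.0
```

View pics/a43.png

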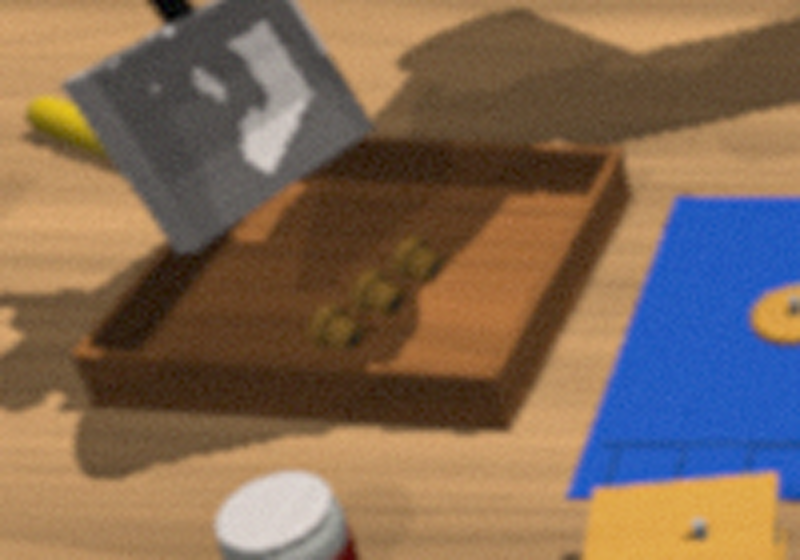

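View pics/b43.png

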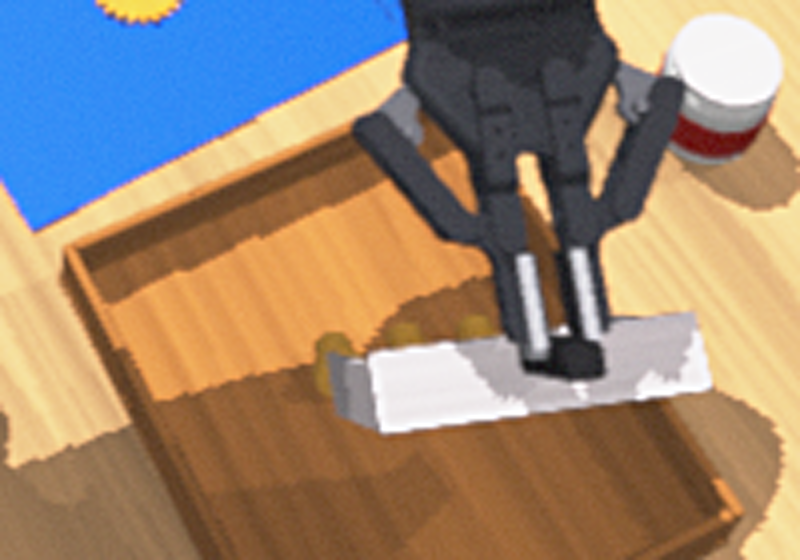

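All three collets are in the tray at (332,328), (375,294) and (415,262) in the crop, and the scoop is empty. I untip and go back.

Call:
jog_arm(targets="0 0 10 3 -1.3 0 -1;0 0 10 5 -2.3 0 -1;0 0 5 6 -2.5 0 -1;0 0 0 6 -2.5 0 -1;0 0 0 6 -2.5 0 -1;0 0 0 6 -2.5 0 -1;0 0 0 6 -2.5 0 -1;0 0 0 6 -2.5 0 -1;0 0 0 6 -2.5 0 -1;0 0 0 3 -1.3 0 -1")

```text
time: 52.23
eef_pos: [0.4701, -0.4295, 0.2368]
tcp_rot: [0.831, 0.555, -0.015, 0.037]
contact_force: [-0.8, -0.7, -1.6]
opening: 0.142
```

Run:
```python
from h import *
need((480,-400,235),scoopR(-105,0));sc()
```

```text
t 52.23 p [ 470.1 -429.5  236.8] rv [146.1  97.6  -2.7] F [-0.8 -0.7 -1.6] op 0.142 q [-0.88  0.15  1.69 -0.04  1.23 -0.48]
NEED d [ 9.9 29.5 -1.8] rot [4.4 1.2 7.5]
scoop az -112.6 tip 3.8 roll 2.5
```

Call:
jog_arm(targets="2 12 0 1 0.3 2 -1;4 22 0 1 0.3 4 -1;4.5 27 0 1 0.3 4.7 -1;4.5 27 0 1 0.3 4.7 -1;4.5 27 0 0 0 4.7 -1;4.5 27 0 0 0 4.7 -1;4.5 27 0 0 0 4.7 -1;4.5 27 0 0 0 4.7 -1;4.5 27 0 0 0 4.7 -1;4.5 27 0 0 0 4.7 -1")

```text
time: 53.07
eef_pos: [0.5032, -0.1808, 0.232]
tcp_rot: [0.557, 0.83, -0.006, -0.002]
contact_force: [0.5, 0.8, -1.6]
opening: 0.145
```

Run:
```python
from h import *
need((530,-50,235),scoopR(-50,0));sc()
```

```text
t 53.07 p [ 503.2 -180.8  232. ] rv [-100.1 -149.3    1.1] F [ 0.5  0.8 -1.6] op 0.145 q [-0.53 -0.04  1.89 -0.01  1.29 -0.91]
NEED d [ 26.8 130.8   3. ] rot [ 0.6 -0.5 17.7]
scoop az -67.7 tip 0.2 roll -0.7
```

Call:
jog_arm(targets="3 15 0 0 0 2 -1;5 27 0 0 0 4 -1;5.5 28 0 0 0 4.6 -1;5.5 28 0 0 0 4.6 -1;5.5 28 0 0 0 4.6 -1;5.5 28 0 0 0 4.6 -1;5.5 28 0 0 0 4.6 -1;5.5 28 0 0 0 4.6 -1;5.5 28 0 0 0 4.6 -1;5.5 25 0 0 0 4.6 -1")

```text
time: 53.9
eef_pos: [0.5511, 0.0938, 0.2278]
tcp_rot: [0.195, 0.981, -0.014, -0.002]
contact_force: [0.0, 1.0, -1.6]
opening: 0.147
```

Run:
```python
from h import *
R0=R.from_quat([.0831,.9965,.0002,.0030]).as_matrix()
need((585,172,190),R0);sc()
```

```text
t 53.9 p [551.1  93.8 227.8] rv [ -35.1 -176.3    2.5] F [ 0.   1.  -1.6] op 0.147 q [ 0.    0.03  1.84 -0.03  1.29 -1.17]
NEED d [ 33.9  78.2 -37.8] rot [ 1.5 -0.7 13. ]
scoop az -22.5 tip 0.1 roll -1.6
```

Call:
jog_arm(targets="8 20 0 0.4 -0.2 3 -1;10 22 0 0.4 -0.2 4 -1;9 20 0 0.4 -0.2 4 -1;5 12 0 0.3 -0.1 2 -1;2 4 -8 0 0 0 -1;0 0 -8 0 0 0 -1;0 0 0 0 0 0 -1;0 0 0 0 0 0 -1")

```text
time: 54.57
eef_pos: [0.5834, 0.1781, 0.206]
tcp_rot: [0.073, 0.997, -0.003, -0.0]
contact_force: [0.4, 0.0, -1.2]
opening: 0.144
```

Run:
```python
from h import *
R0=R.from_quat([.0831,.9965,.0002,.0030]).as_matrix()
need((584.9,172,170),R0);sc()
a=read_camera("scene");b=read_camera("side");w=read_camera("wrist")
import pickle;pickle.dump((a,b,w),open("ret.pkl","wb"))
cv2.imwrite("pics/a44.png",cv2.resize(a["pixels"][190:320,310:490],None,fx=4,fy=4,interpolation=2))
cv2.imwrite("pics/b44.png",cv2.resize(b["pixels"][140:290,240:410],None,fx=4,fy=4,interpolation=2));cv2.imwrite("pics/w44.png",w["pixels"])
```

```text
t 54.57 p [583.4 178.1 206. ] rv [ -13.1 -179.5    0.6] F [ 0.4  0.  -1.2] op 0.144 q [ 0.13  0.15  1.74 -0.01  1.25 -1.29]
NEED d [  1.5  -6.1 -36. ] rot [ 0.4 -0.4 -1.2]
scoop az -8.4 tip 0.0 roll -0.4
```

View pics/a44.png

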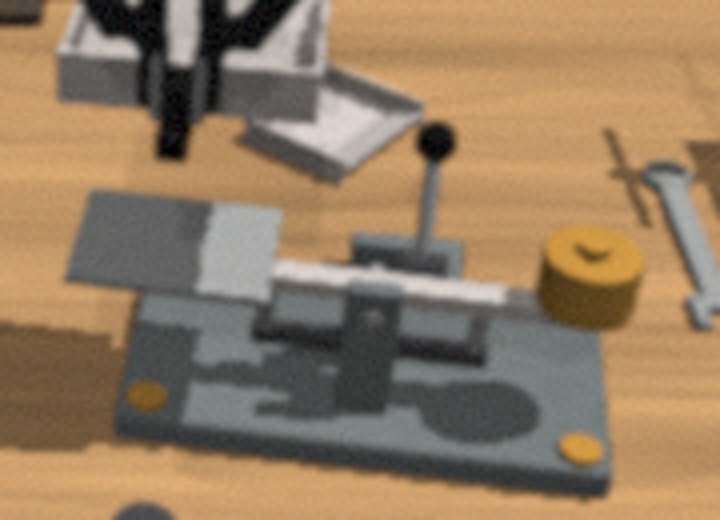

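View pics/b44.png

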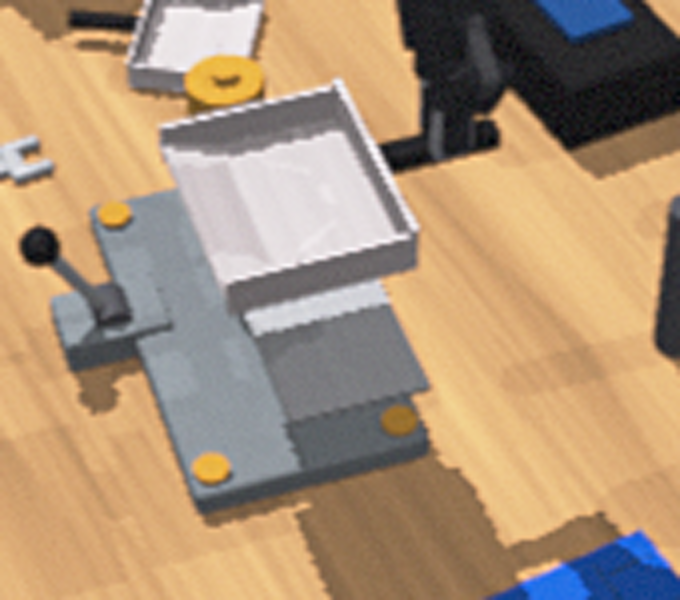

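View pics/w44.png

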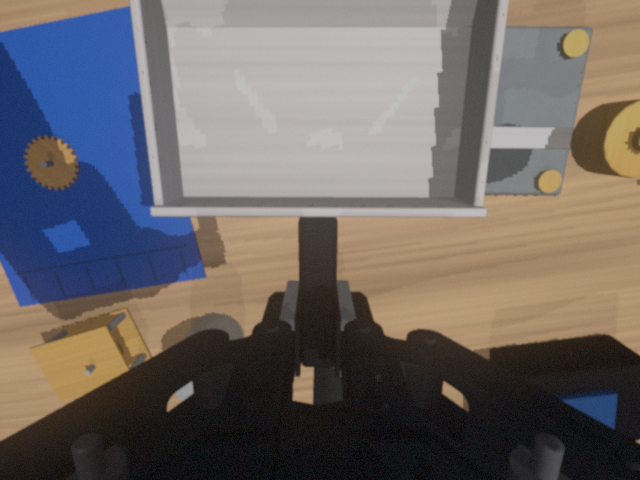

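Run:
```python
from h import *
import pickle;a,b,w=pickle.load(open("ret.pkl","rb"))
c=[(92,190),(282,208),(270,300),(66,280)]
X=[atz(a,(u/4+310,v/4+190),.101)*1000 for u,v in c]
print(np.round(X,1).tolist(),np.mean(X,0).round(1))
for u in ((428,388),(288,418)): print((atz(b,(u[0]/4+240,u[1]/4+140),.101)*1000).round(1))
```

```text
[[465.5, 137.7, 101.0], [480.8, 245.1, 101.0], [565.3, 232.3, 101.0], [550.7, 124.7, 101.0]] [515.6 184.9 101. ]
[543.5 118.8 101. ]
[462.7 135.7 101. ]
```

Run:
```python
from h import *
w=read_camera("wrist");s=st()
T=np.eye(4);T[:3,:3]=R.from_quat(s["tcp_rot"]).as_matrix();T[:3,3]=s["eef_pos"]
C=np.linalg.inv(T)@w["world_from_camera"]
def old(p,rv):
    T=np.eye(4);T[:3,:3]=R.from_rotvec(np.radians(rv)).as_matrix();T[:3,3]=np.array(p)/1000
    return dict(mtx=w["mtx"],world_from_camera=T@C)
g31=old([586,177.1,198.9],[-15.1,-178.8,-.4]);g32=old([586.7,174,132.1],[-15,-179.3,-.4])
for f,L in (("w31",g31),("w32",g32)):
    im=cv2.imread(f"pics/{f}.png");cv2.imwrite(f"pics/{f}c.png",cv2.resize(im[160:220,190:470],None,fx=2.8,fy=5,interpolation=2))
import pickle;pickle.dump((g31,g32),open("g.pkl","wb"))
```

```text
t 54.77 p [584.  178.3 207.3] rv [ 13.1 179.4  -0.5] F [-0.8 -0.1 -1.9] op 0.145 q [ 0.13  0.15  1.74 -0.01  1.25 -1.29]
```

View pics/w31c.png

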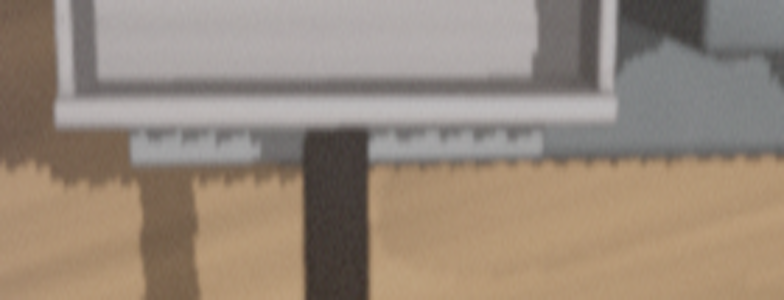

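View pics/w32c.png

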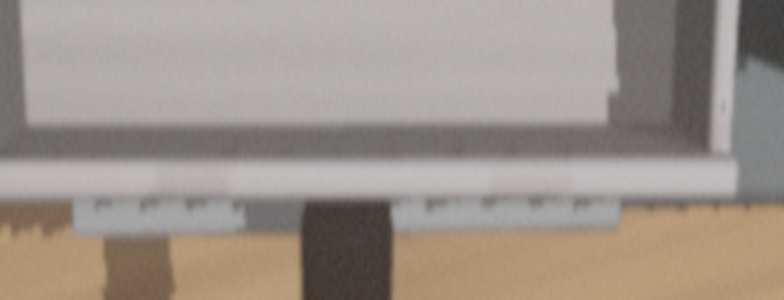

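Run:
```python
from h import *
import pickle;g31,g32=pickle.load(open("g.pkl","rb"))
f=lambda g,u,z:(atz(g,u,z)*1000)[:2]
for g,pl,wl in ((g31,[(236.8,192.6),(383.9,191.6)],[(210,185.4),(410,183.7)]),(g32,[(216.1,207.2),(411.1,205.6)],[(176,198.5),(453.2,198.2)])):
    P=[f(g,u,.101) for u in pl];W=[f(g,u,.131) for u in wl]
    dp=P[1]-P[0];dw=W[1]-W[0]
    yp=np.degrees(np.arctan2(dp[1],dp[0]))-90;yw=np.degrees(np.arctan2(dw[1],dw[0]))-90
    ex=lambda y:np.array([np.cos(np.radians(y)),np.sin(np.radians(y))])
    pc=(P[0]+P[1])/2-42.5*ex(yp);sc_=(W[0]+W[1])/2-37*ex(yw)
    print("plat",pc.round(1),"len",np.linalg.norm(dp).round(1),"yaw",yp.round(1),"scoop",sc_.round(1),"len",np.linalg.norm(dw).round(1),yw.round(1))
```

```text
plat [512.8 184.6] len 108.9 yaw -9.3 scoop [509.2 185.5] len 130.5 -9.2
plat [512.8 184.5] len 108.7 yaw -9.2 scoop [509.  186.2] len 130.0 -9.6
```

The platform centre measures about (512.8,184.6) and the scoop started about 3 mm off it. I place at TCP (587,171), i.e. home +2 in x and -1 in y.

Call:
jog_arm(targets="1 -3 -10 0.2 -0.2 -0.6 -1;1 -3 -15 0.2 -0.2 -0.6 -1;1 -1 -18 0 0 0 -1;0 0 -18 0 0 0 -1;0 0 -10 0 0 0 -1;0 0 0 0 0 0 -1;0 0 0 0 0 0 -1")

```text
time: 55.35
eef_pos: [0.5887, 0.1674, 0.1352]
tcp_rot: [0.087, 0.996, 0.002, 0.008]
contact_force: [-0.5, 0.7, -1.3]
opening: 0.142
```

Run:
```python
from h import *
R0=R.from_quat([.0831,.9965,.0002,.0030]).as_matrix()
need((587,171,102),R0);sc()
```

```text
t 55.35 p [588.7 167.4 135.2] rv [ 15.6 178.4   0.3] F [-0.5  0.7 -1.3] op 0.142 q [ 0.11  0.21  1.81 -0.    1.1  -1.28]
NEED d [ -1.7   3.6 -33.2] rot [-0.1  0.6  0.5]
scoop az -10.0 tip 0.9 roll 0.3
```

Call:
jog_arm(targets="-1 2 -6 0 0.4 0.3 -1;0 1 -8 0 0.2 0.2 -1;0 0 -6 0 0 0 -1;0 0 -3 0 0 0 -1;0 0 0 0 0 0 -1;0 0 0 0 0 0 -1")

```text
time: 55.85
eef_pos: [0.5897, 0.1711, 0.1132]
tcp_rot: [0.082, 0.997, 0.002, 0.005]
contact_force: [-0.4, -0.3, -0.9]
opening: 0.141
```

Run:
```python
from h import *
R0=R.from_quat([.0831,.9965,.0002,.0030]).as_matrix()
need((587,171,102),R0);sc()
```

```text
t 55.85 p [589.7 171.1 113.2] rv [ 14.8 178.8   0.3] F [-0.4 -0.3 -0.9] op 0.141 q [ 0.12  0.24  1.82  0.    1.07 -1.29]
NEED d [ -2.7  -0.1 -11.2] rot [-0.1  0.3 -0.1]
scoop az -9.5 tip 0.6 roll 0.2
```

Call:
jog_arm(targets="-2 0 -3 0 0.3 0 -1;-1 0 -3 0 0 0 -1;0 0 -2 0 0 0 -1;0 0 -1 0 0 0 -1;0 0 0 0 0 0 -1;0 0 0 0 0 0 -1")

```text
time: 56.35
eef_pos: [0.5873, 0.1713, 0.1048]
tcp_rot: [0.082, 0.997, 0.002, 0.004]
contact_force: [0.1, -0.6, -1.0]
opening: 0.142
```

Run:
```python
from h import *
R0=R.from_quat([.0831,.9965,.0002,.0030]).as_matrix()
s=need((587,171,102),R0);sc();print(s["wrist_torque"].round(2))
```

```text
t 56.35 p [587.3 171.3 104.8] rv [ 14.8 179.    0.3] F [ 0.1 -0.6 -1. ] op 0.142 q [ 0.12  0.25  1.82  0.    1.06 -1.29]
NEED d [-0.3 -0.3 -2.8] rot [-0.2  0.1 -0.1]
scoop az -9.5 tip 0.4 roll 0.2
[-0.02  0.02 -0.06]
```

Call:
jog_arm(targets="0 0 -1.5 0 0.1 0 -1;0 0 -1 0 0 0 -1;0 0 0 0 0 0 -1;0 0 0 0 0 0 -1")

```text
time: 56.68
eef_pos: [0.5875, 0.1712, 0.103]
tcp_rot: [0.082, 0.997, 0.001, 0.003]
contact_force: [-0.6, 0.2, 0.4]
opening: 0.143
```

Run:
```python
from h import *
R0=R.from_quat([.0831,.9965,.0002,.0030]).as_matrix()
s=need((587,171,102),R0);sc();print(s["wrist_torque"].round(2))
```

```text
t 56.68 p [587.5 171.2 103. ] rv [ 14.8 179.1   0.3] F [-0.6  0.2  0.4] op 0.143 q [ 0.12  0.25  1.82  0.    1.06 -1.29]
NEED d [-0.5 -0.2 -1. ] rot [-0.1 -0.  -0.1]
scoop az -9.4 tip 0.3 roll 0.2
[-0.1   0.11 -0.04]
```

Contact shows: the weight is off the gripper. I release slowly.

Call:
jog_arm(targets="0 0 -0.5 0 0 0 -1;0 0 0 0 0 0 -1", force=20)

```text
time: 56.85
eef_pos: [0.5875, 0.1712, 0.1028]
tcp_rot: [0.082, 0.997, 0.001, 0.003]
contact_force: [-0.3, 0.0, -0.1]
opening: 0.145
```

Call:
jog_arm(targets="0 0 0 0 0 0 -0.65;0 0 0 0 0 0 -0.6;0 0 0 0 0 0 -0.5;0 0 0 0 0 0 -0.3;0 0 0 0 0 0 0;0 0 0 0 0 0 0")

```text
time: 57.35
eef_pos: [0.5884, 0.1715, 0.1035]
tcp_rot: [0.082, 0.997, 0.002, 0.004]
contact_force: [-0.2, 0.4, -0.2]
opening: 0.503
```

Run:
```python
from h import *
st();w=read_camera("wrist");cv2.imwrite("pics/w50.png",w["pixels"]);b=read_camera("side");cv2.imwrite("pics/s50.png",cv2.resize(b["pixels"][140:290,260:430],None,fx=4,fy=4,interpolation=2))
```

```text
t 57.35 p [588.4 171.5 103.5] rv [ 14.8 178.9   0.3] F [-0.2  0.4 -0.2] op 0.503 q [ 0.12  0.25  1.82  0.    1.06 -1.29]
```

View pics/w50.png

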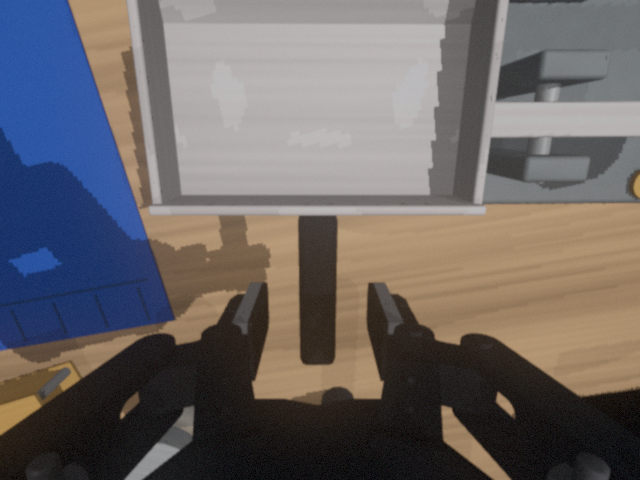

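View pics/s50.png

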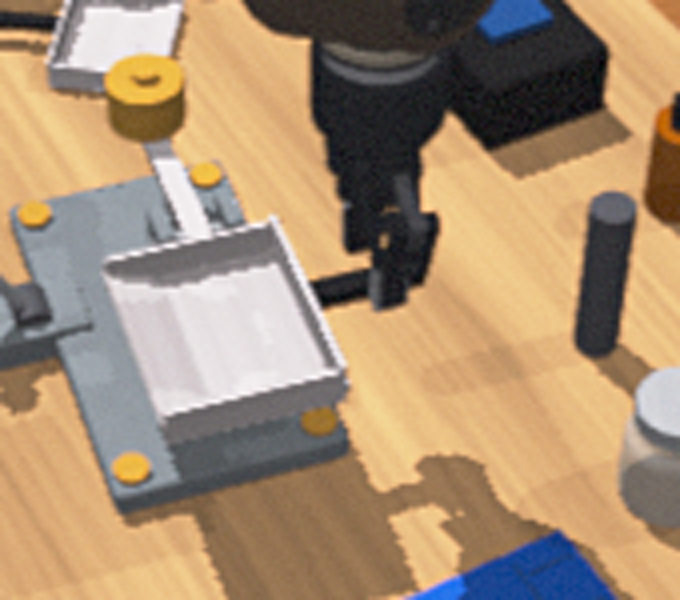

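Call:
jog_arm(targets="0 0 6 0 0 0 0;0 0 15 0 0 0 0;0 0 25 0 0 0 0;0 0 30 0 0 0 0;0 0 25 0 0 0 0;0 0 0 0 0 0 0;0 0 0 0 0 0 0")

```text
time: 58.03
eef_pos: [0.5859, 0.1711, 0.2085]
tcp_rot: [0.083, 0.997, 0.002, 0.002]
contact_force: [-1.2, -0.2, 0.3]
opening: 0.502
```

Run:
```python
from h import *
st();w=read_camera("wrist");cv2.imwrite("pics/w51.png",w["pixels"]);import pickle;pickle.dump(w,open("w51.pkl","wb"))
cv2.imwrite("pics/w51c.png",cv2.resize(w["pixels"][130:230,190:470],None,fx=2.8,fy=5,interpolation=2))
```

```text
t 58.03 p [585.9 171.1 208.5] rv [ 14.8 179.2   0.3] F [-1.2 -0.2  0.3] op 0.502 q [ 0.12  0.14  1.75  0.    1.25 -1.29]
```

View pics/w51.png

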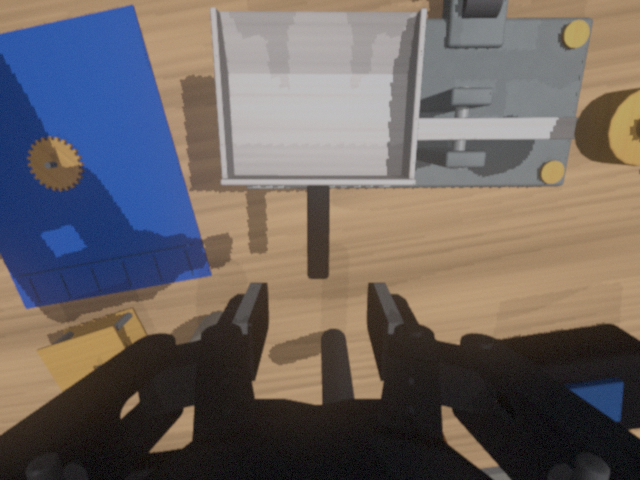

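View pics/w51c.png

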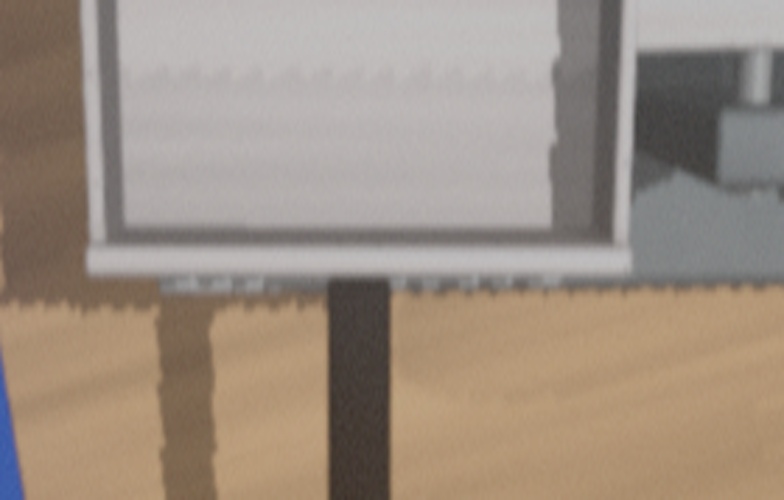

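Run:
```python
from h import *
import pickle;g=pickle.load(open("w51.pkl","rb"))
f=lambda u,z:(atz(g,u,z)*1000)[:2]
P=[f((247.9,188.4),.101),f((391,187.2),.101)];W=[f((221.4,184.8),.131),f((415,184),.131)]
for X,o in ((P,42.5),(W,37)):
    d=X[1]-X[0];y=np.degrees(np.arctan2(d[1],d[0]))-90
    e=np.array([np.cos(np.radians(y)),np.sin(np.radians(y))]);print(((X[0]+X[1])/2-o*e).round(1),np.linalg.norm(d).round(1),y.round(1))
a=read_camera("scene")
cv2.imwrite("pics/a51.png",cv2.resize(a["pixels"][190:320,310:490],None,fx=4,fy=4,interpolation=2))
```

```text
[513.5 185.3] 109.5 -9.0
[512.3 184.6] 131.4 -9.3
```

View pics/a51.png

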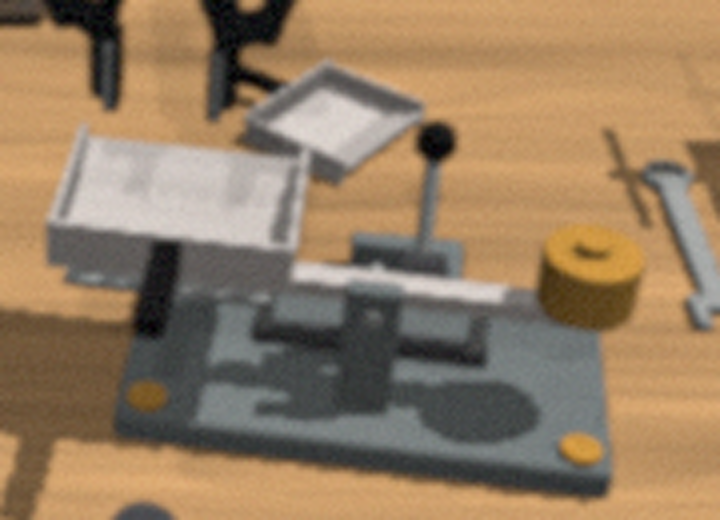

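The scoop is within about 1.5 mm of the platform centre and level. I lift a bit more and check the whole bench.

Call:
jog_arm(targets="0 0 20 0 0 0 0;0 0 30 0 0 0 0;0 0 30 0 0 0 0;0 0 0 0 0 0 0;0 0 0 0 0 0 0")

```text
time: 58.55
eef_pos: [0.5804, 0.1703, 0.2787]
tcp_rot: [0.083, 0.997, -0.001, -0.009]
contact_force: [-0.3, -0.1, -1.5]
opening: 0.499
```

Run:
```python
from h import *
st();a=read_camera("scene");b=read_camera("side");cv2.imwrite("pics/a60.png",a["pixels"]);cv2.imwrite("pics/b60.png",b["pixels"])
for p in (a,b):
  print([(np.round(m["uv"],1).tolist(),round(m["p"],2),(atz(p,m["uv"],.006)*1000).round(0)[:2].tolist()) for m in spot_in("collet1",p)][:6])
```

```text
t 58.55 p [580.4 170.3 278.7] rv [-1.480e+01 -1.784e+02  1.000e-01] F [-0.3 -0.1 -1.5] op 0.499 q [ 0.12  0.1   1.67  0.    1.39 -1.29]
[([135.1, 273.4], 0.52, [491.0, -335.0]), ([124.1, 285.1], 0.43, [534.0, -345.0])]
[([458.0, 425.7], 0.74, [539.0, -336.0]), ([440.8, 429.0], 0.71, [506.0, -326.0]), ([457.9, 297.1], 0.58, [721.0, -87.0]), ([420.6, 434.3], 0.55, [466.0, -317.0])]
```

View pics/a60.png

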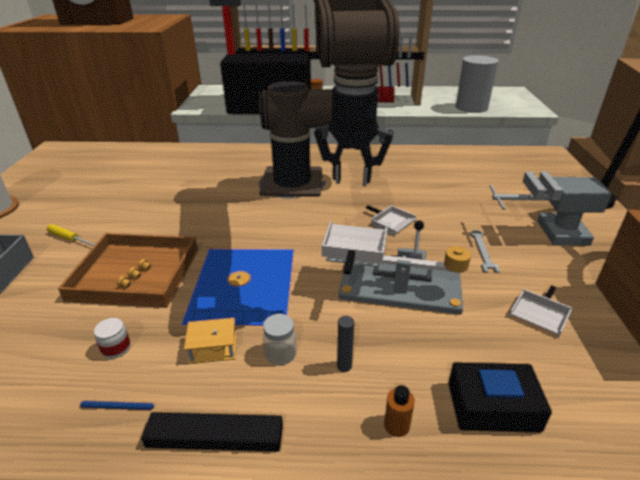

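View pics/b60.png

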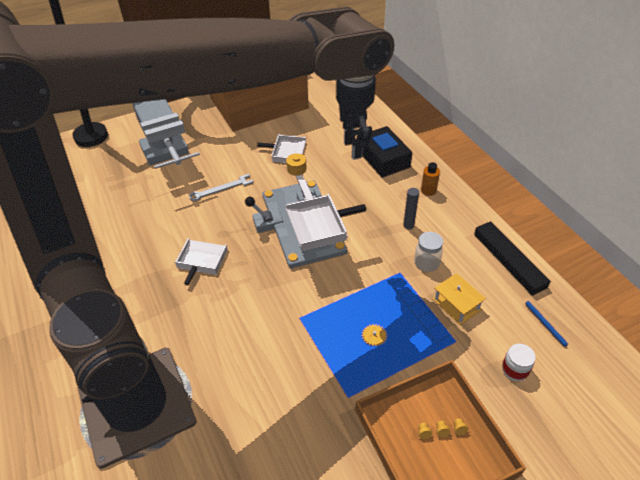

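The scene shows three collets in the tray at (124,281), (135,273) and (145,265). The lever is arrested at (419,226), the scoop stands on the platform at (355,243), and the bystanders are unchanged. Handing in.

Run:
```python
from plant import *
print(sign_off())
```

```text
the job is handed in; nothing more can be done
None
```

The check-weigh is done and handed in at about 59 s of the 210 s allowed; the hand-in reported no verdict. The steps, in order:
- **Loading:** I set the three collets on the mat into the scoop with the beam arrested.
- **Weighing:** I pushed the lever to its free stop and the scoop's end sank. It stayed down for about 2 s, then I pulled the lever back to its stop and the beam was level again.
- **Emptying:** I carried the scoop by its handle and tipped it to about 63°. All three collets slid into the tray, and I stood the scoop back on the platform.

**Last checks:**
- All three collets are in the tray.
- The empty scoop stands flat, about 1.5 mm from the measured platform centre and within about 0.5° of its direction.
- The lever and knob are back at the starting pixel, and the beam looks level.
- The gear, jar, torch, tub, movement and look-alike scoops look unmoved in both fixed views.

**What went wrong or disagreed:**
- My first three grasps at one collet closed just above its hub and held nothing. The usable pads sit about 18 mm behind the reported TCP. The collet may have shifted by up to about 2 mm.
- The scoop first stood about 3 mm off the platform centre, so I corrected for that when putting it back.
- The scene and side cameras disagreed by up to about 9 mm on the platform's corners, so I used the wrist camera for the final placing.

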